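# Seal jars in a hand-pumped chamber

## Robot

A 6-joint arm with a two-finger parallel gripper is mounted at the origin on a cart in front of the work surface, level with it; the furniture and walls round the work are solid. World frame = base frame: x ahead of the robot, y to its left, z up, the work surface at z = 0. Lengths are in m, angles in degrees, forces in N, time in s.
With the tool pointing down it reaches from about 0.4 to 0.825 m from the base axis. Payload 7 kg.
Tool frame: the origin (TCP) lies midway between the tips of the shut fingers; the grasp point (between the pads) lies 19 mm behind it; z points along the fingers, y is the direction in which the jaws open and shut (so a half turn about z gives the same grasp; the last joint's range is limited). The gripper opens to 88 mm and grips with 3 to 60 N. Pads are 19 mm wide; open, the fingers measure 130 mm over their backs; the gripper's body (78 mm by 193 mm) begins 47 mm behind the grasp point.
Start: joints at [79.647, 20.546, 0.682, 0, -70.136, -16.507], TCP at [0.305, 0.602, 0.227] pointing down, gripper open.
Joint ranges: [-176.03, 176.03], [-82.01, 121.73], [-58.28, 71.71], [-173.87, 95.51], [-174.79, -0.11], [-173.66, 173.66]. Speed limits (degrees/s): [136.94, 136.94, 172.46, 180, 180, 180].

## Interface

Orientations are given as [roll, pitch, yaw] about the fixed x, y, z axes, in that order (R = Rz(yaw) Ry(pitch) Rx(roll)).
In Python, from plant import get_state, capture, close_job gives the robot as it stands.
- The arm moves only by the tool apply_moves, never from a script. Its argument "commands" is a list of rows, each an object with "grip": the opening, from 0 (shut) to 1 (fully open); "dp": the shift along the tool's x, y, z in mm, a list of three; "yaw": the turn about the tool's z in rad. A call has 1 to 12 rows; each row is the pose to reach, as a shift and turn from the pose commanded when the call began, along the tool's axes at that moment; what a row does not reach only later rows make up. A row lasts 1/8 s, in which the tool goes at most 62.5 mm and 10.7 degrees, less where a joint would pass 70% of its speed; a pose out of reach is approached as far as the arm can. A call with a gripper value outside its range is refused whole. The fingers move at their own pace and stop on an object; "newtons" is the grip in N (left out, the last holds). Time passes only in rows, so rows that repeat a pose let the fingers close. It gives the time, the measured TCP pose, the force and the opening at its end, in the units of the state.
- get_state(): the state, without advancing time (a new reading comes with each control period).
- capture(name): name is "scene" or "top" or "wrist"; returns a dict with "color" (480x640x3 uint8, red, green, blue), "camera_matrix" (3x3 intrinsics, pixels), "k1" (the pictures are not rectified: a ray, as slopes to the right and down, at radius r is drawn at 1 + k1 r^2 times it, then the intrinsics apply), "xyz" and "rotation" of the camera in the world; the wrist camera has in their place "T_tool_cam" (4x4, takes a point from camera to tool coordinates, whose origin is the TCP and whose axes are the flange's). Camera axes: x right, y up, looking along -z (the intrinsics and any distortion apply to the point x, -y, -z); pixel columns grow to the right and rows downward; lengths in m; the calibration is good to about 2 mm. A picture is of the moment at which its call begins: read the wrist's pose just before it. There is no depth.
- close_job(): hands the job in, once; it reports no verdict.
The state is a dict: "time_s": time; "joints": joint angles; "qd": joint speeds; "joint_torque": joint torques, N m; "tcp_pos": TCP position; "eef_rot": TCP orientation; "contact_force": force on the tool from outside, world axes, zero at the start; "moment": the same for the moment, N m; "gripper_width": finger opening in m.
Only numpy, scipy, OpenCV 4.12 (cv2) and the standard library are available. Lean on these libraries where they do the work, as an engineer would, in place of code of your own. Each camera call takes 0.05 s, during which the arm holds its last target.

## Task

Seal the small jars that are out on the table: stand each one upright in a recess of the sealing chamber and lower the cover plate over the two pins until it lies flush all round, then give the pump lever three full strokes (right down to the stop and let fully up again each time) and press the vent button in. Then lift the cover off and lay it flat on the bare table, and set all the jars upright on the wooden board; leave the other kitchen things where they are.

Things in the scene. Friction and masses are not known exactly. Their poses are not given: they have to be found in the camera images.
- sealer: Jar sealer, fixed: open grey chamber 130 mm (its x) by 250 mm (its y), rim 58 mm above the table, inside 116 by 196 mm, walls upright. Origin at table height under the chamber's centre, z up. White inner floor 6 mm high with three round recesses, 58 mm across and 3 mm deep, in a row along y. Hand pump with lever at the -y end (y = -172 mm), low block with vent button at the +y end (y = 148 mm)
- seat (a point): Centre of the chamber's rim plane, 58 mm above the table: the cover's body origin lies here when it is seated. On the rim at y = +-112.5 mm of the sealer (x = 0) stand two steel locating pins, 9 mm in diameter and 18 mm high above the rim, the top 6 mm conical
- well0 (a point): Centre of the bottom of the recess at y = -65 mm of the sealer, 3 mm above the table. A jar standing in it has its middle 24 mm above this point
- well1 (a point): The same for the middle recess (y = 0)
- well2 (a point): The same for the recess at y = +65 mm
- lever (a joint): Angle of the pump lever: 0 at rest (sprung up, 0.3 rad above level), 0.6 pushed fully down to its stop. The lever points to -x of the sealer, with its pivot at x = 58, y = -172, z = 115 mm of the sealer, and springs back by itself; 3 to 8 N on the grip pushes it down
- lever_grip (a point): Centre of the lever's cross grip: a round black bar 66 mm long along the sealer's y and 18 mm thick, 158 mm from the pivot. It is 162 mm above the table at rest and 68 mm when fully down; it goes nearly straight down, swinging no more than 8 mm to -x on the way
- vent (a joint): Travel of the round sprung steel vent button, 24 mm across: 0 at rest, 0.006 m fully pressed with 5 N
- vent_top (a point): Centre of the vent button's top face, 54 mm above the table
- cover: Loose dark steel cover plate, 126 mm (its x) by 246 mm (its y), 8 mm thick, about 350 g; origin at the centre of its underside, z up. Two through holes of 13 mm diameter at y = +-112.5 mm fit over the sealer's pins, either way round
- cover_handle (a point): Centre of the cover's black handle bar, 32 mm above the cover's underside: the bar is 92 mm long along the cover's y, 16 mm wide (grip across it, along the cover's x) and 16 mm high, on two small posts at its ends
- board: Wooden board fixed to the table, 120 mm (its x) by 260 mm (its y), 12 mm thick; origin at the centre of its underside, so the top is 12 mm above it
- jar0_mid (a point): Middle (half-way up) of a small closed jar, reddish body and steel cap, 52 mm in diameter and 48 mm high, 130 g; two or three jars are there, an absent one gives None; its z axis points up while it stands
- jar0: The same jar's body; origin at the centre of its underside
- jar1_mid (a point): Middle (half-way up) of a small closed jar, reddish body and steel cap, 52 mm in diameter and 48 mm high, 130 g; two or three jars are there, an absent one gives None; its z axis points up while it stands
- jar1: The same jar's body; origin at the centre of its underside
- jar2_mid (a point): Middle (half-way up) of a small closed jar, reddish body and steel cap, 52 mm in diameter and 48 mm high, 130 g; two or three jars are there, an absent one gives None; its z axis points up while it stands
- jar2: The same jar's body; origin at the centre of its underside
- timer: Kitchen timer, 70 mm across, 60 mm high; bystander, leave alone. Origin at its underside
- cutter_star: Star biscuit cutter, 60 mm, 24 mm high; bystander, leave alone. Origin at its underside
- enamel_mug: Enamel mug, 88 mm across, 80 mm high; bystander, leave alone. Origin at its underside
- teaspoon: Teaspoon, 138 mm; bystander, leave alone. Origin at its underside

How it is judged (in metres and radians):
On the way, in this order (a step that is already met when the one before it is completed fails the run):
1. every jar stands upright in a recess of the chamber, and the cover lies flush on the rim over both pins ((horizontal distance between jar0_mid and well0 below 0.006 m or horizontal distance between jar0_mid and well1 below 0.006 m or horizontal distance between jar0_mid and well2 below 0.006 m) and z of each of jar0_mid, jar1_mid, jar2_mid in the frame of sealer below 0.03 m and angle between each of jar0_mid, jar1_mid, jar2_mid's own z axis and vertical below 0.12 rad and (horizontal distance between jar1_mid and well0 below 0.006 m or horizontal distance between jar1_mid and well1 below 0.006 m or horizontal distance between jar1_mid and well2 below 0.006 m) and (horizontal distance between jar2_mid and well0 below 0.006 m or horizontal distance between jar2_mid and well1 below 0.006 m or horizontal distance between jar2_mid and well2 below 0.006 m) and distance between cover and seat below 0.004 m and angle between the z axis of cover and the z axis of sealer, either way round below 0.025 rad and angle between the y axis of cover and the y axis of sealer, either way round below 0.06 rad), for 0.2 s.
2. first stroke: lever pushed right down, the cover still flush (value of joint lever above 0.54 rad and distance between cover and seat below 0.004 m and angle between the z axis of cover and the z axis of sealer, either way round below 0.025 rad and angle between the y axis of cover and the y axis of sealer, either way round below 0.06 rad), for 0.05 s.
3. first stroke: lever back up, the cover still flush (value of joint lever below 0.08 rad and distance between cover and seat below 0.004 m and angle between the z axis of cover and the z axis of sealer, either way round below 0.025 rad and angle between the y axis of cover and the y axis of sealer, either way round below 0.06 rad), for 0.05 s.
4. second stroke: lever pushed right down, the cover still flush (all of step 2), for 0.05 s.
5. second stroke: lever back up, the cover still flush (all of step 3), for 0.05 s.
6. third stroke: lever pushed right down, the cover still flush (all of step 4), for 0.05 s.
7. third stroke: lever back up, the cover still flush (all of step 5), for 0.05 s.
8. vent button pressed in, the cover still flush (value of joint vent above 0.0042 m and distance between cover and seat below 0.004 m and angle between the z axis of cover and the z axis of sealer, either way round below 0.025 rad and angle between the y axis of cover and the y axis of sealer, either way round below 0.06 rad), for 0.05 s.
At the end, for the whole second after the job is handed in: Every jar present stands upright (within 0.12 rad) and at rest on the board, its middle within the board's outline; the cover lies flat on the table (underside within 4 mm of the table top, tilt under 0.03 rad), at rest; the lever is up (below 0.08 rad) and the vent button out (x of jar0_mid in the frame of board between -0.06 and 0.06 m and y of jar0_mid in the frame of board between -0.13 and 0.13 m and z of jar0_mid in the frame of board between 0.031 and 0.041 m and angle between each of jar0_mid, jar1_mid, jar2_mid's own z axis and vertical below 0.12 rad and linear speed of each of jar0, jar1, jar2, cover below 0.02 m/s and x of jar1_mid in the frame of board between -0.06 and 0.06 m and y of jar1_mid in the frame of board between -0.13 and 0.13 m and z of jar1_mid in the frame of board between 0.031 and 0.041 m and x of jar2_mid in the frame of board between -0.06 and 0.06 m and y of jar2_mid in the frame of board between -0.13 and 0.13 m and z of jar2_mid in the frame of board between 0.031 and 0.041 m and height (world z) of cover between -0.004 and 0.004 m and angle between cover's own z axis and vertical below 0.03 rad and value of joint lever below 0.08 rad and value of joint vent below 0.002 m); the robot touches nothing.
It fails at once if the timer is pushed more than 5 cm away (distance of timer from where it was at the start of the episode above 0.05 m).
It fails at once if the cutter star is pushed more than 5 cm away (distance of cutter_star from where it was at the start of the episode above 0.05 m).
It fails at once if the enamel mug is pushed more than 5 cm away (distance of enamel_mug from where it was at the start of the episode above 0.05 m).
It fails at once if the teaspoon is pushed more than 5 cm away (distance of teaspoon from where it was at the start of the episode above 0.05 m).
Of jar0, jar1, jar2 only 2 to 3 are there at a start; the rules pass over those that are not, and their reading is None.
At some moment in a run one of cover, jar0, jar1, jar2 may be knocked a few centimetres aside while the robot is not near it.
It also fails if it takes over 210 s, if anything falls off the work surface, if the arm or the gripper's body presses on something with over 40 N, if the wrist force passes 120 N, or if a joint passes its speed limit or range.

## Working session

There is one attempt and no reset: what is moved stays moved. The work goes in short steps, Python scripts to look and compute and a tool call to move; the robot and the scene stay as the last step left them, time stands still between calls to the robot, and variables do not carry over. Pictures are saved under pics/ and viewed, and the job is handed in when it is done.

Besides the shell and the picture viewer there is one more tool, called after "Emit:" by a JSON object that holds its "fn" and its "kwargs", one argument or row to a line. apply_moves: Moves the arm, as the interface text tells. Its arguments: {"type":"object","properties":{"commands":{"type":"array","items":{"type":"object","properties":{"grip":{"type":"number"},"dp":{"type":"array","items":{"type":"number"}},"yaw":{"type":"number"}}}},"newtons":{"type":"number"}},"required":["commands"]}

```bash
ls; mkdir -p pics; cat > look.py <<'E'
import sys,cv2
from plant import *
import json
def snap(name,fn):
    c=capture(name); cv2.imwrite('pics/'+fn+'.png',cv2.cvtColor(c['color'],cv2.COLOR_RGB2BGR)); return c
E
python3 - <<'E'
from look import *
print(get_state())
for n in ['scene','top','wrist']:
    c=snap(n,n+'0'); print(n,{k:(v.tolist() if hasattr(v,'tolist') else v) for k,v in c.items() if k!='color'})
E
```

```text
pics
{'time_s': 0.0, 'joints': array([ 7.96476472e+01,  2.05918209e+01,  6.34763538e-01, -1.98064105e-02,
       -7.01368135e+01, -1.65065707e+01]), 'qd': array([-0.06518733,  0.04250923, -0.1424937 ,  0.0656466 , -0.04288361,
       -0.01387568]), 'joint_torque': array([ 6.50367638e-04, -5.82714164e+01,  2.93042511e+01,  6.99714705e+00,
        6.67290558e-03, -1.60158006e-04]), 'tcp_pos': array([0.30477058, 0.60173362, 0.22562685]), 'eef_rot': array([ 1.79904707e+02, -8.82165797e-03, -2.68656611e+01]), 'contact_force': array([ 1.01389656, -0.01074112,  0.43590468]), 'moment': array([-0.00099761,  0.02857539, -0.04341224]), 'gripper_width': 0.0876796054076069}
scene {'camera_matrix': [[480.4039758844882, 0.0, 309.16369865600194], [0.0, 480.4039758844882, 242.75515849811347], [0.0, 0.0, 1.0]], 'k1': 0.028795009748171285, 'xyz': [0.07433602684078969, 0.43718297398227024, 0.9251445787443169], 'rotation': [39.72011160419755, -0.05835870221569142, -130.69588141567257]}
top {'camera_matrix': [[613.7777510573371, 0.0, 316.63663208659335], [0.0, 613.7777510573371, 241.2143925761025], [0.0, 0.0, 1.0]], 'k1': 0.0176903948636943, 'xyz': [0.27093685191736255, 0.016652434059620386, 1.5862097989536015], 'rotation': [12.108640313758846, 0.28999770254573465, -91.97141010956712]}
wrist {'camera_matrix': [[407.65751932031674, 0.0, 313.6098355945679], [0.0, 407.65751932031674, 229.7605051566911], [0.0, 0.0, 1.0]], 'k1': -0.07810162072079184, 'T_tool_cam': [[-0.00013292152091485298, 0.9540804334999627, 0.29955051117364523, 0.08121412532089572], [0.9999994266112596, -0.00019148325421318194, 0.0010536182016526736, -0.00037867512213629606], [0.001062595417256959, 0.2995504794632888, -0.9540798609887395, -0.1572325522197845], [0.0, 0.0, 0.0, 1.0]]}
```

View pics/scene0.png

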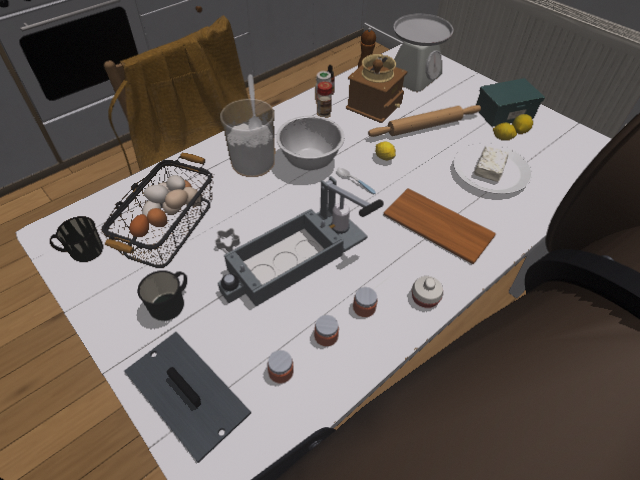

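View pics/top0.png

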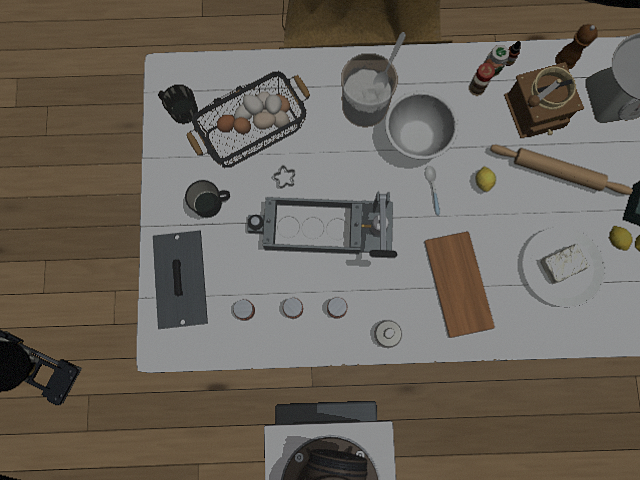

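View pics/wrist0.png

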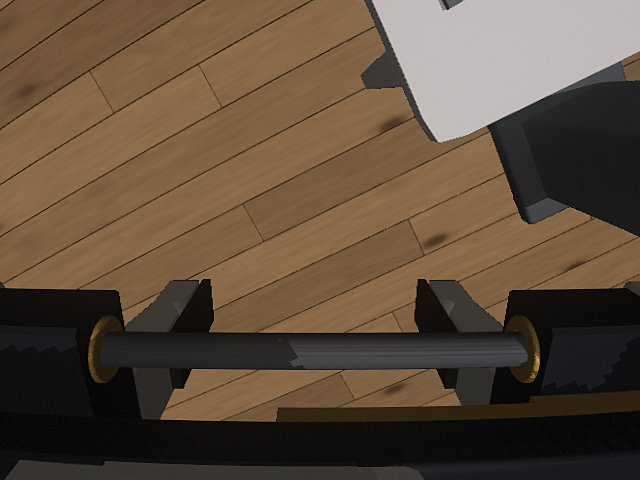

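```bash
cat > geo.py <<'E'
import numpy as np, cv2
from scipy.spatial.transform import Rotation as R
from plant import *
def save(img,fn): cv2.imwrite('pics/'+fn+'.png',cv2.cvtColor(img,cv2.COLOR_RGB2BGR))
def rot(e): return R.from_euler('xyz',e,degrees=True).as_matrix()
class Cam:
    def __init__(s,name):
        st=get_state(); s.st=st
        c=capture(name); s.img=c['color']; s.K=np.array(c['camera_matrix']); s.k1=c['k1']
        if name=='wrist':
            T=np.array(c['T_tool_cam']); Rt=rot(st['eef_rot'])
            s.Rc=Rt@T[:3,:3]; s.o=st['tcp_pos']+Rt@T[:3,3]
        else: s.Rc=rot(c['rotation']); s.o=np.array(c['xyz'])
    def ray(s,uv):
        d=(np.array(uv,float)-s.K[:2,2])/[s.K[0,0],s.K[1,1]]
        rd=np.hypot(*d); r=rd
        for _ in range(20): r=rd/(1+s.k1*r*r)
        d=d*(r/rd if rd>0 else 1)
        return s.Rc@np.array([d[0],-d[1],-1])
    def at(s,uv,z):
        v=s.ray(uv); return s.o+v*(z-s.o[2])/v[2]
    def px(s,p):
        q=s.Rc.T@(np.array(p,float)-s.o); x=np.array([q[0],-q[1]])/-q[2]
        x=x*(1+s.k1*(x@x)); return s.K[:2,:2]@x+s.K[:2,2]
    def crop(s,x0,y0,w,h,k,fn):
        save(cv2.resize(s.img[y0:y0+h,x0:x0+w],None,fx=k,fy=k,interpolation=cv2.INTER_CUBIC),fn)
def tri(c1,u1,c2,u2):
    a,b=c1.ray(u1),c2.ray(u2)
    t=np.linalg.lstsq(np.array([a,-b]).T,c2.o-c1.o,rcond=None)[0]
    p,q=c1.o+a*t[0],c2.o+b*t[1]; return (p+q)/2,np.linalg.norm(p-q)
def todp(dw,st=None):
    "world shift (mm) -> tool axes"
    st=st or get_state(); return rot(st['eef_rot']).T@np.array(dw,float)
E
python3 - <<'E'
from geo import *
t=Cam('top'); s=Cam('scene')
t.crop(140,180,200,150,4,'t1'); t.crop(320,180,200,150,4,'t2')
for n,u in dict(j0=(244,310),j1=(292,308),j2=(337,308)).items(): print(n,t.at(u,.048).round(3))
for n,u in dict(j0=(281,362),j1=(326,326),j2=(366,298)).items(): print(n,s.at(u,.048).round(3))
E
```

```text
j0 [0.431 0.201 0.048]
j1 [0.432 0.081 0.048]
j2 [ 0.428 -0.032  0.048]
j0 [0.431 0.202 0.048]
j1 [0.433 0.081 0.048]
j2 [ 0.428 -0.031  0.048]
```

View pics/t1.png

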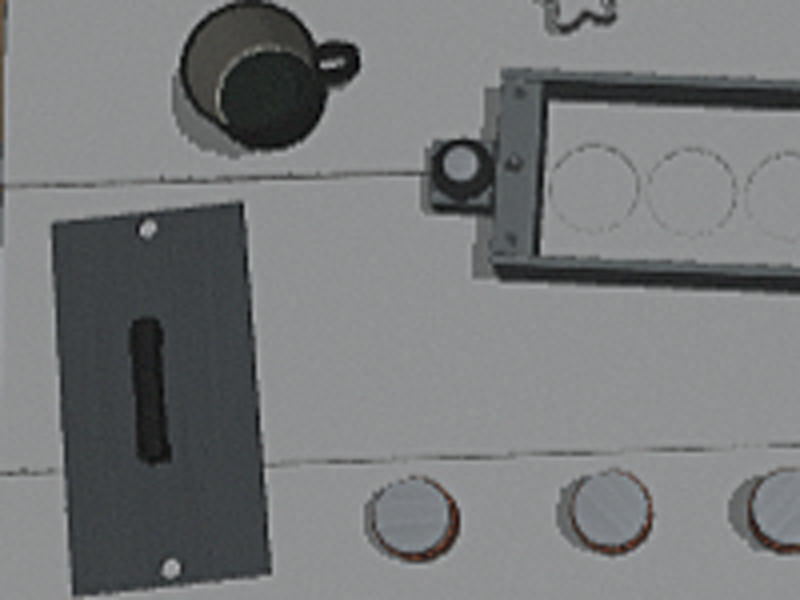

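View pics/t2.png

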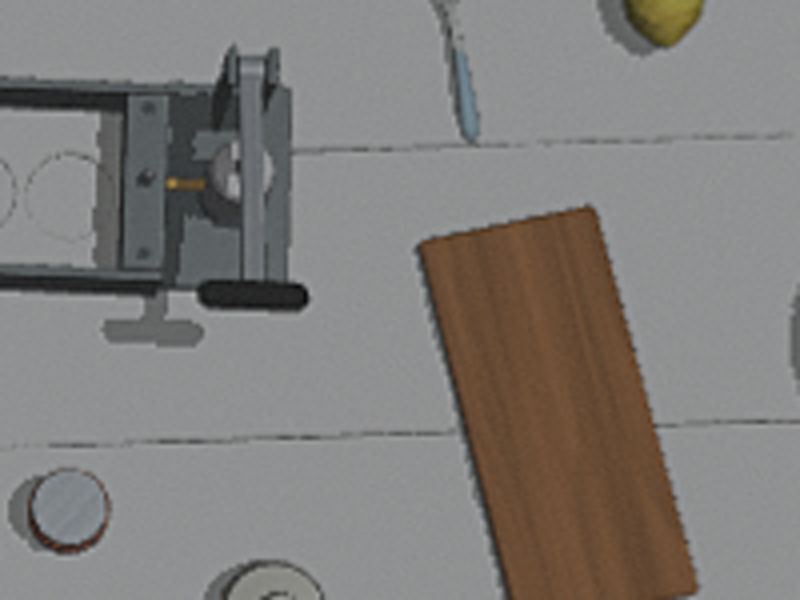

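```bash
python3 - <<'E'
from geo import *
t=Cam('top')
a=lambda x,y,o:(o[0]+(x+.5)/4-.5,o[1]+(y+.5)/4-.5)
T1=(140,180);T2=(320,180)
P=lambda x,y,o,z:t.at(a(x,y,o),z)
p1=P(515,161,T1,.073);p2=P(145,178,T2,.073); print('pins',p1,p2,np.linalg.norm(p1-p2),(p1+p2)/2)
d=p1-p2;print('sealer yaw',np.degrees(np.arctan2(-d[0],d[1])))
h1=P(148,229,T1,.006);h2=P(171,568,T1,.006);d=h1-h2
print('cover',h1,h2,np.linalg.norm(d),(h1+h2)/2,np.degrees(np.arctan2(-d[0],d[1])))
print('handle',P(151,391,T1,.04))
print('vent',P(462,161,T1,.054)); print('grip',P(253,293,T2,.165))
for q in [(418,243),(595,206),(697,592)]: print('board',P(*q,T2,.012))
print('timer',t.at((388,333),.05))
E
```

```text
pins [0.65543583 0.13379738 0.073     ] [ 0.63641647 -0.08781818  0.073     ] 0.22243019825522917 [0.64592615 0.0229896  0.073     ]
sealer yaw -4.905184185496281
cover [0.63483917 0.3816854  0.006     ] [0.41172947 0.36388217 0.006     ] 0.22381888173393102 [0.52328432 0.37278378 0.006     ] -85.43770275152717
handle [0.52125046 0.37048542 0.04      ]
vent [0.6614762  0.16934766 0.054     ]
grip [ 0.54228255 -0.14169552  0.165     ]
board [ 0.6009988  -0.26854284  0.012     ]
board [ 0.62168766 -0.38619039  0.012     ]
board [ 0.36860397 -0.4288596   0.012     ]
timer [ 0.36189825 -0.15559541  0.05      ]
```

```bash
cat >> geo.py <<'E'
def go(x,y,z,yaw):
    st=get_state(); p=st['tcp_pos']; d=todp((np.array([x,y,z])-p)*1000,st)
    dy=(yaw-st['eef_rot'][2]+180)%360-180
    print('dp',d.round(0),'yaw %.2f'%np.radians(-dy),'rows',max(np.linalg.norm(d)/62.5,abs(dy)/10.7).round(1),'| at',p.round(4),st['eef_rot'].round(1),'t',st['time_s'],'F',st['contact_force'].round(1),'w',st['gripper_width'])
E
python3 -c "
from geo import *
go(.431,.201,.2,-94.9)"
```

```text
dp [294. 301.  26.] yaw 1.19 rows 6.7 | at [0.3049 0.602  0.2263] [180.   -0.  -26.9] t 0.3 F [ 0.  -0.1 -0.1] w 0.08729512360999432
```

Emit:
{"fn": "apply_moves", "kwargs": {
  "commands": [
    {"grip": 1,"dp": [294,301,26],"yaw": 1.19},
    {"grip": 1,"dp": [294,301,26],"yaw": 1.19},
    {"grip": 1,"dp": [294,301,26],"yaw": 1.19},
    {"grip": 1,"dp": [294,301,26],"yaw": 1.19},
    {"grip": 1,"dp": [294,301,26],"yaw": 1.19},
    {"grip": 1,"dp": [294,301,26],"yaw": 1.19},
    {"grip": 1,"dp": [294,301,26],"yaw": 1.19},
    {"grip": 1,"dp": [294,301,26],"yaw": 1.19},
    {"grip": 1,"dp": [294,301,26],"yaw": 1.19},
    {"grip": 1,"dp": [294,301,26],"yaw": 1.19}
  ],
  "newtons": 15
}}

```text
time_s: 1.55
tcp_pos: [0.4312, 0.2017, 0.2007]
eef_rot: [-180.0, 0.0, -95.0]
contact_force: [0.1, -0.3, -0.3]
gripper_width: 0.0874
```

```bash
python3 -c "
from geo import *
go(.431,.201,.2,-94.9)
w=Cam('wrist'); save(w.img,'w1'); print(w.o, w.px([.431,.201,.048]))"
```

```text
dp [1. 0. 1.] yaw -0.00 rows 0.0 | at [0.4312 0.2017 0.2007] [-180.    0.  -95.] t 1.55 F [ 0.1 -0.3 -0.3] w 0.08739580145098785
[0.4246505  0.12125204 0.35786409] [313.91310309 208.69250823]
```

View pics/w1.png

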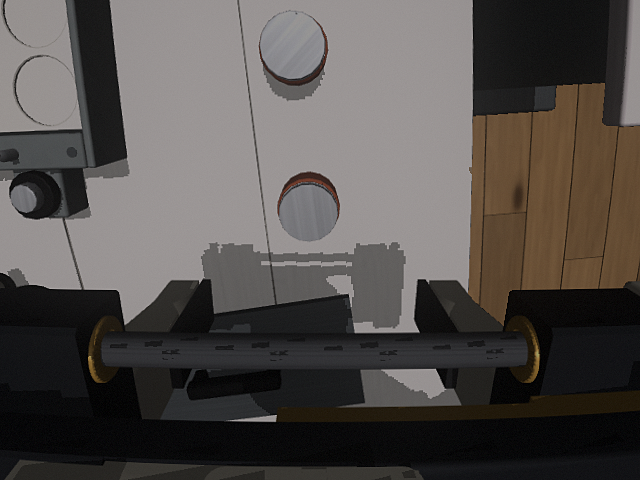

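```bash
python3 -c "
from geo import *
w=Cam('wrist'); p=w.at((308,212),.048);print(p,w.at((293,46.5),.048))
print('pin',w.at((8,156),.076),'vent',w.at((33,194),.054))
go(p[0],p[1],.022,-94.9)"
```

```text
[0.43571854 0.20328172 0.048     ] [0.43537103 0.08145    0.048     ]
pin [0.64627802 0.13490563 0.076     ] vent [0.65095982 0.1675513  0.054     ]
dp [ -2.  -4. 179.] yaw -0.00 rows 2.9 | at [0.4311 0.2017 0.2005] [180.   -0.  -94.9] t 1.65 F [ 0.1 -1.   0. ] w 0.08774801328826155
```

Emit:
{"fn": "apply_moves", "kwargs": {
  "commands": [
    {"grip": 1,"dp": [-2,-3,60],"yaw": 0},
    {"grip": 1,"dp": [-2,-3,120],"yaw": 0},
    {"grip": 1,"dp": [-2,-3,160],"yaw": 0},
    {"grip": 1,"dp": [-2,-3,178],"yaw": 0},
    {"grip": 1,"dp": [-2,-3,178],"yaw": 0},
    {"grip": 0.4,"dp": [-2,-3,178],"yaw": 0},
    {"grip": 0.4,"dp": [-2,-3,178],"yaw": 0},
    {"grip": 0.4,"dp": [-2,-3,178],"yaw": 0},
    {"grip": 0.4,"dp": [-2,-3,178],"yaw": 0},
    {"grip": 0.4,"dp": [-2,-3,178],"yaw": 0},
    {"grip": 0.4,"dp": [-2,-3,178],"yaw": 0},
    {"grip": 0.4,"dp": [-2,-3,178],"yaw": 0}
  ],
  "newtons": 15
}}

```text
time_s: 3.15
tcp_pos: [0.4347, 0.2027, 0.023]
eef_rot: [-180.0, 0.0, -95.0]
contact_force: [-0.7, 0.2, 6.0]
gripper_width: 0.051
```

```bash
python3 -c "
from geo import *
go(.431,.201,.2,-94.9)
t=Cam('top'); t.crop(160,240,200,150,4,'t3'); s=Cam('scene'); s.crop(200,250,200,150,4,'s3')
w=Cam('wrist'); save(w.img,'w2')"
```

```text
dp [   2.    3. -177.] yaw -0.00 rows 2.8 | at [0.4347 0.2027 0.023 ] [-180.    0.  -95.] t 3.15 F [-0.7  0.2  6. ] w 0.05101899328456734
```

View pics/w2.png

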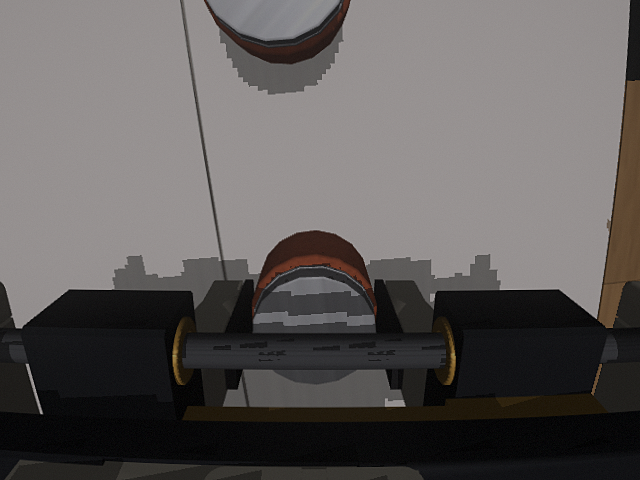

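View pics/s3.png

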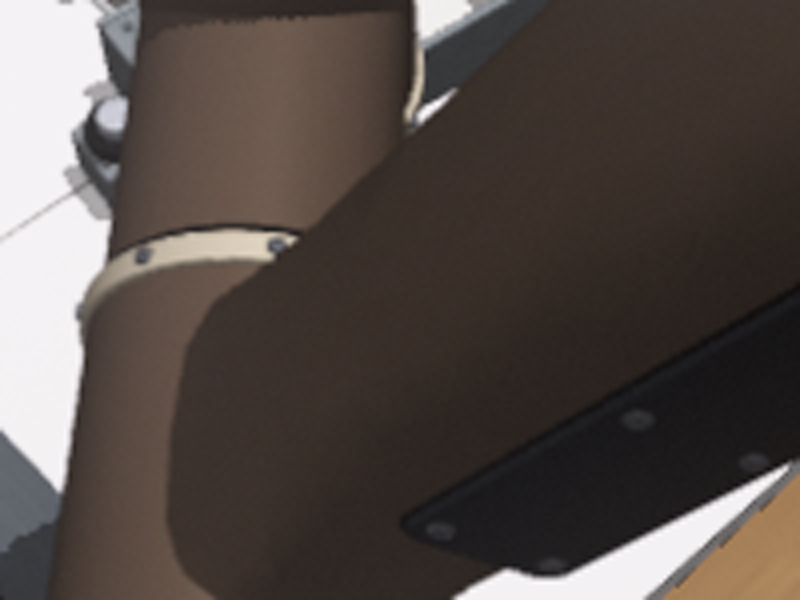

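Emit:
{"fn": "apply_moves", "kwargs": {
  "commands": [
    {"grip": 0.4,"dp": [0,0,-60],"yaw": 0},
    {"grip": 0.4,"dp": [0,0,-120],"yaw": 0},
    {"grip": 0.4,"dp": [0,0,-180],"yaw": 0},
    {"grip": 0.4,"dp": [25,60,-197],"yaw": 0},
    {"grip": 0.4,"dp": [45,120,-197],"yaw": 0},
    {"grip": 0.4,"dp": [63,180,-197],"yaw": 0},
    {"grip": 0.4,"dp": [63,222,-197],"yaw": 0},
    {"grip": 0.4,"dp": [63,222,-197],"yaw": 0},
    {"grip": 0.4,"dp": [63,222,-197],"yaw": 0},
    {"grip": 0.4,"dp": [63,222,-197],"yaw": 0}
  ]
}}

```text
time_s: 4.55
tcp_pos: [0.2084, 0.159, 0.2194]
eef_rot: [-180.0, -0.1, -95.2]
contact_force: [-0.0, -0.6, -0.5]
gripper_width: 0.0511
```

```bash
python3 -c "
from geo import *
go(.65,.12,.22,-94.9)
w=Cam('wrist'); save(w.img,'w3')"
```

```text
dp [  -1. -443.   -1.] yaw -0.00 rows 7.1 | at [0.2084 0.159  0.2194] [-1.80e+02 -1.00e-01 -9.52e+01] t 4.55 F [-0.  -0.6 -0.5] w 0.051114153482596375
```

View pics/w3.png

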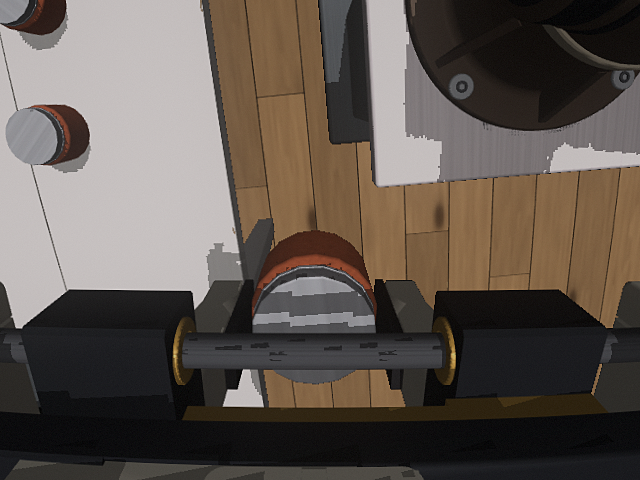

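Emit:
{"fn": "apply_moves", "kwargs": {
  "commands": [
    {"grip": 0.4,"dp": [0,-60,0],"yaw": 0},
    {"grip": 0.4,"dp": [0,-120,0],"yaw": 0},
    {"grip": 0.4,"dp": [0,-180,0],"yaw": 0},
    {"grip": 0.4,"dp": [0,-240,0],"yaw": 0},
    {"grip": 0.4,"dp": [0,-300,0],"yaw": 0},
    {"grip": 0.4,"dp": [0,-360,0],"yaw": 0},
    {"grip": 0.4,"dp": [-1,-420,-1],"yaw": 0},
    {"grip": 0.4,"dp": [-1,-443,-1],"yaw": 0},
    {"grip": 0.4,"dp": [-1,-443,-1],"yaw": 0},
    {"grip": 0.4,"dp": [-1,-443,-1],"yaw": 0},
    {"grip": 0.4,"dp": [-1,-443,-1],"yaw": 0}
  ]
}}

```text
time_s: 5.98
tcp_pos: [0.6487, 0.1206, 0.2204]
eef_rot: [180.0, -0.0, -95.1]
contact_force: [-0.5, 0.1, -1.6]
gripper_width: 0.0513
```

```bash
python3 -c "
from geo import *
go(.65,.12,.22,-94.9)
w=Cam('wrist'); save(w.img,'w4')"
```

```text
dp [ 0. -1.  0.] yaw -0.00 rows 0.0 | at [0.6487 0.1206 0.2204] [180.   -0.  -95.1] t 5.975 F [-0.5  0.1 -1.6] w 0.05131423798495212
```

View pics/w4.png

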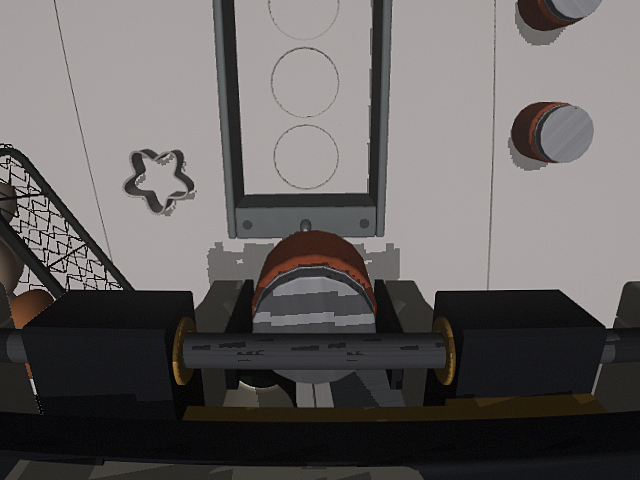

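```bash
cat > wells.py <<'E'
from geo import *
def wells(w,guess,rad=33):
    out=[]
    g=cv2.cvtColor(w.img,cv2.COLOR_RGB2GRAY).astype(float)
    bh=cv2.morphologyEx(g.astype(np.uint8),cv2.MORPH_BLACKHAT,np.ones((7,7)))
    for u,v in guess:
        for _ in range(3):
            yy,xx=np.nonzero(bh>12); r=np.hypot(xx-u,yy-v); m=abs(r-rad)<5
            pts=np.c_[xx,yy][m].astype(np.float32); e=cv2.fitEllipse(pts); (u,v)=e[0]
        out.append((w.at((u,v),.006),e[1],len(pts),(u,v)))
    return out
E
python3 -c "
from wells import *
w=Cam('wrist')
o=wells(w,[(306,157),(305,82)])
for q in o: print(q)
d=o[0][0]-o[1][0];print(np.linalg.norm(d),np.degrees(np.arctan2(-d[0],d[1])))
p=w.at((306,222),.072);print('pin',p)
"
```

```text
(array([0.65278174, 0.08647155, 0.006     ]), (63.81201171875, 64.1894760131836), 403, (305.7124938964844, 156.02398681640625))
(array([0.64759204, 0.02222538, 0.006     ]), (67.02913665771484, 69.79183959960938), 447, (304.7674255371094, 81.636962890625))
0.06445543899135954 -4.618230016997805
pin [0.65544709 0.12945149 0.072     ]
```

```bash
python3 -c "
from geo import *
go(.6424,-.0432,.13,-94.6)
go(.6424,-.0432,.028,-94.6)"
```

```text
dp [164.  -8.  91.] yaw -0.01 rows 3.0 | at [0.6487 0.1213 0.2211] [-180.    0.  -95.] t 6.075 F [ 0.  -0.4 -0.6] w 0.051005229259672824
dp [164.  -8. 193.] yaw -0.01 rows 4.1 | at [0.6487 0.1213 0.2211] [-180.    0.  -95.] t 6.075 F [ 0.  -0.4 -0.6] w 0.051005229259672824
```

Emit:
{"fn": "apply_moves", "kwargs": {
  "commands": [
    {"grip": 0.4,"dp": [55,-3,0],"yaw": 0},
    {"grip": 0.4,"dp": [110,-6,0],"yaw": 0},
    {"grip": 0.4,"dp": [164,-8,0],"yaw": -0.01},
    {"grip": 0.4,"dp": [164,-8,30],"yaw": -0.01},
    {"grip": 0.4,"dp": [164,-8,60],"yaw": -0.01},
    {"grip": 0.4,"dp": [164,-8,91],"yaw": -0.01},
    {"grip": 0.4,"dp": [164,-8,91],"yaw": -0.01},
    {"grip": 0.4,"dp": [164,-8,91],"yaw": -0.01}
  ]
}}

```text
time_s: 7.08
tcp_pos: [0.6434, -0.0424, 0.1313]
eef_rot: [-179.9, 0.0, -94.4]
contact_force: [-0.4, -0.3, -2.4]
gripper_width: 0.0511
```

```bash
python3 -c "
from geo import *
go(.6424,-.0432,.028,-94.6)
w=Cam('wrist'); save(w.img,'w5')
s=Cam('scene');save(s.img,'s5')"
```

```text
dp [  1.   1. 103.] yaw 0.00 rows 1.7 | at [ 0.6434 -0.0424  0.1313] [-179.9    0.   -94.4] t 7.075 F [-0.4 -0.3 -2.4] w 0.05114373712254854
```

View pics/w5.png

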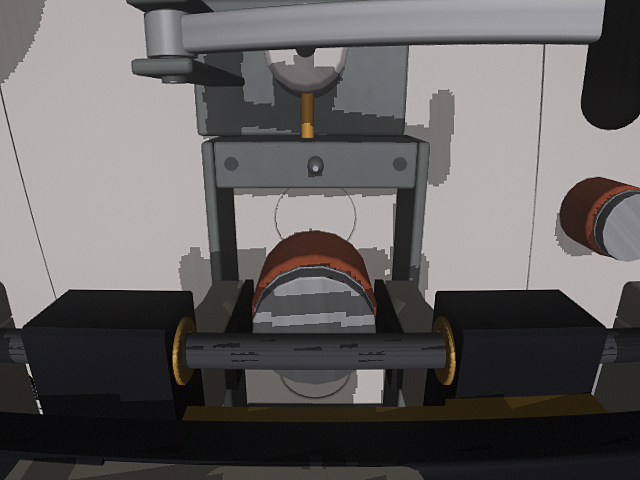

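View pics/s5.png

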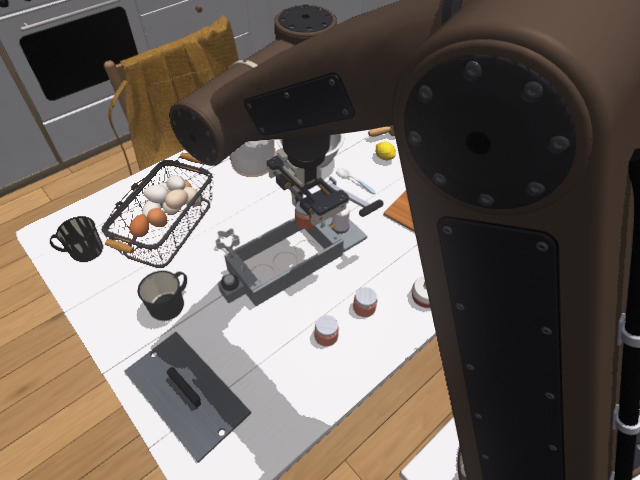

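```bash
python3 -c "
from wells import *
w=Cam('wrist')
print(w.at((315,169),.072), w.at((315.5,222),.006), w.px([.6424,-.0426,.006]),w.px([.6385,-.0899,.076]))
for q in wells(w,[(315.5,224)],41): print(q)
"
```

```text
[ 0.63969068 -0.08880939  0.072     ] [ 0.64295484 -0.0400773   0.006     ] [316.00123784 218.59531389] [317.12269781 167.95666133]
(array([ 0.643297  , -0.03885717,  0.006     ]), (81.4827880859375, 84.283935546875), 497, (315.15679931640625, 223.64796447753906))
```

Emit:
{"fn": "apply_moves", "kwargs": {
  "commands": [
    {"grip": 0.4,"dp": [0,0,30],"yaw": 0},
    {"grip": 0.4,"dp": [0,0,60],"yaw": 0},
    {"grip": 0.4,"dp": [0,0,80],"yaw": 0},
    {"grip": 0.4,"dp": [0,0,92],"yaw": 0},
    {"grip": 0.4,"dp": [0,0,100],"yaw": 0},
    {"grip": 0.4,"dp": [0,0,104],"yaw": 0},
    {"grip": 0.4,"dp": [0,0,105],"yaw": 0},
    {"grip": 0.4,"dp": [0,0,105],"yaw": 0}
  ]
}}

```text
time_s: 8.22
tcp_pos: [0.643, -0.0427, 0.026]
eef_rot: [-179.9, 0.0, -94.5]
contact_force: [-3.0, 1.6, 4.4]
gripper_width: 0.0515
```

Emit:
{"fn": "apply_moves", "kwargs": {
  "commands": [
    {"grip": 0.7,"dp": [0,0,0],"yaw": 0},
    {"grip": 0.7,"dp": [0,0,0],"yaw": 0},
    {"grip": 0.7,"dp": [0,0,0],"yaw": 0},
    {"grip": 0.7,"dp": [0,0,-30],"yaw": 0},
    {"grip": 0.7,"dp": [0,0,-60],"yaw": 0},
    {"grip": 0.7,"dp": [0,0,-110],"yaw": 0},
    {"grip": 1,"dp": [-60,0,-150],"yaw": 0},
    {"grip": 1,"dp": [-120,0,-170],"yaw": 0},
    {"grip": 1,"dp": [-130,0,-170],"yaw": 0},
    {"grip": 1,"dp": [-130,0,-170],"yaw": 0}
  ]
}}

```text
time_s: 9.48
tcp_pos: [0.6527, 0.0882, 0.1943]
eef_rot: [180.0, 0.0, -94.4]
contact_force: [-1.3, -0.1, 0.2]
gripper_width: 0.0874
```

```bash
python3 -c "
from wells import *
w=Cam('wrist'); save(w.img,'w6')
print(w.px([.643,-.042,.051]),w.px([.6476,.0222,.006]),w.px([.4354,.0815,.048]))
t=Cam('top');save(t.img,'t6')"
```

```text
[313.30806892  27.49619749] [313.63363763 120.93474788] [589.1665505  183.68117991]
```

View pics/w6.png

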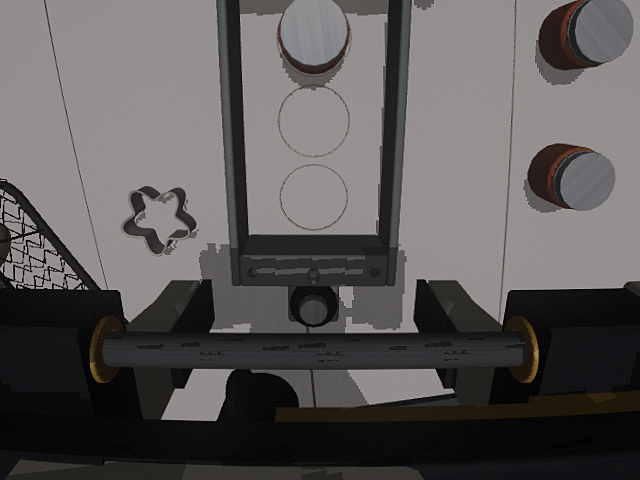

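View pics/t6.png

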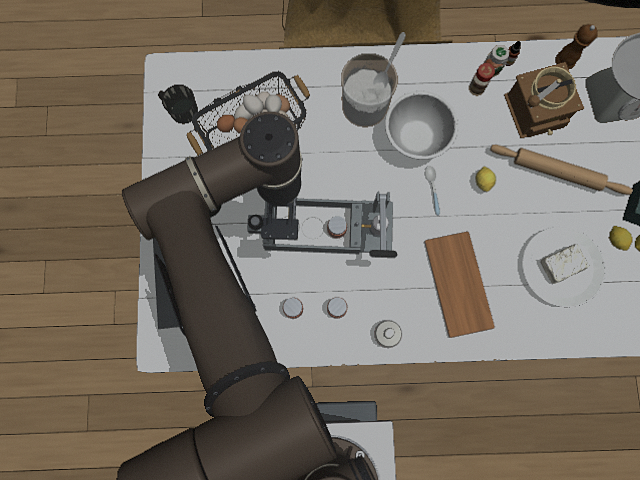

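```bash
python3 -c "
from wells import *
w=Cam('wrist')
for q in wells(w,[(313.5,121.5),(313.5,197)],35): print(q)
print(w.at((315,33),.051),w.at((587,181),.048))
go(.4355,.0815,.13,-94.6)"
```

```text
(array([0.64769827, 0.02184979, 0.006     ]), (70.81761932373047, 70.97325897216797), 508, (312.6109313964844, 123.21652221679688))
(array([0.65277495, 0.08558065, 0.006     ]), (66.32767486572266, 67.6382064819336), 468, (312.56317138671875, 198.9132080078125))
[ 0.6411839  -0.04033702  0.051     ] [0.43705641 0.07752376 0.048     ]
dp [ 21. 216.  64.] yaw 0.00 rows 3.6 | at [0.6523 0.0858 0.1936] [179.9  -0.  -94.5] t 9.625 F [-0.6 -0.1  0.3] w 0.08727506338207718
```

Emit:
{"fn": "apply_moves", "kwargs": {
  "commands": [
    {"grip": 1,"dp": [6,54,0],"yaw": 0},
    {"grip": 1,"dp": [11,108,0],"yaw": 0},
    {"grip": 1,"dp": [16,162,10],"yaw": 0},
    {"grip": 1,"dp": [21,216,20],"yaw": 0},
    {"grip": 1,"dp": [21,216,20],"yaw": 0},
    {"grip": 1,"dp": [21,216,20],"yaw": 0},
    {"grip": 1,"dp": [21,216,20],"yaw": 0}
  ]
}}

```text
time_s: 10.5
tcp_pos: [0.4368, 0.0826, 0.1746]
eef_rot: [-180.0, -0.0, -94.5]
contact_force: [0.2, 0.7, 0.0]
gripper_width: 0.0878
```

```bash
cat > caps.py <<'E'
from geo import *
import sys
def cap(w,z=.048,guess=None):
    h=cv2.cvtColor(w.img,cv2.COLOR_RGB2HSV); g=h[...,2]
    # steel cap: bluish-grey, brighter-blue than table
    im=w.img.astype(int); m=((im[...,2]-im[...,0])>6)&(g>110)
    m=cv2.morphologyEx(m.astype(np.uint8),cv2.MORPH_OPEN,np.ones((5,5)))
    n,_,s,c=cv2.connectedComponentsWithStats(m)
    for i in range(1,n):
        if 800<s[i,4]<20000: print('cap',c[i].round(1),s[i],w.at(c[i],z).round(4))
E
python3 -c "
from caps import *
w=Cam('wrist'); save(w.img,'w7'); cap(w)
go(.4355,.080,.022,-94.6)"
```

```text
dp [  3.   1. 152.] yaw 0.00 rows 2.4 | at [0.4367 0.0826 0.1745] [180.   -0.  -94.5] t 10.55 F [-0.1 -0.1 -1. ] w 0.08794604620731472
```

View pics/w7.png

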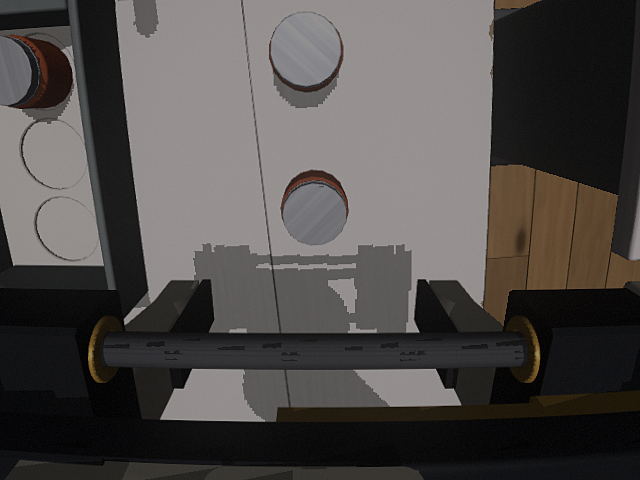

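```bash
python3 -c "
from caps import *
w=Cam('wrist'); print(w.img[215,300:330:6].tolist(), w.img[215,400].tolist())
p=w.at((314.5,212.5),.048); print(p); print(w.at((306,48.5),.048))
go(p[0],p[1],.022,-94.6)"
```

```text
[[117, 117, 120], [117, 117, 120], [115, 115, 120], [118, 118, 122], [117, 118, 121]] [150, 145, 145]
[0.43576449 0.07800113 0.048     ]
[ 0.43259832 -0.03241204  0.048     ]
dp [  5.   0. 152.] yaw 0.00 rows 2.4 | at [0.4366 0.0826 0.1744] [180.   -0.  -94.5] t 10.6 F [-0.3 -0.   0.2] w 0.08752553551915863
```

Emit:
{"fn": "apply_moves", "kwargs": {
  "commands": [
    {"grip": 1,"dp": [4,1,60],"yaw": 0},
    {"grip": 1,"dp": [4,1,115],"yaw": 0},
    {"grip": 1,"dp": [4,1,145],"yaw": 0},
    {"grip": 1,"dp": [4,1,152],"yaw": 0},
    {"grip": 1,"dp": [4,1,152],"yaw": 0},
    {"grip": 0.4,"dp": [4,1,152],"yaw": 0},
    {"grip": 0.4,"dp": [4,1,152],"yaw": 0},
    {"grip": 0.4,"dp": [4,1,152],"yaw": 0},
    {"grip": 0.4,"dp": [4,1,152],"yaw": 0},
    {"grip": 0.4,"dp": [4,1,152],"yaw": 0},
    {"grip": 0.4,"dp": [4,1,152],"yaw": 0}
  ],
  "newtons": 15
}}

```text
time_s: 11.98
tcp_pos: [0.4348, 0.079, 0.0229]
eef_rot: [-180.0, 0.0, -94.5]
contact_force: [-1.0, -1.3, 6.3]
gripper_width: 0.0511
```

```bash
python3 -c "
from caps import *
w=Cam('wrist'); save(w.img,'w8')
st=get_state();print(st['gripper_width'])
go(.6475,.022,.17,-94.6)"
```

```text
0.05116821626901325
dp [  40. -217. -147.] yaw 0.00 rows 4.2 | at [0.4348 0.079  0.0229] [-180.     0.   -94.5] t 12.025 F [-0.9 -0.4  5.8] w 0.05116821626901325
```

View pics/w8.png

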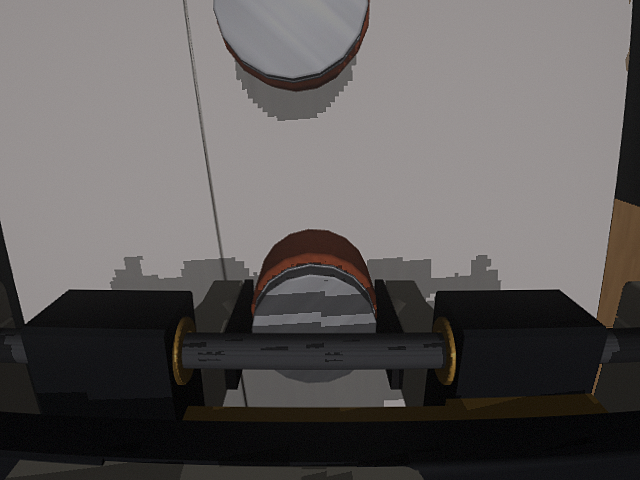

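Emit:
{"fn": "apply_moves", "kwargs": {
  "commands": [
    {"grip": 0.4,"dp": [0,0,-60],"yaw": 0},
    {"grip": 0.4,"dp": [0,0,-115],"yaw": 0},
    {"grip": 0.4,"dp": [0,0,-160],"yaw": 0},
    {"grip": 0.4,"dp": [10,-55,-160],"yaw": 0},
    {"grip": 0.4,"dp": [20,-110,-160],"yaw": 0},
    {"grip": 0.4,"dp": [30,-165,-160],"yaw": 0},
    {"grip": 0.4,"dp": [40,-217,-160],"yaw": 0},
    {"grip": 0.4,"dp": [40,-217,-160],"yaw": 0},
    {"grip": 0.4,"dp": [40,-217,-140],"yaw": 0},
    {"grip": 0.4,"dp": [40,-217,-110],"yaw": 0},
    {"grip": 0.4,"dp": [40,-217,-110],"yaw": 0},
    {"grip": 0.4,"dp": [40,-217,-110],"yaw": 0}
  ]
}}

```text
time_s: 13.52
tcp_pos: [0.6479, 0.0222, 0.1335]
eef_rot: [-180.0, -0.0, -94.4]
contact_force: [-0.4, -0.5, -1.2]
gripper_width: 0.0512
```

```bash
python3 -c "
from caps import *
go(.6477,.0215,.026,-94.6)
w=Cam('wrist'); save(w.img,'w9')"
```

```text
dp [  1.   0. 107.] yaw 0.00 rows 1.7 | at [0.6479 0.0222 0.1335] [-180.    -0.   -94.4] t 13.525 F [-0.4 -0.5 -1.2] w 0.051178362573012955
```

View pics/w9.png

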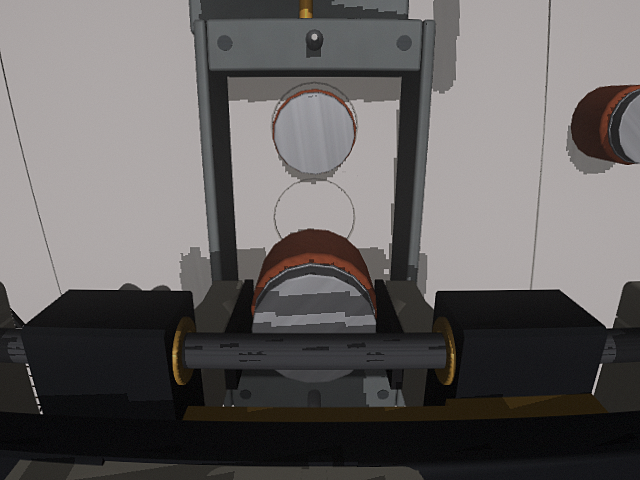

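Emit:
{"fn": "apply_moves", "kwargs": {
  "commands": [
    {"grip": 0.4,"dp": [1,0,35],"yaw": 0},
    {"grip": 0.4,"dp": [1,0,65],"yaw": 0},
    {"grip": 0.4,"dp": [1,0,85],"yaw": 0},
    {"grip": 0.4,"dp": [1,0,97],"yaw": 0},
    {"grip": 0.4,"dp": [1,0,104],"yaw": 0},
    {"grip": 0.4,"dp": [1,0,107],"yaw": 0},
    {"grip": 0.4,"dp": [1,0,107],"yaw": 0},
    {"grip": 0.4,"dp": [1,0,107],"yaw": 0}
  ]
}}

```text
time_s: 14.58
tcp_pos: [0.648, 0.0212, 0.0261]
eef_rot: [-179.9, 0.0, -94.5]
contact_force: [-0.2, -0.4, -0.5]
gripper_width: 0.051
```

Emit:
{"fn": "apply_moves", "kwargs": {
  "commands": [
    {"grip": 0.7,"dp": [0,0,0],"yaw": 0},
    {"grip": 0.7,"dp": [0,0,0],"yaw": 0},
    {"grip": 0.7,"dp": [0,0,0],"yaw": 0},
    {"grip": 0.7,"dp": [0,0,-30],"yaw": 0},
    {"grip": 0.7,"dp": [0,0,-60],"yaw": 0},
    {"grip": 0.7,"dp": [0,0,-110],"yaw": 0},
    {"grip": 1,"dp": [0,30,-150],"yaw": 0},
    {"grip": 1,"dp": [10,90,-160],"yaw": 0},
    {"grip": 1,"dp": [20,150,-160],"yaw": 0},
    {"grip": 1,"dp": [30,205,-160],"yaw": 0},
    {"grip": 1,"dp": [30,205,-150],"yaw": 0},
    {"grip": 1,"dp": [30,205,-150],"yaw": 0}
  ]
}}

```text
time_s: 16.08
tcp_pos: [0.441, 0.0072, 0.1757]
eef_rot: [-180.0, 0.0, -94.4]
contact_force: [1.0, 1.6, 0.1]
gripper_width: 0.0875
```

```bash
python3 -c "
from caps import *
go(.4326,-.0324,.022,-94.6)
w=Cam('wrist'); save(w.img,'w10');print(w.px([.4326,-.0324,.048]))"
```

```text
dp [ 40.   5. 154.] yaw 0.00 rows 2.5 | at [0.441  0.0072 0.1757] [-180.     0.   -94.4] t 16.075 F [1.  1.6 0.1] w 0.08751063882215696
[321.40992852 162.90724597]
```

View pics/w10.png

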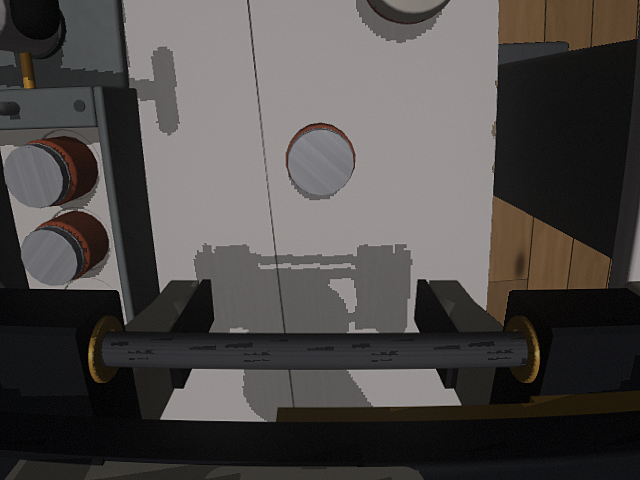

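Emit:
{"fn": "apply_moves", "kwargs": {
  "commands": [
    {"grip": 1,"dp": [40,5,40],"yaw": 0},
    {"grip": 1,"dp": [40,5,95],"yaw": 0},
    {"grip": 1,"dp": [40,5,140],"yaw": 0},
    {"grip": 1,"dp": [40,5,153],"yaw": 0},
    {"grip": 1,"dp": [40,5,153],"yaw": 0},
    {"grip": 1,"dp": [40,5,153],"yaw": 0},
    {"grip": 0.4,"dp": [40,5,153],"yaw": 0},
    {"grip": 0.4,"dp": [40,5,153],"yaw": 0},
    {"grip": 0.4,"dp": [40,5,153],"yaw": 0},
    {"grip": 0.4,"dp": [40,5,153],"yaw": 0},
    {"grip": 0.4,"dp": [40,5,153],"yaw": 0},
    {"grip": 0.4,"dp": [40,5,153],"yaw": 0}
  ],
  "newtons": 15
}}

```text
time_s: 17.62
tcp_pos: [0.433, -0.0323, 0.0227]
eef_rot: [-180.0, 0.0, -94.5]
contact_force: [-0.6, 0.6, 3.4]
gripper_width: 0.0511
```

```bash
python3 -c "
from caps import *
w=Cam('wrist'); save(w.img,'w11')
go(.6529,.0855,.17,-94.6)"
```

```text
dp [-135. -210. -147.] yaw 0.00 rows 4.6 | at [ 0.433  -0.0323  0.0227] [-180.     0.   -94.5] t 17.675 F [-0.9  0.3  4.9] w 0.05081911421479821
```

View pics/w11.png

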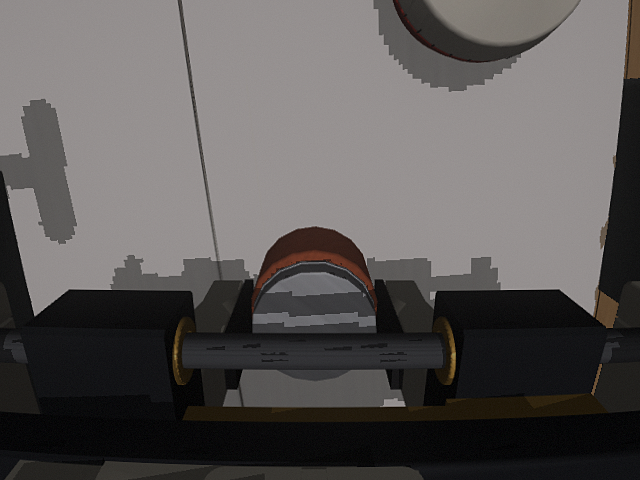

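Emit:
{"fn": "apply_moves", "kwargs": {
  "commands": [
    {"grip": 0.4,"dp": [0,0,-60],"yaw": 0},
    {"grip": 0.4,"dp": [0,0,-115],"yaw": 0},
    {"grip": 0.4,"dp": [0,0,-160],"yaw": 0},
    {"grip": 0.4,"dp": [-30,-50,-160],"yaw": 0},
    {"grip": 0.4,"dp": [-60,-100,-160],"yaw": 0},
    {"grip": 0.4,"dp": [-95,-150,-160],"yaw": 0},
    {"grip": 0.4,"dp": [-136,-210,-160],"yaw": 0},
    {"grip": 0.4,"dp": [-136,-210,-160],"yaw": 0},
    {"grip": 0.4,"dp": [-136,-210,-140],"yaw": 0},
    {"grip": 0.4,"dp": [-136,-210,-110],"yaw": 0},
    {"grip": 0.4,"dp": [-136,-210,-110],"yaw": 0},
    {"grip": 0.4,"dp": [-136,-210,-110],"yaw": 0}
  ]
}}

```text
time_s: 19.18
tcp_pos: [0.6531, 0.0867, 0.1335]
eef_rot: [-180.0, -0.0, -94.5]
contact_force: [-0.0, -0.1, -1.4]
gripper_width: 0.0514
```

```bash
python3 -c "
from caps import *
go(.6529,.0865,.026,-94.6)
w=Cam('wrist'); save(w.img,'w12')"
```

```text
dp [  0.   0. 107.] yaw 0.00 rows 1.7 | at [0.6531 0.0867 0.1335] [-180.    -0.   -94.5] t 19.175 F [-0.  -0.1 -1.4] w 0.05144466198633776
```

View pics/w12.png

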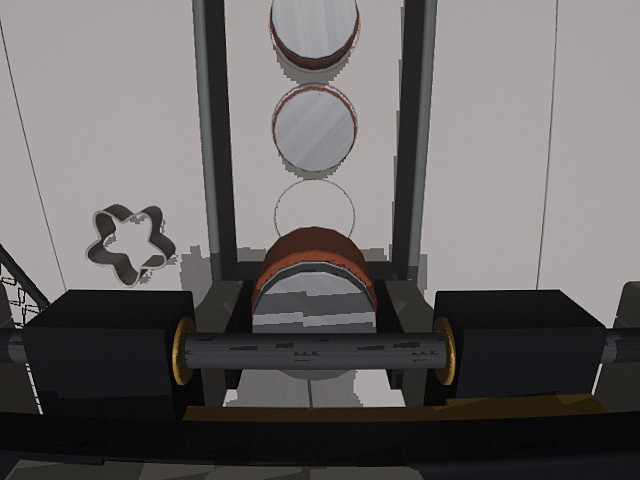

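Emit:
{"fn": "apply_moves", "kwargs": {
  "commands": [
    {"grip": 0.4,"dp": [0,0,35],"yaw": 0},
    {"grip": 0.4,"dp": [0,0,65],"yaw": 0},
    {"grip": 0.4,"dp": [0,0,85],"yaw": 0},
    {"grip": 0.4,"dp": [0,0,97],"yaw": 0},
    {"grip": 0.4,"dp": [0,0,104],"yaw": 0},
    {"grip": 0.4,"dp": [0,0,107],"yaw": 0},
    {"grip": 0.4,"dp": [0,0,107],"yaw": 0},
    {"grip": 0.4,"dp": [0,0,107],"yaw": 0}
  ]
}}

```text
time_s: 20.23
tcp_pos: [0.6532, 0.087, 0.0262]
eef_rot: [-180.0, 0.0, -94.5]
contact_force: [0.1, -0.3, -1.3]
gripper_width: 0.051
```

Emit:
{"fn": "apply_moves", "kwargs": {
  "commands": [
    {"grip": 0.7,"dp": [0,0,0],"yaw": 0},
    {"grip": 0.7,"dp": [0,0,0],"yaw": 0},
    {"grip": 0.7,"dp": [0,0,0],"yaw": 0},
    {"grip": 0.7,"dp": [0,0,-30],"yaw": 0},
    {"grip": 0.7,"dp": [0,0,-60],"yaw": 0},
    {"grip": 0.7,"dp": [0,0,-110],"yaw": 0},
    {"grip": 0.7,"dp": [-40,0,-150],"yaw": 0},
    {"grip": 0.7,"dp": [-80,0,-200],"yaw": 0},
    {"grip": 0.7,"dp": [-80,0,-200],"yaw": 0},
    {"grip": 0.7,"dp": [-80,0,-200],"yaw": 0}
  ]
}}

```text
time_s: 21.48
tcp_pos: [0.6587, 0.1669, 0.2254]
eef_rot: [180.0, 0.0, -94.4]
contact_force: [-0.2, 0.6, -0.3]
gripper_width: 0.0615
```

```bash
python3 -c "
from caps import *
go(.47,.368,.22,4.6)
w=Cam('wrist'); save(w.img,'w13')
for p in [(.643,-.042),(.6477,.0222),(.6529,.0866)]: print(w.px([*p,.051]))
for p in [(.6567,.1343),(.6385,-.0899)]: print(w.px([*p,.076]))"
```

```text
dp [-186.  204.    5.] yaw -1.73 rows 9.3 | at [0.6587 0.1669 0.2254] [180.    0.  -94.4] t 21.475 F [-0.2  0.6 -0.3] w 0.06153538102173731
[312.8032467  -80.08938591]
[313.22377292  14.12443741]
[312.99572994 102.97785843]
[312.90193377 168.74073819]
[ 313.96925416 -172.84756216]
```

View pics/w13.png

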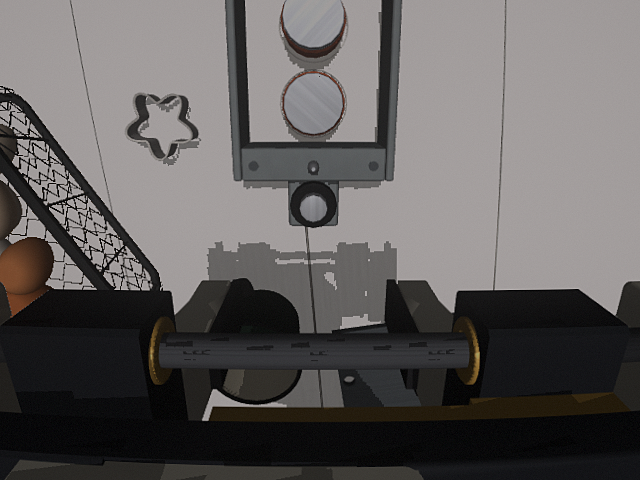

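Emit:
{"fn": "apply_moves", "kwargs": {
  "commands": [
    {"grip": 0.7,"dp": [-30,20,0],"yaw": -0.17},
    {"grip": 0.7,"dp": [-50,40,0],"yaw": -0.35},
    {"grip": 0.7,"dp": [-70,60,0],"yaw": -0.52},
    {"grip": 0.7,"dp": [-90,80,0],"yaw": -0.7},
    {"grip": 0.7,"dp": [-110,100,0],"yaw": -0.87},
    {"grip": 0.7,"dp": [-130,120,0],"yaw": -1.04},
    {"grip": 0.7,"dp": [-150,150,0],"yaw": -1.21},
    {"grip": 0.7,"dp": [-170,180,5],"yaw": -1.39},
    {"grip": 0.7,"dp": [-186,204,5],"yaw": -1.56},
    {"grip": 0.7,"dp": [-186,204,5],"yaw": -1.73},
    {"grip": 0.7,"dp": [-186,204,5],"yaw": -1.73},
    {"grip": 0.7,"dp": [-186,204,5],"yaw": -1.73}
  ]
}}

```text
time_s: 23.02
tcp_pos: [0.4703, 0.3671, 0.2198]
eef_rot: [179.9, 0.0, 4.4]
contact_force: [-0.0, -0.4, -0.5]
gripper_width: 0.0613
```

```bash
python3 -c "
from caps import *
go(.47,.368,.22,4.6)
w=Cam('wrist'); save(w.img,'w14')"
```

```text
dp [-0. -1. -0.] yaw -0.00 rows 0.0 | at [0.4703 0.3671 0.2198] [179.9   0.    4.4] t 23.025 F [-0.  -0.4 -0.5] w 0.06128824730811714
```

View pics/w14.png

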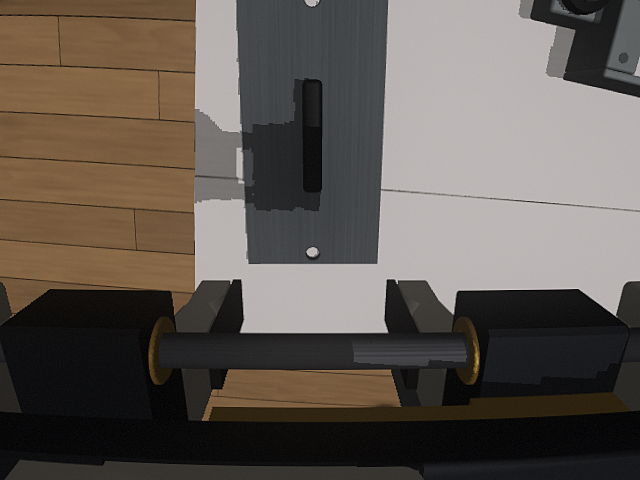

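```bash
python3 -c "
from caps import *
w=Cam('wrist')
a=w.at((312.5,253),.004);b=w.at((312.5,1.5),.004);d=b-a
print(a,b,np.linalg.norm(d),np.degrees(np.arctan2(d[1],d[0])),(a+b)/2)
e=w.at((311.5,190),.035);f=w.at((312.5,80),.04);print(e,f,(e+f)/2,np.degrees(np.arctan2(*(f-e)[1::-1])))
c=w.at((312,190),.04);print(c,np.linalg.norm(c-f))
print('edge',w.at((247,263.5),.008),w.at((377,263),.008))
"
```

```text
[0.41104244 0.36447742 0.004     ] [0.63380866 0.38147682 0.004     ] 0.22341388896542796 4.363812060526756 [0.52242555 0.37297712 0.004     ]
[0.47991042 0.37046556 0.035     ] [0.56888438 0.37637884 0.04      ] [0.5243974 0.3734222 0.0375   ] 3.8023311136244686
[0.4809908  0.37009437 0.04      ] 0.08811797017114653
edge [0.39662819 0.42756612 0.008     ] [0.40697193 0.30099934 0.008     ]
```

```bash
python3 -c "
from caps import *
go(.523,.373,.017,4.4)"
```

```text
dp [ 53.  -2. 203.] yaw 0.00 rows 3.4 | at [0.4704 0.3673 0.2202] [180.    0.    4.5] t 23.125 F [ 0.2 -0.6 -0.3] w 0.06126754066117846
```

Emit:
{"fn": "apply_moves", "kwargs": {
  "commands": [
    {"grip": 0.5,"dp": [53,-2,50],"yaw": 0},
    {"grip": 0.5,"dp": [53,-2,110],"yaw": 0},
    {"grip": 0.5,"dp": [53,-2,160],"yaw": 0},
    {"grip": 0.5,"dp": [53,-2,190],"yaw": 0},
    {"grip": 0.5,"dp": [53,-2,203],"yaw": 0},
    {"grip": 0.5,"dp": [53,-2,203],"yaw": 0},
    {"grip": 0.1,"dp": [53,-2,203],"yaw": 0},
    {"grip": 0.1,"dp": [53,-2,203],"yaw": 0},
    {"grip": 0.1,"dp": [53,-2,203],"yaw": 0},
    {"grip": 0.1,"dp": [53,-2,203],"yaw": 0},
    {"grip": 0.1,"dp": [53,-2,203],"yaw": 0},
    {"grip": 0.1,"dp": [53,-2,203],"yaw": 0}
  ],
  "newtons": 40
}}

```text
time_s: 24.62
tcp_pos: [0.523, 0.3739, 0.0185]
eef_rot: [180.0, -0.0, 4.7]
contact_force: [-0.9, -2.6, 5.9]
gripper_width: 0.0156
```

```bash
python3 -c "
from caps import *
w=Cam('wrist'); save(w.img,'w15')
go(.6477,.0222,.2,-94.5)"
```

```text
dp [  96.  361. -181.] yaw 1.73 rows 9.3 | at [0.523  0.3739 0.0185] [180.   -0.    4.7] t 24.675 F [-0.4 -2.8  6.5] w 0.015629353789260794
```

View pics/w15.png

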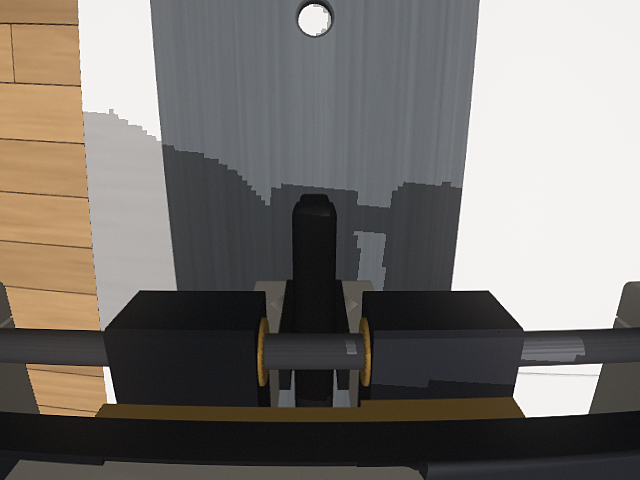

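Emit:
{"fn": "apply_moves", "kwargs": {
  "commands": [
    {"grip": 0.1,"dp": [0,0,-50],"yaw": 0},
    {"grip": 0.1,"dp": [0,0,-100],"yaw": 0},
    {"grip": 0.1,"dp": [0,0,-150],"yaw": 0},
    {"grip": 0.1,"dp": [0,0,-200],"yaw": 0.1},
    {"grip": 0.1,"dp": [0,20,-220],"yaw": 0.25},
    {"grip": 0.1,"dp": [10,50,-220],"yaw": 0.42},
    {"grip": 0.1,"dp": [20,80,-220],"yaw": 0.59},
    {"grip": 0.1,"dp": [30,110,-220],"yaw": 0.76},
    {"grip": 0.1,"dp": [40,140,-220],"yaw": 0.93},
    {"grip": 0.1,"dp": [50,170,-220],"yaw": 1.1},
    {"grip": 0.1,"dp": [60,200,-220],"yaw": 1.27},
    {"grip": 0.1,"dp": [70,230,-220],"yaw": 1.44}
  ]
}}

```text
time_s: 26.18
tcp_pos: [0.6109, 0.1498, 0.2367]
eef_rot: [179.9, 0.0, -78.2]
contact_force: [0.7, 0.1, -4.1]
gripper_width: 0.0155
```

```bash
python3 -c "
from caps import *
go(.6477,.0222,.2,-94.6)"
```

```text
dp [132. -10.  37.] yaw 0.29 rows 2.2 | at [0.6109 0.1498 0.2367] [179.9   0.  -78.2] t 26.175 F [ 0.7  0.1 -4.1] w 0.015516821660873873
```

Emit:
{"fn": "apply_moves", "kwargs": {
  "commands": [
    {"grip": 0.1,"dp": [40,-3,0],"yaw": 0.15},
    {"grip": 0.1,"dp": [80,-6,0],"yaw": 0.29},
    {"grip": 0.1,"dp": [120,-9,0],"yaw": 0.29},
    {"grip": 0.1,"dp": [132,-10,20],"yaw": 0.29},
    {"grip": 0.1,"dp": [132,-10,50],"yaw": 0.29},
    {"grip": 0.1,"dp": [132,-10,70],"yaw": 0.29},
    {"grip": 0.1,"dp": [132,-10,70],"yaw": 0.29},
    {"grip": 0.1,"dp": [132,-10,70],"yaw": 0.29},
    {"grip": 0.1,"dp": [132,-10,70],"yaw": 0.29}
  ]
}}

```text
time_s: 27.3
tcp_pos: [0.6494, 0.024, 0.1688]
eef_rot: [-179.9, 0.0, -94.5]
contact_force: [1.2, 0.1, -3.6]
gripper_width: 0.0154
```

```bash
python3 -c "
from caps import *
go(.6477,.0222,.1,-94.6)
w=Cam('wrist'); save(w.img,'w16')
t=Cam('top');t.crop(220,170,200,150,4,'t16')
print(w.px([.6385,-.0899,.076]),t.px([.6385,-.0899,.076]),t.px([.6567,.1343,.076]))
st=w.st;print(w.at((315,18),st['tcp_pos'][2]-.0105))
"
```

```text
dp [ 2.  2. 69.] yaw 0.00 rows 1.1 | at [0.6494 0.024  0.1688] [-179.9    0.   -94.5] t 27.3 F [ 1.2  0.1 -3.6] w 0.01541980282368457
[317.57730444  41.87197373] [356.72564665 223.01619786] [268.07100246 219.11024168]
[ 0.64039151 -0.08752336  0.15827342]
```

View pics/w16.png

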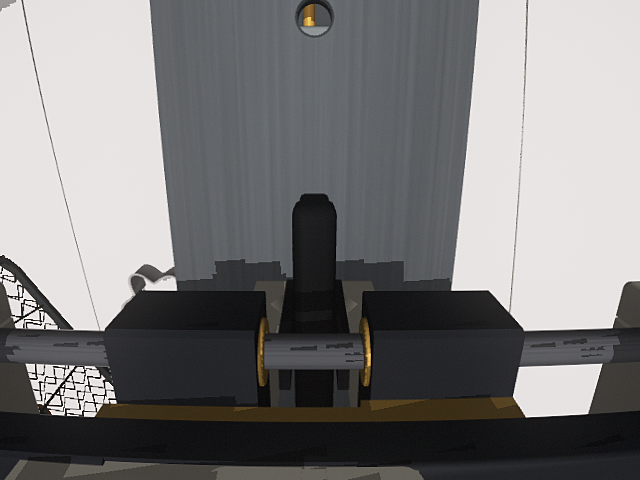

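View pics/t16.png

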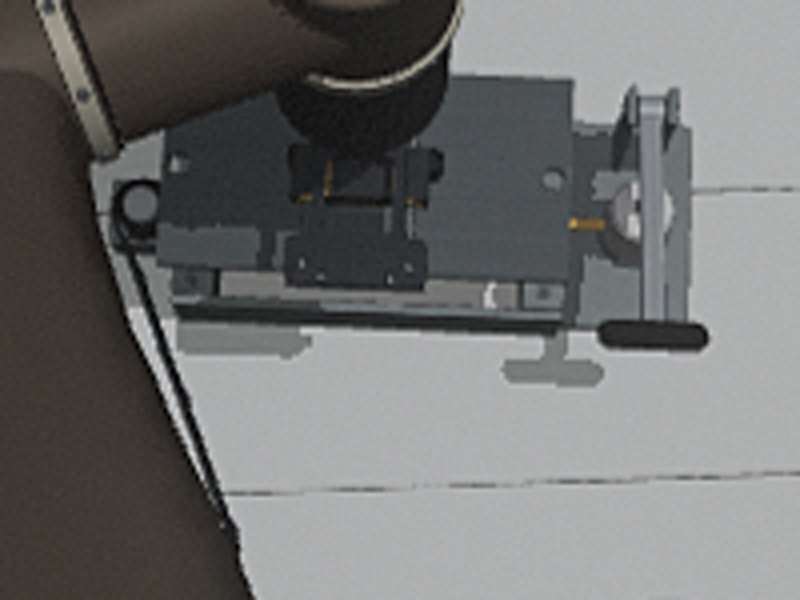

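Emit:
{"fn": "apply_moves", "kwargs": {
  "commands": [
    {"grip": 0.1,"dp": [2,1,25],"yaw": 0},
    {"grip": 0.1,"dp": [2,1,50],"yaw": 0},
    {"grip": 0.1,"dp": [2,1,66],"yaw": 0},
    {"grip": 0.1,"dp": [2,1,66],"yaw": 0},
    {"grip": 0.1,"dp": [2,1,66],"yaw": 0},
    {"grip": 0.1,"dp": [2,1,66],"yaw": 0}
  ]
}}

```text
time_s: 28.15
tcp_pos: [0.6484, 0.022, 0.1027]
eef_rot: [-179.9, 0.0, -94.5]
contact_force: [0.3, -0.6, -4.2]
gripper_width: 0.0153
```

```bash
python3 -c "
from caps import *
go(.648,.022,.0765,-94.6)
w=Cam('wrist'); w.crop(220,0,200,150,4,'w17')
t=Cam('top');t.crop(220,170,200,150,4,'t17')
z=w.st['tcp_pos'][2]
print(w.px([.639,-.0895,.076]),w.at((315,18),z-.0105))
"
```

```text
dp [ 0.  0. 26.] yaw 0.00 rows 0.4 | at [0.6484 0.022  0.1027] [-179.9    0.   -94.5] t 28.15 F [ 0.3 -0.6 -4.2] w 0.015339514441197865
[315.81150363  25.77794604] [ 0.6393796  -0.0895554   0.09222756]
```

View pics/w17.png

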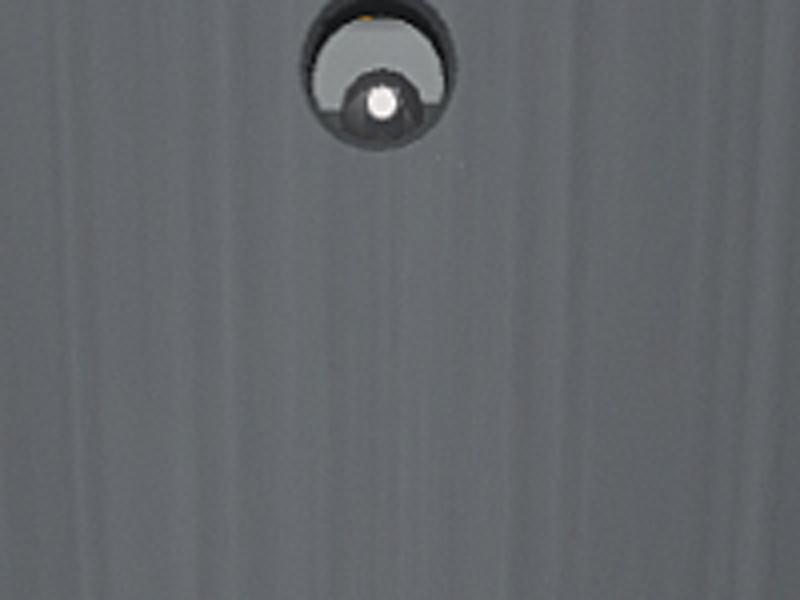

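View pics/t17.png

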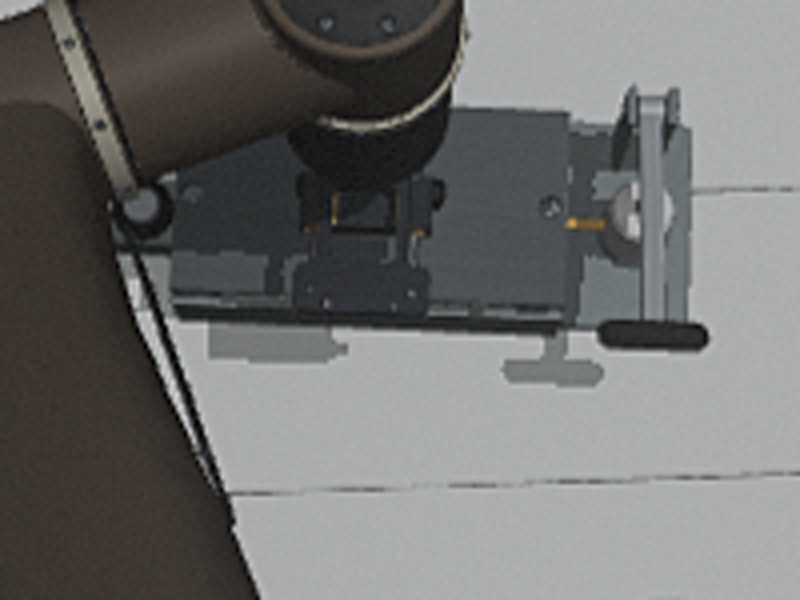

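Emit:
{"fn": "apply_moves", "kwargs": {
  "commands": [
    {"grip": 0.1,"dp": [0,0,6],"yaw": 0},
    {"grip": 0.1,"dp": [0,0,11],"yaw": 0},
    {"grip": 0.1,"dp": [0,0,15],"yaw": 0},
    {"grip": 0.1,"dp": [0,0,19],"yaw": 0},
    {"grip": 0.1,"dp": [0,0,22],"yaw": 0},
    {"grip": 0.1,"dp": [0,0,22],"yaw": 0}
  ]
}}

```text
time_s: 29.0
tcp_pos: [0.6475, 0.0218, 0.0792]
eef_rot: [180.0, -0.0, -94.5]
contact_force: [0.4, -0.2, -2.9]
gripper_width: 0.0155
```

Emit:
{"fn": "apply_moves", "kwargs": {
  "commands": [
    {"grip": 0.1,"dp": [0,0,2],"yaw": 0},
    {"grip": 0.1,"dp": [0,0,3],"yaw": 0},
    {"grip": 0.1,"dp": [0,0,3],"yaw": 0},
    {"grip": 0.1,"dp": [0,0,3],"yaw": 0},
    {"grip": 0.4,"dp": [0,0,3],"yaw": 0},
    {"grip": 0.4,"dp": [0,0,3],"yaw": 0},
    {"grip": 0.4,"dp": [0,0,3],"yaw": 0},
    {"grip": 0.4,"dp": [0,0,3],"yaw": 0}
  ]
}}

```text
time_s: 30.0
tcp_pos: [0.6478, 0.0218, 0.0768]
eef_rot: [-180.0, 0.0, -94.5]
contact_force: [0.3, -0.1, 0.6]
gripper_width: 0.035
```

Emit:
{"fn": "apply_moves", "kwargs": {
  "commands": [
    {"grip": 0.4,"dp": [0,0,-20],"yaw": 0},
    {"grip": 0.4,"dp": [0,0,-50],"yaw": 0},
    {"grip": 0.4,"dp": [-20,0,-100],"yaw": 0},
    {"grip": 0.4,"dp": [-60,0,-130],"yaw": 0},
    {"grip": 0.4,"dp": [-60,0,-130],"yaw": 0},
    {"grip": 0.4,"dp": [-60,0,-130],"yaw": 0}
  ]
}}

```text
time_s: 30.75
tcp_pos: [0.6517, 0.0816, 0.2059]
eef_rot: [179.9, -0.0, -94.4]
contact_force: [0.1, 0.3, -0.4]
gripper_width: 0.0347
```

```bash
python3 -c "
from caps import *
w=Cam('wrist'); save(w.img,'w18'); s=Cam('scene'); s.crop(190,150,200,150,4,'s18')
t=Cam('top'); t.crop(220,170,200,150,4,'t18')
go(.6475,.0218,.0765,-94.5)
"
```

```text
dp [ 59.  -1. 129.] yaw -0.00 rows 2.3 | at [0.6516 0.0807 0.2053] [ 1.799e+02 -1.000e-01 -9.450e+01] t 30.9 F [ 1.2 -0.  -0.4] w 0.03491706942019959
```

View pics/w18.png

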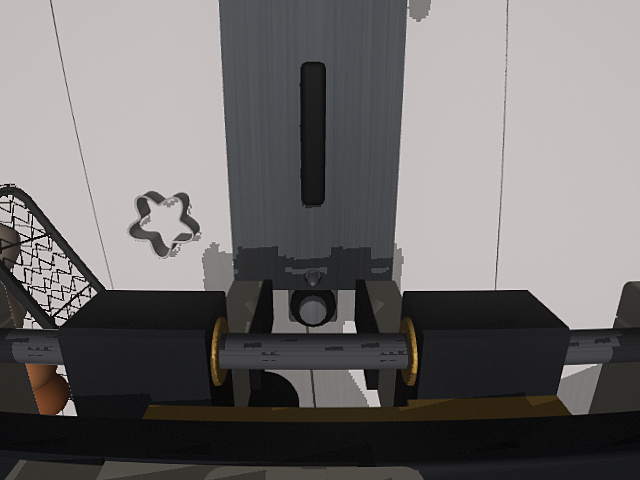

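View pics/s18.png

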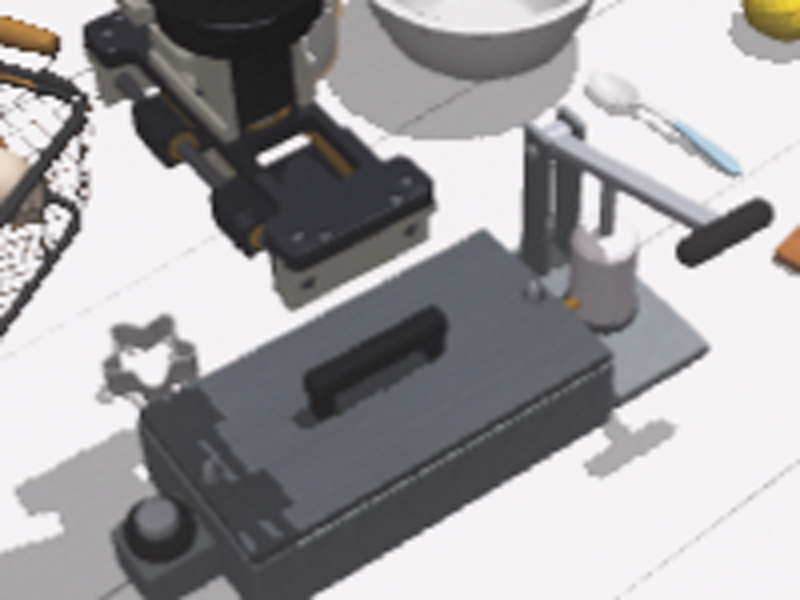

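View pics/t18.png

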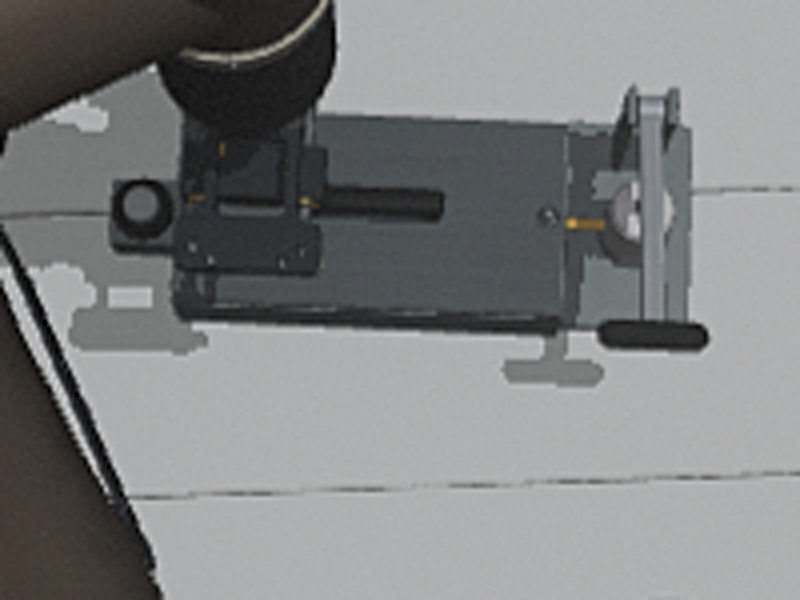

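```bash
python3 -c "
from caps import *
go(.540,-.1418,.215,-94.5)
go(.540,-.1418,.178,-94.5)
"
```

```text
dp [231.  94.  -9.] yaw -0.00 rows 4.0 | at [0.6516 0.0807 0.2053] [ 1.799e+02 -1.000e-01 -9.450e+01] t 30.9 F [ 1.2 -0.  -0.4] w 0.03491706942019959
dp [231.  94.  28.] yaw -0.00 rows 4.0 | at [0.6516 0.0807 0.2053] [ 1.799e+02 -1.000e-01 -9.450e+01] t 30.9 F [ 1.2 -0.  -0.4] w 0.03491706942019959
```

Emit:
{"fn": "apply_moves", "kwargs": {
  "commands": [
    {"grip": 0,"dp": [30,50,-15],"yaw": 0},
    {"grip": 0,"dp": [80,80,-15],"yaw": 0},
    {"grip": 0,"dp": [135,94,-15],"yaw": 0},
    {"grip": 0,"dp": [190,94,-15],"yaw": 0},
    {"grip": 0,"dp": [231,94,-15],"yaw": 0},
    {"grip": 0,"dp": [231,94,-15],"yaw": 0},
    {"grip": 0,"dp": [231,94,-15],"yaw": 0},
    {"grip": 0,"dp": [231,94,-15],"yaw": 0}
  ]
}}

```text
time_s: 31.9
tcp_pos: [0.5406, -0.1408, 0.2213]
eef_rot: [180.0, 0.0, -94.4]
contact_force: [-0.0, 0.5, 0.6]
gripper_width: 0.0003
```

```bash
python3 -c "
from caps import *
go(.540,-.1418,.175,-94.5)
go(.540,-.1418,.079,-94.5)
w=Cam('wrist'); save(w.img,'w19');s=Cam('scene'); s.crop(270,100,200,150,4,'s19')
print(w.px([.5413,-.1418,.165]))
"
```

```text
dp [ 1.  0. 46.] yaw 0.00 rows 0.7 | at [ 0.5406 -0.1408  0.2213] [180.    0.  -94.4] t 31.9 F [-0.   0.5  0.6] w 0.00030672885057718424
dp [  1.   0. 142.] yaw 0.00 rows 2.3 | at [ 0.5406 -0.1408  0.2213] [180.    0.  -94.4] t 31.9 F [-0.   0.5  0.6] w 0.00030672885057718424
[312.46798283 251.5083024 ]
```

View pics/w19.png

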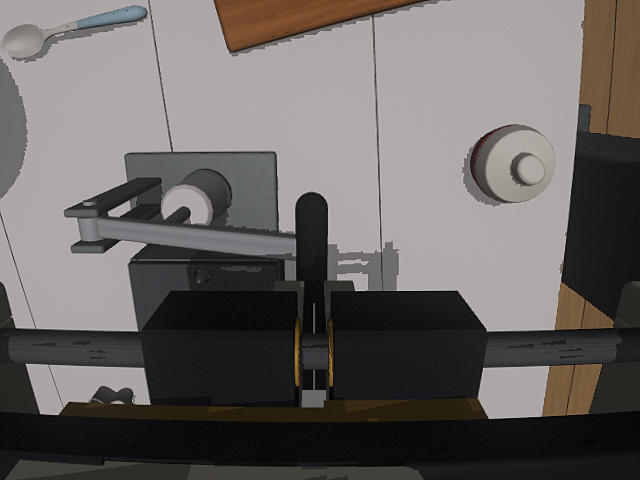

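View pics/s19.png

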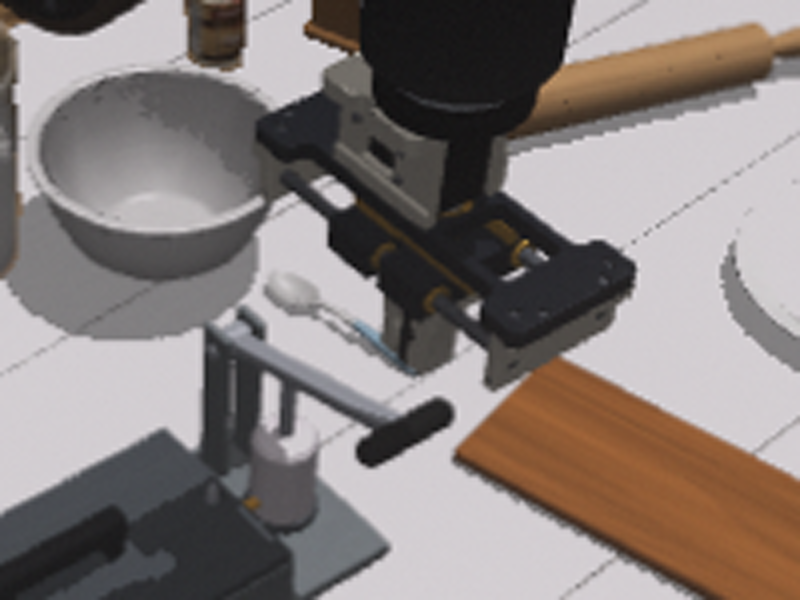

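Emit:
{"fn": "apply_moves", "kwargs": {
  "commands": [
    {"grip": 0,"dp": [1,3,40],"yaw": 0},
    {"grip": 0,"dp": [1,3,60],"yaw": 0},
    {"grip": 0,"dp": [1,3,80],"yaw": 0},
    {"grip": 0,"dp": [1,3,100],"yaw": 0},
    {"grip": 0,"dp": [1,3,120],"yaw": 0},
    {"grip": 0,"dp": [1,3,132],"yaw": 0},
    {"grip": 0,"dp": [1,3,140],"yaw": 0},
    {"grip": 0,"dp": [1,3,140],"yaw": 0},
    {"grip": 0,"dp": [1,3,140],"yaw": 0}
  ]
}}

```text
time_s: 33.12
tcp_pos: [0.5399, -0.1417, 0.083]
eef_rot: [-179.8, -0.0, -94.4]
contact_force: [2.2, -0.0, 6.5]
gripper_width: 0.0003
```

```bash
python3 -c "
from caps import *
w=Cam('wrist'); save(w.img,'w20');s=Cam('scene'); s.crop(190,100,200,150,4,'s20')
print(get_state()['contact_force'])
"
```

```text
[ 2.10818645 -0.01298294  6.63468898]
```

View pics/w20.png

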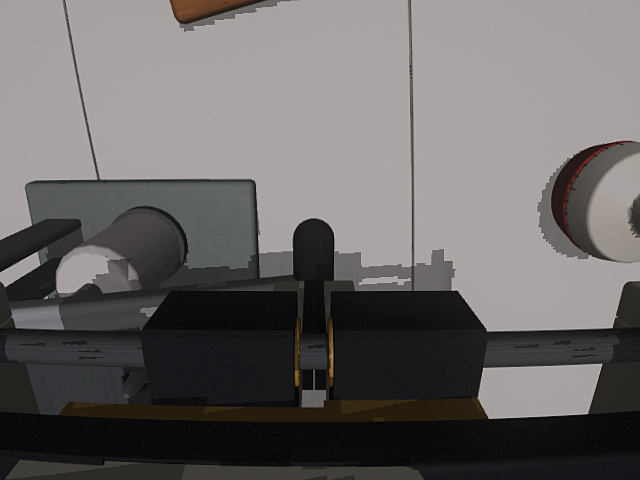

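View pics/s20.png

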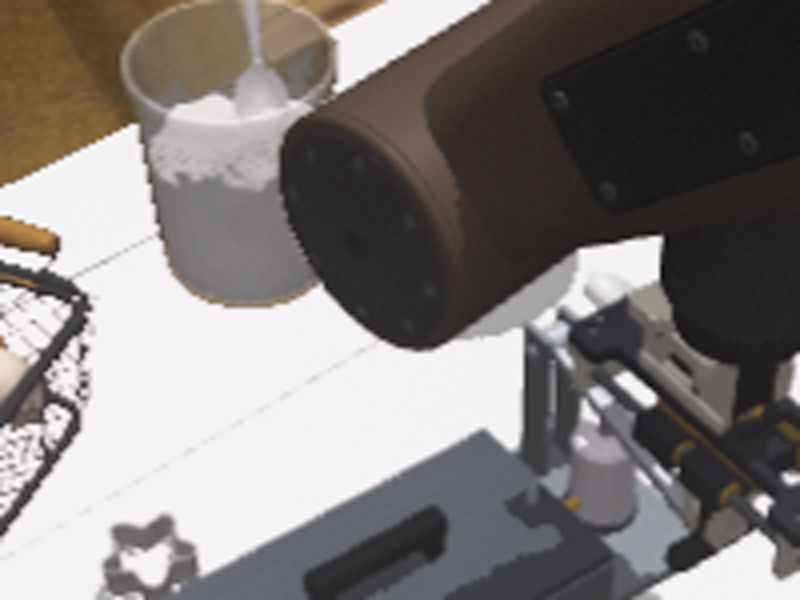

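Emit:
{"fn": "apply_moves", "kwargs": {
  "commands": [
    {"grip": 0,"dp": [0,0,3],"yaw": 0},
    {"grip": 0,"dp": [0,0,5],"yaw": 0},
    {"grip": 0,"dp": [0,0,6],"yaw": 0},
    {"grip": 0,"dp": [0,0,6],"yaw": 0}
  ]
}}

```text
time_s: 33.72
tcp_pos: [0.5411, -0.1418, 0.0777]
eef_rot: [-179.6, -0.0, -94.3]
contact_force: [3.0, -0.3, 8.0]
gripper_width: 0.0006
```

Emit:
{"fn": "apply_moves", "kwargs": {
  "commands": [
    {"grip": 0,"dp": [0,0,-30],"yaw": 0},
    {"grip": 0,"dp": [0,0,-60],"yaw": 0},
    {"grip": 0,"dp": [0,0,-90],"yaw": 0},
    {"grip": 0,"dp": [0,0,-120],"yaw": 0},
    {"grip": 0,"dp": [0,0,-120],"yaw": 0},
    {"grip": 0,"dp": [0,0,-120],"yaw": 0},
    {"grip": 0,"dp": [0,0,-120],"yaw": 0}
  ]
}}

```text
time_s: 34.6
tcp_pos: [0.5369, -0.1419, 0.1945]
eef_rot: [179.9, -0.0, -94.5]
contact_force: [-0.1, -0.0, -0.9]
gripper_width: 0.0008
```

```bash
python3 -c "
from caps import *
w=Cam('wrist'); save(w.img,'w21');s=Cam('scene'); s.crop(190,100,200,150,4,'s21')
go(.54,-.1418,.0777,-94.4)
"
```

```text
dp [ -0.  -3. 117.] yaw -0.00 rows 1.9 | at [ 0.5371 -0.142   0.1947] [179.9  -0.  -94.5] t 34.7 F [ 0.6 -0.3  0.7] w 0.000208358285144915
```

View pics/w21.png

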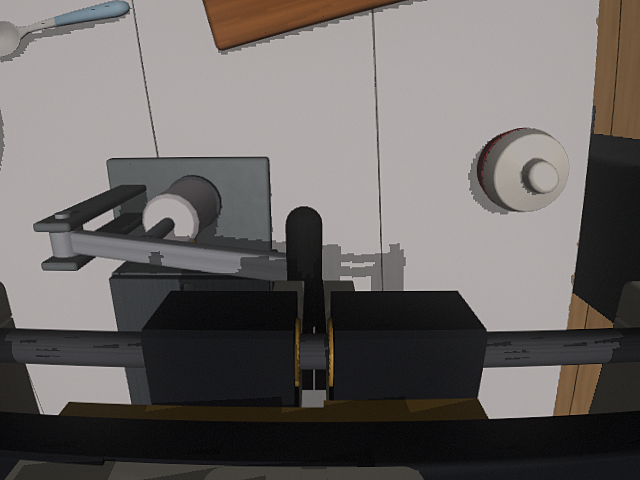

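View pics/s21.png

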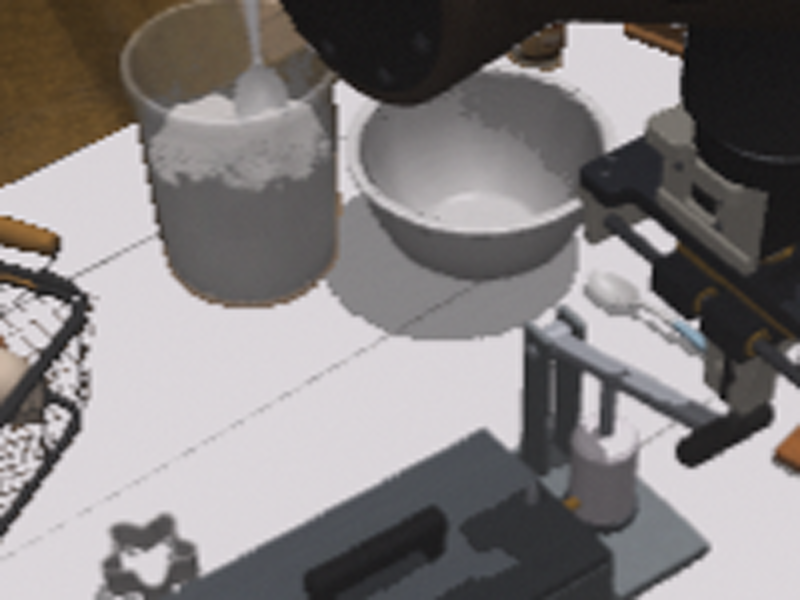

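Lever back up, cover still flush. Second stroke down and up.

Emit:
{"fn": "apply_moves", "kwargs": {
  "commands": [
    {"grip": 0,"dp": [0,-2,30],"yaw": 0},
    {"grip": 0,"dp": [0,-2,55],"yaw": 0},
    {"grip": 0,"dp": [0,-2,80],"yaw": 0},
    {"grip": 0,"dp": [0,-2,100],"yaw": 0},
    {"grip": 0,"dp": [0,-2,112],"yaw": 0},
    {"grip": 0,"dp": [0,-2,119],"yaw": 0},
    {"grip": 0,"dp": [0,-2,121],"yaw": 0},
    {"grip": 0,"dp": [0,-2,121],"yaw": 0},
    {"grip": 0,"dp": [0,-2,121],"yaw": 0},
    {"grip": 0,"dp": [0,-2,121],"yaw": 0}
  ]
}}

```text
time_s: 35.95
tcp_pos: [0.5429, -0.1426, 0.077]
eef_rot: [-179.6, -0.0, -94.4]
contact_force: [2.6, 0.5, 12.6]
gripper_width: 0.0006
```

Emit:
{"fn": "apply_moves", "kwargs": {
  "commands": [
    {"grip": 0,"dp": [0,2,-30],"yaw": 0},
    {"grip": 0,"dp": [0,2,-60],"yaw": 0},
    {"grip": 0,"dp": [0,2,-90],"yaw": 0},
    {"grip": 0,"dp": [0,2,-121],"yaw": 0},
    {"grip": 0,"dp": [0,2,-121],"yaw": 0},
    {"grip": 0,"dp": [0,2,-121],"yaw": 0},
    {"grip": 0,"dp": [0,2,-121],"yaw": 0}
  ]
}}

```text
time_s: 36.83
tcp_pos: [0.5368, -0.1421, 0.1943]
eef_rot: [179.9, -0.0, -94.5]
contact_force: [-0.2, -0.2, 0.4]
gripper_width: 0.0006
```

Emit:
{"fn": "apply_moves", "kwargs": {
  "commands": [
    {"grip": 0,"dp": [0,-2,30],"yaw": 0},
    {"grip": 0,"dp": [0,-2,55],"yaw": 0},
    {"grip": 0,"dp": [0,-2,80],"yaw": 0},
    {"grip": 0,"dp": [0,-2,100],"yaw": 0},
    {"grip": 0,"dp": [0,-2,112],"yaw": 0},
    {"grip": 0,"dp": [0,-2,119],"yaw": 0},
    {"grip": 0,"dp": [0,-2,121],"yaw": 0},
    {"grip": 0,"dp": [0,-2,121],"yaw": 0},
    {"grip": 0,"dp": [0,-2,121],"yaw": 0},
    {"grip": 0,"dp": [0,-2,121],"yaw": 0}
  ]
}}

```text
time_s: 38.08
tcp_pos: [0.5426, -0.1426, 0.0768]
eef_rot: [-179.7, -0.0, -94.4]
contact_force: [1.9, -0.9, 15.5]
gripper_width: 0.0003
```

Emit:
{"fn": "apply_moves", "kwargs": {
  "commands": [
    {"grip": 0,"dp": [0,2,-30],"yaw": 0},
    {"grip": 0,"dp": [0,2,-60],"yaw": 0},
    {"grip": 0,"dp": [0,2,-90],"yaw": 0},
    {"grip": 0,"dp": [0,2,-130],"yaw": 0},
    {"grip": 0,"dp": [0,2,-150],"yaw": 0},
    {"grip": 0,"dp": [0,2,-150],"yaw": 0},
    {"grip": 0,"dp": [0,2,-150],"yaw": 0}
  ]
}}

```text
time_s: 38.95
tcp_pos: [0.5368, -0.142, 0.2233]
eef_rot: [179.9, 0.0, -94.5]
contact_force: [-0.5, -0.7, 0.2]
gripper_width: 0.0006
```

```bash
python3 -c "
from caps import *
t=Cam('top'); t.crop(220,170,200,150,4,'t22');s=Cam('scene'); s.crop(190,150,200,150,4,'s22')
go(.6595,.1697,.2,-94.4)
"
```

```text
dp [-320.  -98.   23.] yaw -0.00 rows 5.4 | at [ 0.5368 -0.142   0.2231] [179.9  -0.  -94.5] t 39.05 F [-0.3  0.2 -1.4] w 0.00031234285862366117
```

View pics/s22.png

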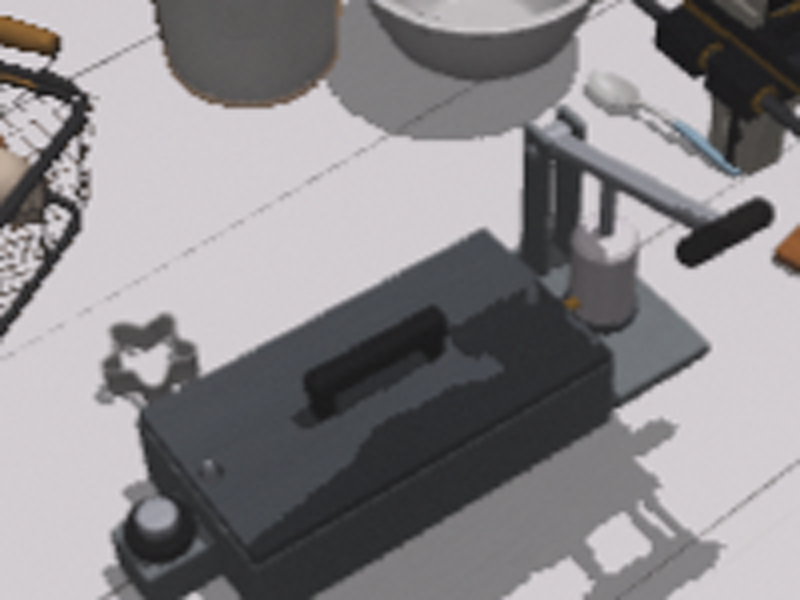

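Emit:
{"fn": "apply_moves", "kwargs": {
  "commands": [
    {"grip": 0,"dp": [-60,-20,0],"yaw": 0},
    {"grip": 0,"dp": [-115,-40,0],"yaw": 0},
    {"grip": 0,"dp": [-170,-55,0],"yaw": 0},
    {"grip": 0,"dp": [-225,-75,0],"yaw": 0},
    {"grip": 0,"dp": [-280,-90,0],"yaw": 0},
    {"grip": 0,"dp": [-320,-98,20],"yaw": 0},
    {"grip": 0,"dp": [-320,-98,70],"yaw": 0},
    {"grip": 0,"dp": [-320,-98,120],"yaw": 0},
    {"grip": 0,"dp": [-320,-98,150],"yaw": 0},
    {"grip": 0,"dp": [-320,-98,150],"yaw": 0},
    {"grip": 0,"dp": [-320,-98,150],"yaw": 0}
  ]
}}

```text
time_s: 40.42
tcp_pos: [0.6609, 0.1695, 0.0754]
eef_rot: [-180.0, -0.0, -94.4]
contact_force: [1.3, -0.1, -0.7]
gripper_width: 0.0001
```

```bash
python3 -c "
from caps import *
w=Cam('wrist');save(w.img,'w23');t=Cam('top'); t.crop(220,170,200,150,4,'t23');s=Cam('scene'); s.crop(190,150,200,150,4,'s23')
go(.6595,.1697,.048,-94.4)
"
```

```text
dp [ 0.  2. 28.] yaw -0.00 rows 0.5 | at [0.6611 0.1697 0.0764] [-1.799e+02  1.000e-01 -9.450e+01] t 40.575 F [ 1.2 -0.5 -0.1] w 0.00032406140310944074
```

View pics/s23.png

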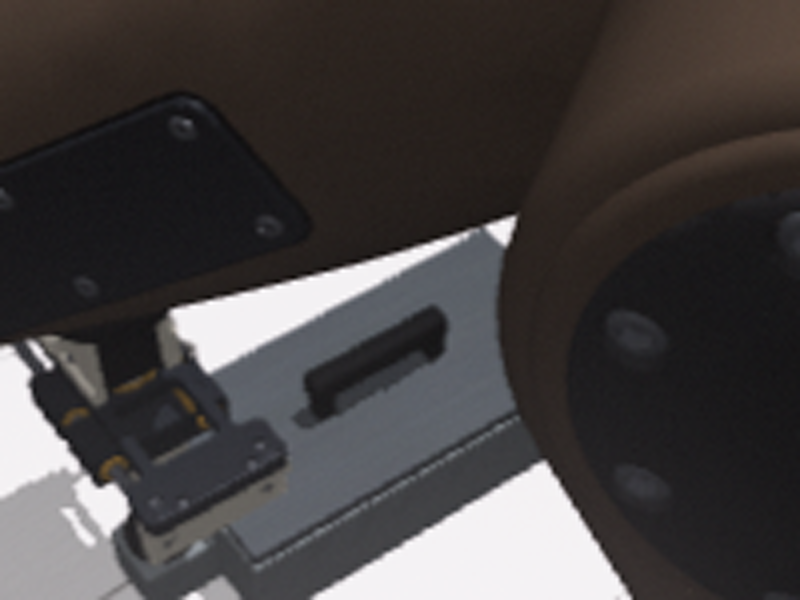

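View pics/w23.png

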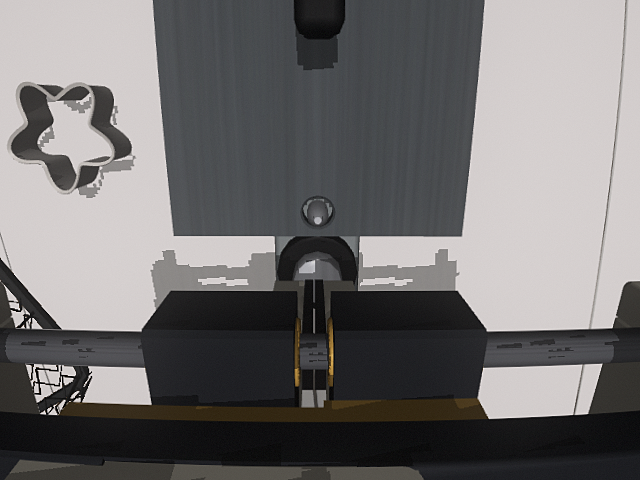

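Emit:
{"fn": "apply_moves", "kwargs": {
  "commands": [
    {"grip": 0,"dp": [0,1,12],"yaw": 0},
    {"grip": 0,"dp": [0,1,20],"yaw": 0},
    {"grip": 0,"dp": [0,1,24],"yaw": 0},
    {"grip": 0,"dp": [0,1,26],"yaw": 0},
    {"grip": 0,"dp": [0,1,27],"yaw": 0},
    {"grip": 0,"dp": [0,1,27],"yaw": 0}
  ]
}}

```text
time_s: 41.32
tcp_pos: [0.6593, 0.1695, 0.0518]
eef_rot: [-179.9, 0.0, -94.4]
contact_force: [-13.9, -0.8, 31.0]
gripper_width: 0.0004
```

Emit:
{"fn": "apply_moves", "kwargs": {
  "commands": [
    {"grip": 0,"dp": [0,0,-10],"yaw": 0},
    {"grip": 0,"dp": [0,0,-50],"yaw": 0},
    {"grip": 0,"dp": [-60,0,-60],"yaw": 0},
    {"grip": 0,"dp": [-90,0,-60],"yaw": 0},
    {"grip": 0,"dp": [-90,0,-60],"yaw": 0},
    {"grip": 0,"dp": [-90,0,-60],"yaw": 0}
  ]
}}

```text
time_s: 42.08
tcp_pos: [0.6655, 0.2586, 0.1063]
eef_rot: [179.9, -0.1, -94.5]
contact_force: [-0.4, -0.2, 0.4]
gripper_width: 0.0004
```

```bash
python3 -c "
from caps import *
w=Cam('wrist');save(w.img,'w24');w.crop(230,120,160,120,5,'w24c');s=Cam('scene'); s.crop(190,230,100,75,8,'s24')
go(.6595,.1697,.048,-94.4)
print(w.px([.6596,.1697,.054]))
"
```

```text
dp [89. -1. 59.] yaw -0.00 rows 1.7 | at [0.6658 0.2581 0.1068] [ 1.799e+02 -1.000e-01 -9.450e+01] t 42.175 F [-0.3 -0.5 -1.1] w 0.000872197413519758
[311.62407301  85.13875379]
```

View pics/w24.png

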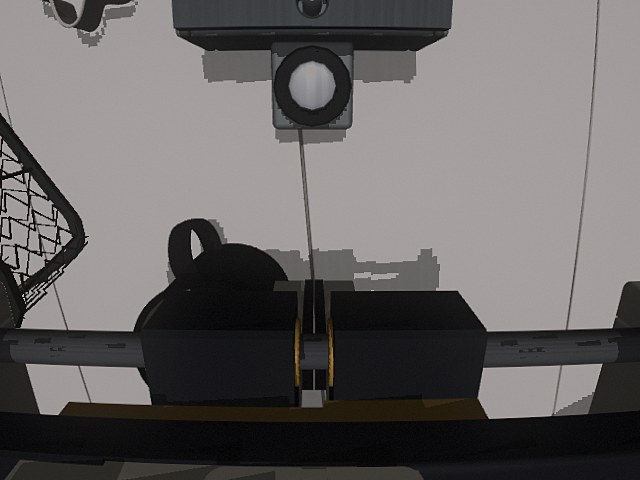

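View pics/w24c.png

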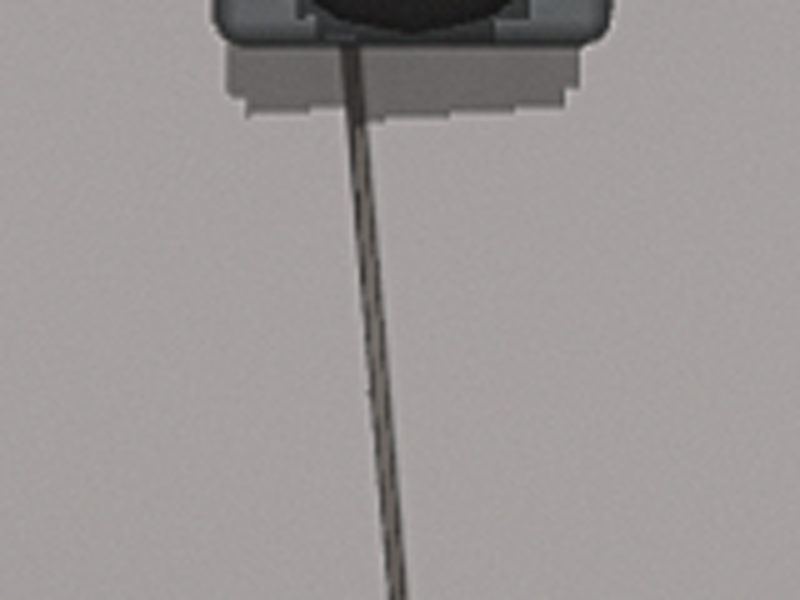

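View pics/s24.png

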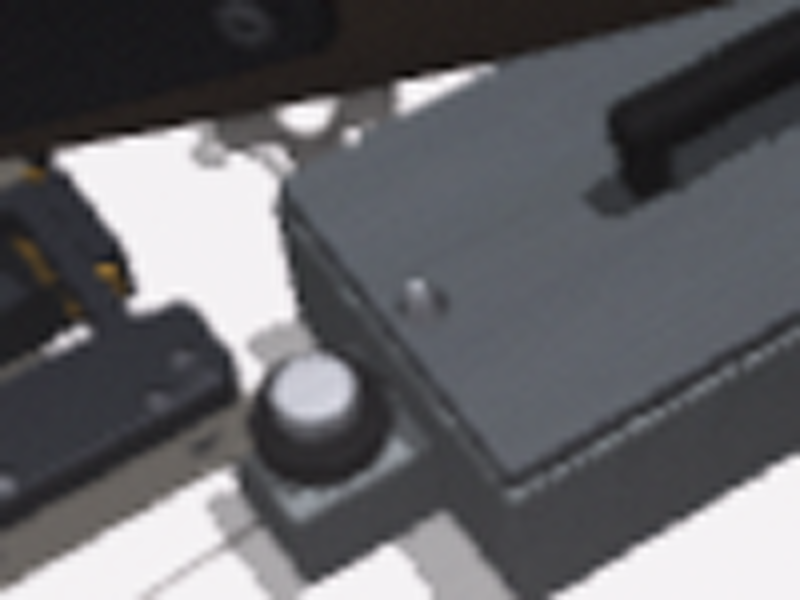

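```bash
python3 -c "
from caps import *
t=Cam('top');save(t.img,'t25');s=Cam('scene')
w=Cam('wrist')
a=(224,166)
print(tri(t,(228,163),s,(163,264)))
print(tri(t,(196,146),s,(119,245)))
print('w basket corner',tri(w,(82,240),t,(226,164)))
print('w24 corner at z.1',w.at((85,240),.1),w.at((85,240),.07))
"
```

```text
(array([ 0.83719084,  0.2458631 , -0.00155572]), np.float64(0.0014805783872975297))
(array([0.84627041, 0.31310174, 0.114736  ]), np.float64(0.005992204956082369))
w basket corner (array([ 0.83661864,  0.25538093, -0.00940514]), np.float64(0.005207362942867437))
w24 corner at z.1 [0.76407684 0.22585421 0.1       ] [0.78300242 0.23463041 0.07      ]
```

View pics/t25.png

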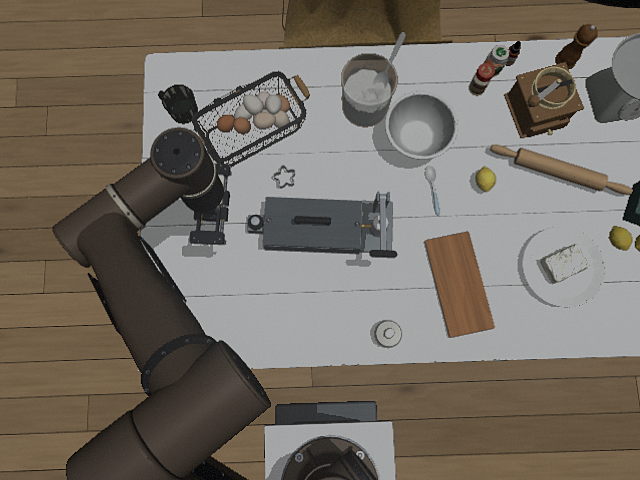

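```bash
python3 -c "
from caps import *
s=Cam('scene');c=np.array([.6596,.1697])
a=np.linspace(0,2*np.pi,73)
for r,z in [(.012,.054),(.0175,.052),(.0175,.048),(.0175,.044),(.0175,.036),(.0175,.03)]:
    P=np.array([s.px([c[0]+r*np.cos(k),c[1]+r*np.sin(k),z]) for k in a]); P=(P-[190,230]+.5)*8-.5
    print(r,z,P.min(0).round(),P.max(0).round(),P.mean(0).round())
s.crop(205,258,50,38,16,'s25')
"
```

```text
0.012 0.054 [264. 363.] [351. 434.] [307. 398.]
0.0175 0.052 [245. 352.] [372. 455.] [308. 402.]
0.0175 0.048 [247. 360.] [374. 463.] [310. 411.]
0.0175 0.044 [249. 368.] [375. 472.] [312. 419.]
0.0175 0.036 [253. 385.] [379. 488.] [315. 436.]
0.0175 0.03 [256. 397.] [381. 500.] [318. 448.]
```

View pics/s25.png

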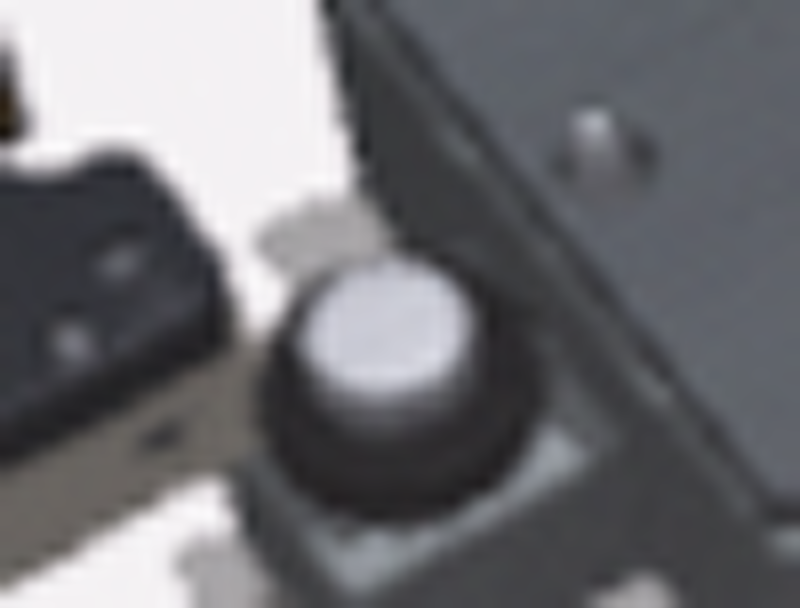

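```bash
python3 -c "
from caps import *
w=Cam('wrist')
R0=rot([-179.9,.1,-94.5]); 
T=w.Rc.T  # shift origin
d=rot(w.st['eef_rot'])
w.o=w.o-w.st['tcp_pos']+np.array([.6611,.1697,.0764])
for u in [(20,280),(85,370),(45,400)]:
  for z in (.06,.08,.1,.12): print(u,z,w.at(u,z).round(3))
t=Cam('top')
for z in (.04,.07,.1): print(t.at((224,166),z).round(3), t.at((303,123),z).round(3))
s=Cam('scene')
for z in (.04,.07,.1): print(s.at((163,264),z).round(3),s.at((212,174),z).round(3))
"
python3 - <<'E'
import cv2
a=cv2.imread('pics/scene0.png')[150:290,80:260]; cv2.imwrite('pics/s26.png',cv2.resize(a,None,fx=4,fy=4,interpolation=2))
a=cv2.imread('pics/top0.png')[60:180,150:320]; cv2.imwrite('pics/t26.png',cv2.resize(a,None,fx=4,fy=4,interpolation=2))
E
```

```text
(20, 280) 0.06 [0.804 0.158 0.06 ]
(20, 280) 0.08 [0.787 0.15  0.08 ]
(20, 280) 0.1 [0.77  0.142 0.1  ]
(20, 280) 0.12 [0.752 0.134 0.12 ]
(85, 370) 0.06 [0.784 0.21  0.06 ]
(85, 370) 0.08 [0.769 0.197 0.08 ]
(85, 370) 0.1 [0.754 0.183 0.1  ]
(85, 370) 0.12 [0.74  0.169 0.12 ]
(45, 400) 0.06 [0.813 0.229 0.06 ]
(45, 400) 0.08 [0.795 0.213 0.08 ]
(45, 400) 0.1 [0.777 0.197 0.1  ]
(45, 400) 0.12 [0.759 0.181 0.12 ]
[0.815 0.251 0.04 ] [0.929 0.038 0.04 ]
[0.804 0.247 0.07 ] [0.916 0.038 0.07 ]
[0.794 0.242 0.1  ] [0.903 0.038 0.1  ]
[0.802 0.254 0.04 ] [ 0.987 -0.001  0.04 ]
[0.778 0.26  0.07 ] [0.956 0.014 0.07 ]
[0.753 0.266 0.1  ] [0.925 0.029 0.1  ]
```

View pics/s26.png

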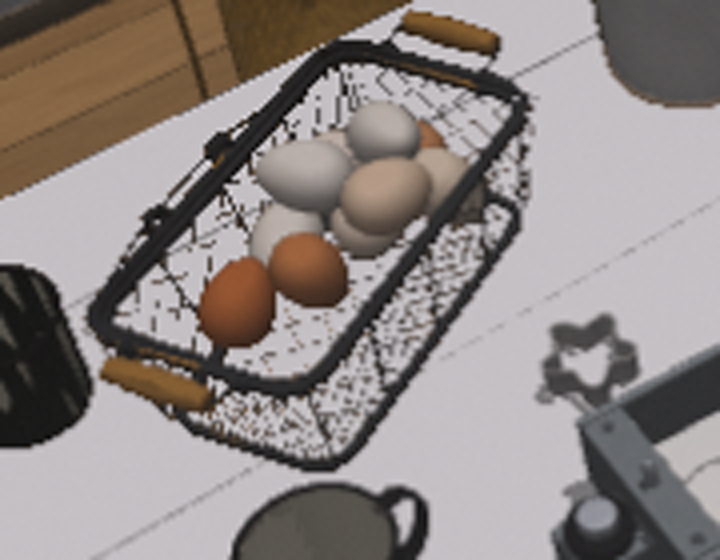

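View pics/t26.png

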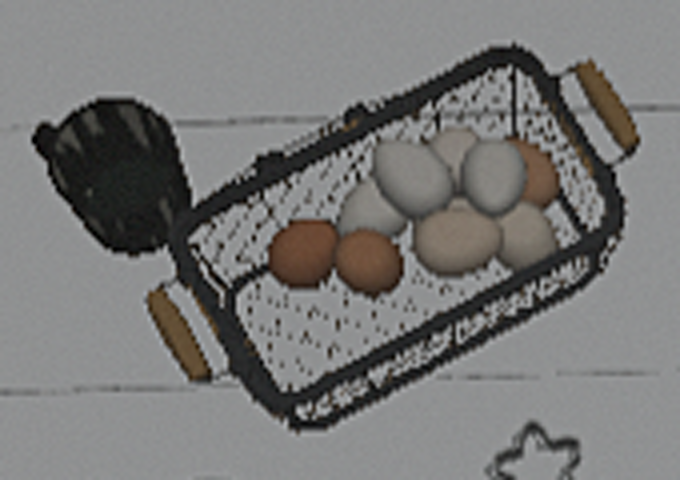

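```bash
python3 -c "
from caps import *
t=Cam('top');s=Cam('scene')
print(tri(t,(222.5,161.5),s,(154,246)))
print(tri(t,(302,118),s,(210,177)))
"
```

```text
(array([0.81176847, 0.25104856, 0.0933758 ]), np.float64(0.010384164104407595))
(array([0.91578476, 0.03987398, 0.10289036]), np.float64(0.0002637648929576505))
```

```bash
python3 -c "
from caps import *
go(.6596,.1697,.058,-94.5)"
```

```text
dp [90. -0. 50.] yaw 0.00 rows 1.6 | at [0.6662 0.259  0.1076] [-180.     0.   -94.5] t 42.625 F [ 0.8 -0.   0.9] w 0.0007767922597108682
```

Emit:
{"fn": "apply_moves", "kwargs": {
  "commands": [
    {"grip": 0,"dp": [50,0,0],"yaw": 0},
    {"grip": 0,"dp": [90,0,0],"yaw": 0},
    {"grip": 0,"dp": [90,0,20],"yaw": 0},
    {"grip": 0,"dp": [90,0,40],"yaw": 0},
    {"grip": 0,"dp": [90,0,50],"yaw": 0},
    {"grip": 0,"dp": [90,0,50],"yaw": 0},
    {"grip": 0,"dp": [90,0,50],"yaw": 0}
  ]
}}

```text
time_s: 43.5
tcp_pos: [0.6595, 0.1696, 0.0584]
eef_rot: [-180.0, 0.0, -94.4]
contact_force: [-0.6, -0.1, 1.7]
gripper_width: 0.0008
```

Emit:
{"fn": "apply_moves", "kwargs": {
  "commands": [
    {"grip": 0,"dp": [0,0,2],"yaw": 0},
    {"grip": 0,"dp": [0,0,3],"yaw": 0},
    {"grip": 0,"dp": [0,0,3],"yaw": 0}
  ]
}}

```text
time_s: 43.88
tcp_pos: [0.6597, 0.1697, 0.0551]
eef_rot: [-179.9, 0.0, -94.5]
contact_force: [0.2, 0.2, 2.8]
gripper_width: 0.0005
```

Emit:
{"fn": "apply_moves", "kwargs": {
  "commands": [
    {"grip": 0,"dp": [0,0,2],"yaw": 0},
    {"grip": 0,"dp": [0,0,2],"yaw": 0}
  ]
}}

```text
time_s: 44.12
tcp_pos: [0.6597, 0.1697, 0.0528]
eef_rot: [-179.9, 0.0, -94.5]
contact_force: [0.5, 1.2, 4.0]
gripper_width: 0.0004
```

```bash
python3 -c "
from caps import *
w=Cam('wrist');save(w.img,'w27');s=Cam('scene'); s.crop(190,190,150,112,5,'s27')
st=get_state();print(st['contact_force'],st['moment'],st['tcp_pos'],st['joint_torque'])
"
```

```text
[1.90920187 0.82830739 5.20147516] [ 0.47784168 -0.34575411  0.00767827] [0.65968998 0.16971115 0.05289069] [-5.55212349e-01 -6.12010360e+01  2.17147654e+01  5.10062099e+00
 -4.52856040e-01 -1.43847887e-03]
```

View pics/w27.png

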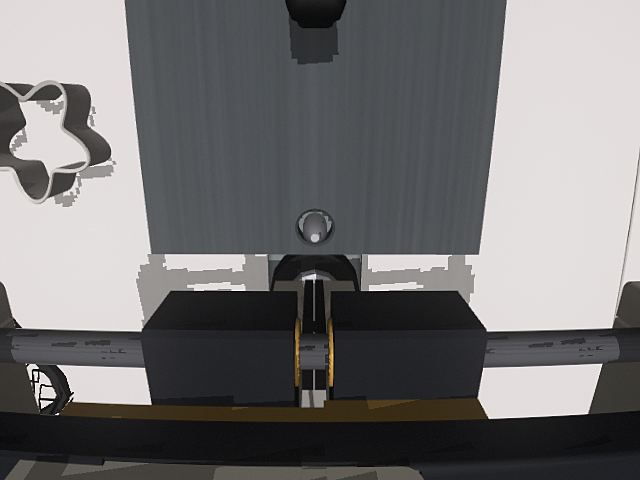

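View pics/s27.png

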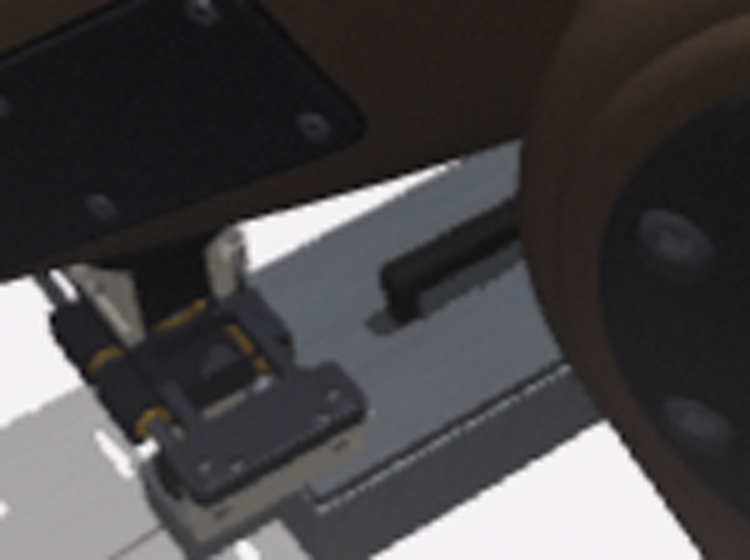

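Emit:
{"fn": "apply_moves", "kwargs": {
  "commands": [
    {"grip": 0,"dp": [0,0,1],"yaw": 0},
    {"grip": 0,"dp": [0,0,1],"yaw": 0}
  ]
}}

```text
time_s: 44.48
tcp_pos: [0.6597, 0.1697, 0.0523]
eef_rot: [-179.9, 0.0, -94.5]
contact_force: [-0.6, 1.0, 7.7]
gripper_width: 0.0004
```

```bash
python3 -c "
from caps import *
st=get_state();print(st['contact_force'],st['moment'],st['tcp_pos'],st['joint_torque'])
"
```

```text
[-0.63596232  0.98570092  7.7227646 ] [ 0.5012545   0.04828833 -0.01613471] [0.65969779 0.16970159 0.05231615] [-7.78664220e-01 -5.92351806e+01  2.11438036e+01  4.90506560e+00
 -1.33744818e-01 -6.70381996e-04]
```

```bash
python3 - <<'E'
import cv2
a=cv2.imread('pics/w1.png')[150:240,0:120]; cv2.imwrite('pics/w1c.png',cv2.resize(a,None,fx=6,fy=6,interpolation=2))
E
python3 -c "
from caps import *
w=Cam('wrist')
Rt=rot([-180,0,-95.0]);st=w.st;Rn=rot(st['eef_rot'])
w.o=np.array([.4246505,.12125204,.35786409]); w.Rc=Rt@Rn.T@w.Rc
c=np.array([.6596,.1697]);a=np.linspace(0,2*np.pi,73)
for r,z in [(.012,.054),(.019,.052),(.019,.048),(.019,.044),(.019,.036),(.019,.03)]:
    P=np.array([w.px([c[0]+r*np.cos(k),c[1]+r*np.sin(k),z]) for k in a]); P=(P-[0,150]+.5)*6-.5
    print(r,z,P.min(0).round(),P.max(0).round(),P.mean(0).round())
"
```

```text
0.012 0.054 [ 64. 201.] [233. 378.] [147. 290.]
0.019 0.052 [ 26. 146.] [292. 424.] [157. 286.]
0.019 0.048 [ 47. 141.] [309. 416.] [176. 280.]
0.019 0.044 [ 66. 136.] [327. 408.] [195. 273.]
0.019 0.036 [105. 126.] [361. 393.] [231. 260.]
0.019 0.03 [133. 119.] [385. 381.] [257. 251.]
```

View pics/w1c.png

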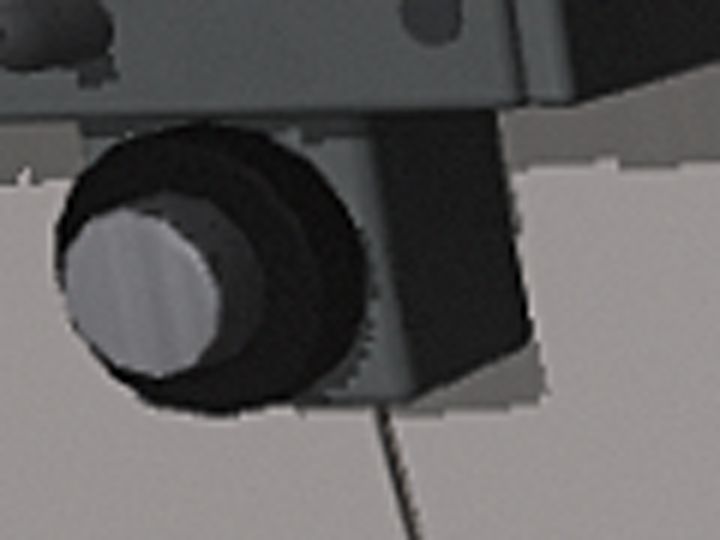

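Emit:
{"fn": "apply_moves", "kwargs": {
  "commands": [
    {"grip": 0,"dp": [0,0,-9],"yaw": 0},
    {"grip": 0,"dp": [0,0,-9],"yaw": 0},
    {"grip": 0,"dp": [0,0,-9],"yaw": 0},
    {"grip": 0,"dp": [0,0,-9],"yaw": 0}
  ]
}}

```text
time_s: 45.02
tcp_pos: [0.6586, 0.1691, 0.0599]
eef_rot: [179.9, -0.0, -94.5]
contact_force: [0.4, 0.3, -0.1]
gripper_width: 0.0007
```

```bash
cat > f.py <<'E'
from geo import *
F=[]
for i in range(4):
    capture('wrist'); st=get_state(); F.append(np.r_[st['contact_force'],st['moment'],st['tcp_pos'][2]])
print(np.mean(F,0).round(4))
E
python3 f.py
```

```text
[ 0.0732 -0.0143 -0.0997  0.0652 -0.0661  0.0004  0.0601]
```

Emit:
{"fn": "apply_moves", "kwargs": {
  "commands": [
    {"grip": 0,"dp": [0,0,3],"yaw": 0},
    {"grip": 0,"dp": [0,0,3],"yaw": 0},
    {"grip": 0,"dp": [0,0,3],"yaw": 0}
  ]
}}

```text
time_s: 45.6
tcp_pos: [0.6593, 0.1695, 0.0577]
eef_rot: [-180.0, 0.0, -94.5]
contact_force: [1.0, -0.4, 1.9]
gripper_width: 0.0003
```

```bash
python3 f.py
```

```text
[ 0.2878  0.1038  1.6925  0.0957 -0.1593 -0.003   0.0578]
```

Emit:
{"fn": "apply_moves", "kwargs": {
  "commands": [
    {"grip": 0,"dp": [0,0,2],"yaw": 0},
    {"grip": 0,"dp": [0,0,2],"yaw": 0},
    {"grip": 0,"dp": [0,0,2],"yaw": 0}
  ]
}}

```text
time_s: 46.18
tcp_pos: [0.6593, 0.1695, 0.0557]
eef_rot: [-180.0, 0.0, -94.5]
contact_force: [1.4, 0.2, 2.7]
gripper_width: 0.0003
```

```bash
python3 f.py
```

```text
[ 0.452  -0.011   2.6188  0.1542 -0.2457 -0.0147  0.0557]
```

Emit:
{"fn": "apply_moves", "kwargs": {
  "commands": [
    {"grip": 0,"dp": [0,0,2],"yaw": 0},
    {"grip": 0,"dp": [0,0,2],"yaw": 0},
    {"grip": 0,"dp": [0,0,2],"yaw": 0}
  ]
}}

```text
time_s: 46.75
tcp_pos: [0.6593, 0.1694, 0.0537]
eef_rot: [-180.0, 0.0, -94.5]
contact_force: [-0.0, 0.3, 4.4]
gripper_width: 0.0001
```

```bash
python3 f.py
```

```text
[ 8.3160e-01  2.7850e-01  4.3001e+00  2.1830e-01 -3.1670e-01 -1.0000e-03
  5.3700e-02]
```

Emit:
{"fn": "apply_moves", "kwargs": {
  "commands": [
    {"grip": 0,"dp": [0,0,1],"yaw": 0},
    {"grip": 0,"dp": [0,0,2],"yaw": 0},
    {"grip": 0,"dp": [0,0,3],"yaw": 0},
    {"grip": 0,"dp": [0,0,3],"yaw": 0},
    {"grip": 0,"dp": [0,0,3],"yaw": 0}
  ]
}}

```text
time_s: 47.58
tcp_pos: [0.6594, 0.1695, 0.0522]
eef_rot: [-179.9, 0.0, -94.4]
contact_force: [-3.9, 0.0, 14.3]
gripper_width: 0.0004
```

```bash
python3 f.py; python3 -c "
from geo import *
w=Cam('wrist'); w.crop(240,200,160,120,5,'w28'); s=Cam('scene'); s.crop(190,220,100,75,8,'s28')
for z in (.054,.048): print([((w.px([.6596+.0802*-r,.1697-r*.997,z])-[240,200]+.5)*5-.5).round(0).tolist() for r in (.012,.0)])
"
```

```text
[-3.7635 -0.1092 14.2773  0.0921  1.2795 -0.0179  0.0522]
[[371.0, 383.0], [370.0, 513.0]]
[[371.0, 354.0], [370.0, 481.0]]
```

View pics/w28.png

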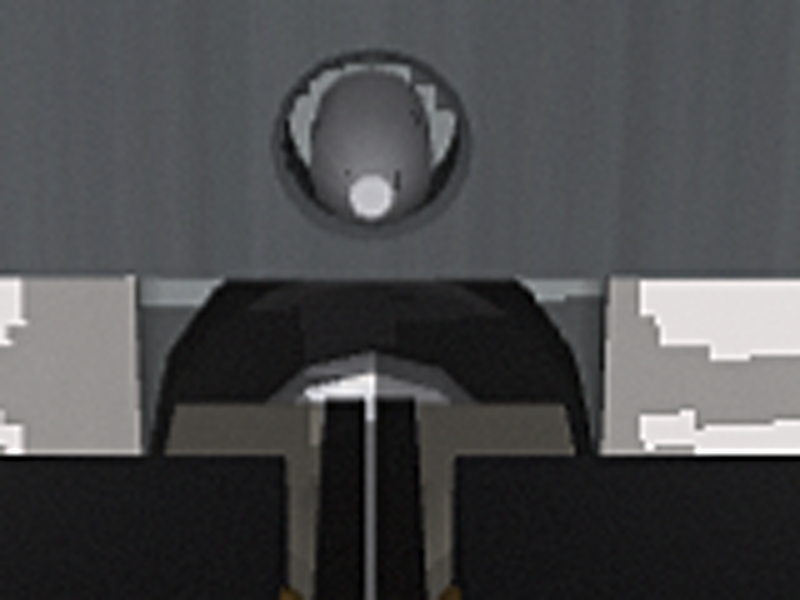

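View pics/s28.png

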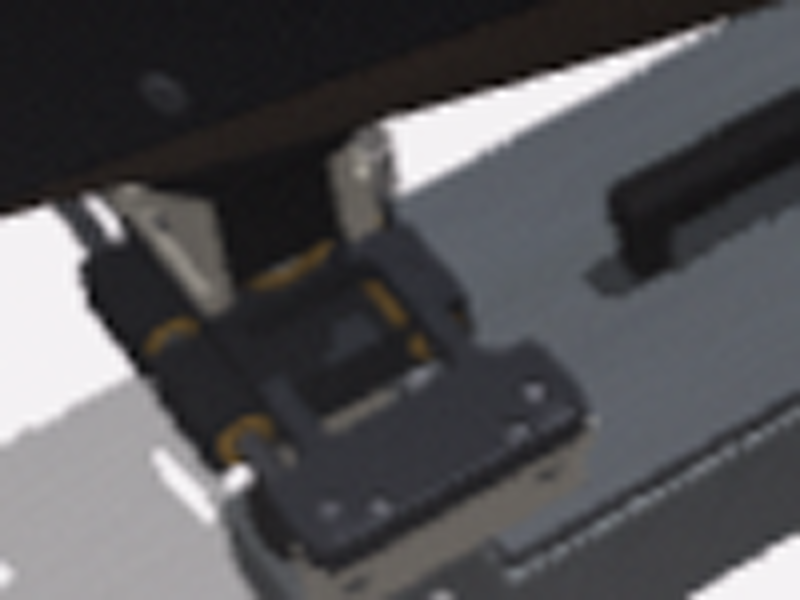

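```bash
python3 - <<'E'
from geo import *
w=Cam('wrist')
Rn=rot(w.st['eef_rot']); T=Rn.T@(w.o-w.st['tcp_pos']); Rr=Rn.T@w.Rc
def show(fn,p,e,out):
    Rt=rot(e); w.o=np.array(p)+Rt@T; w.Rc=Rt@Rr
    a=cv2.imread('pics/'+fn+'.png')[200:320,240:400]; cv2.imwrite('pics/'+out+'.png',cv2.resize(a,None,fx=5,fy=5,interpolation=2))
    for r,z in ((.012,.054),(.012,.048),(.0065,.0)):
        if r>.01: print(fn,z,((w.px([.6596-.0802*r,.1697-r*.997,z])-[240,200]+.5)*5-.5).round(0))
    print('pin',((w.px([.6567,.1343,.076])-[240,200]+.5)*5-.5).round(0))
show('w23',(.6611,.1697,.0764),(-179.9,.1,-94.5),'w23c')
show('w27',(.6597,.1697,.0529),(-179.9,0,-94.5),'w27c')
E
```

```text
w23 0.054 [389. 274.]
w23 0.048 [388. 252.]
pin [393.  98.]
w27 0.054 [374. 376.]
w27 0.048 [374. 348.]
pin [376. 193.]
```

View pics/w23c.png

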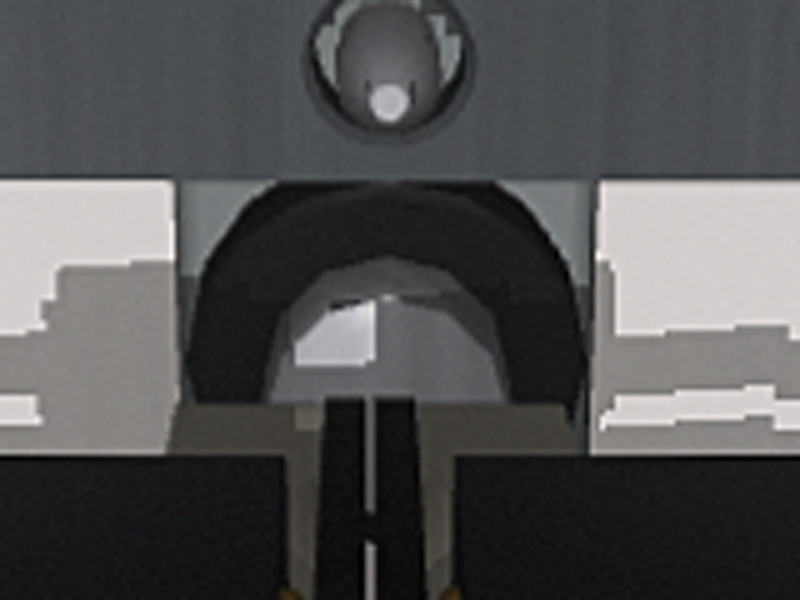

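View pics/w27c.png

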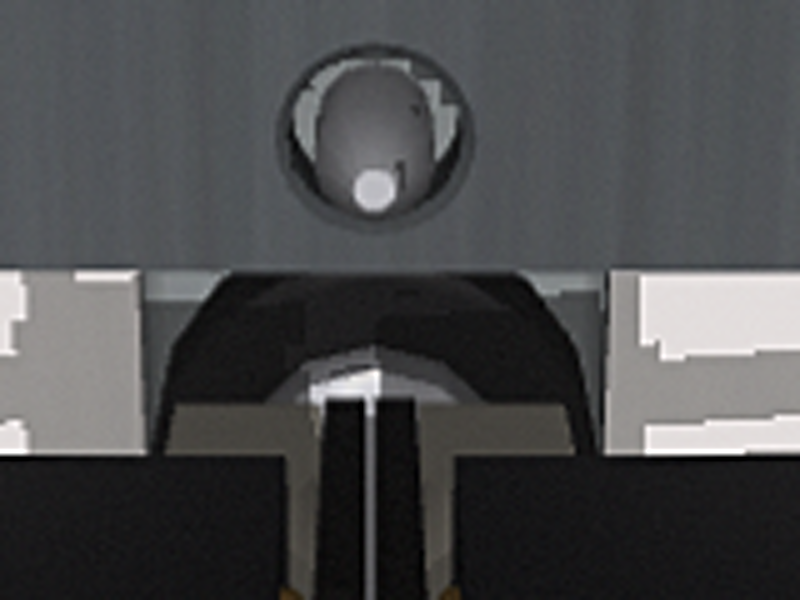

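Emit:
{"fn": "apply_moves", "kwargs": {
  "commands": [
    {"grip": 0,"dp": [0,0,-20],"yaw": 0},
    {"grip": 0,"dp": [0,0,-60],"yaw": 0},
    {"grip": 0.5,"dp": [0,0,-110],"yaw": 0},
    {"grip": 0.5,"dp": [50,3,-130],"yaw": 0},
    {"grip": 0.5,"dp": [90,5,-130],"yaw": 0},
    {"grip": 0.5,"dp": [90,5,-130],"yaw": 0},
    {"grip": 0.5,"dp": [90,5,-130],"yaw": 0}
  ]
}}

```text
time_s: 48.8
tcp_pos: [0.6466, 0.0799, 0.1798]
eef_rot: [179.9, -0.0, -94.5]
contact_force: [0.3, -0.0, 1.6]
gripper_width: 0.0414
```

```bash
python3 -c "
from caps import *
w=Cam('wrist');save(w.img,'w29');t=Cam('top');save(t.img,'t29')
print(w.px([.6478,.0222,.098]))
go(.6478,.0218,.0768,-94.5)
"
```

```text
[303.79397076 144.44492029]
dp [ 59.  -6. 103.] yaw 0.00 rows 1.9 | at [0.6469 0.0807 0.1798] [179.9  -0.  -94.4] t 48.9 F [ 0.3  0.5 -0.6] w 0.04349414339727453
```

View pics/w29.png

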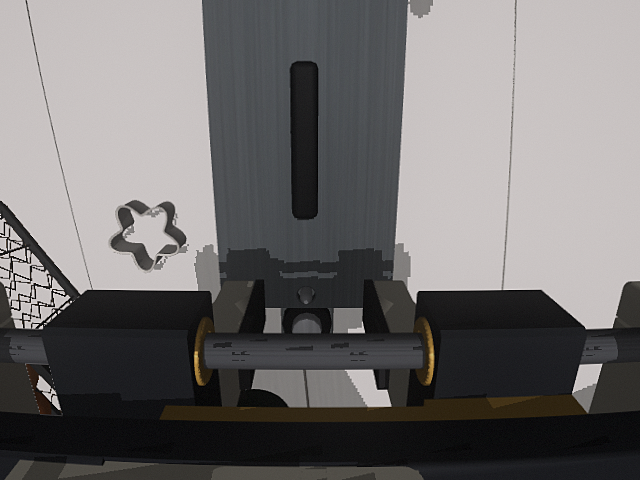

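View pics/t29.png

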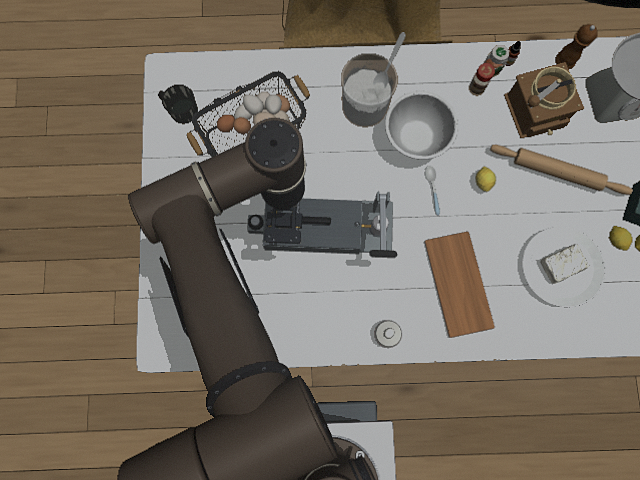

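Emit:
{"fn": "apply_moves", "kwargs": {
  "commands": [
    {"grip": 0.5,"dp": [59,-6,0],"yaw": 0},
    {"grip": 0.5,"dp": [59,-6,40],"yaw": 0},
    {"grip": 0.5,"dp": [59,-6,80],"yaw": 0},
    {"grip": 0.5,"dp": [59,-6,98],"yaw": 0},
    {"grip": 0.5,"dp": [59,-6,103],"yaw": 0},
    {"grip": 0.5,"dp": [59,-6,103],"yaw": 0},
    {"grip": 0.1,"dp": [59,-6,103],"yaw": 0},
    {"grip": 0.1,"dp": [59,-6,103],"yaw": 0},
    {"grip": 0.1,"dp": [59,-6,103],"yaw": 0},
    {"grip": 0.1,"dp": [59,-6,103],"yaw": 0},
    {"grip": 0.1,"dp": [59,-6,103],"yaw": 0}
  ],
  "newtons": 40
}}

```text
time_s: 50.28
tcp_pos: [0.6483, 0.0207, 0.078]
eef_rot: [180.0, -0.0, -94.5]
contact_force: [-4.0, 1.1, 5.3]
gripper_width: 0.016
```

Emit:
{"fn": "apply_moves", "kwargs": {
  "commands": [
    {"grip": 0.1,"dp": [0,0,-15],"yaw": 0},
    {"grip": 0.1,"dp": [0,0,-30],"yaw": 0},
    {"grip": 0.1,"dp": [0,0,-60],"yaw": 0},
    {"grip": 0.1,"dp": [0,0,-110],"yaw": 0},
    {"grip": 0.1,"dp": [0,0,-150],"yaw": 0},
    {"grip": 0.1,"dp": [0,0,-150],"yaw": 0},
    {"grip": 0.1,"dp": [0,0,-150],"yaw": 0}
  ]
}}

```text
time_s: 51.15
tcp_pos: [0.648, 0.0208, 0.2273]
eef_rot: [180.0, 0.0, -94.5]
contact_force: [-1.2, 0.5, -4.9]
gripper_width: 0.0157
```

```bash
python3 -c "
from caps import *
w=Cam('wrist');save(w.img,'w30');s=Cam('scene');s.crop(190,130,200,150,4,'s30')
go(.523,.373,.22,4.5)
go(.523,.373,.0185,4.5)
"
```

```text
dp [-342.  152.    6.] yaw -1.73 rows 9.3 | at [0.6477 0.0206 0.2262] [179.9  -0.  -94.5] t 51.25 F [-0.2 -0.5 -3.6] w 0.01577371666474489
dp [-342.  151.  208.] yaw -1.73 rows 9.3 | at [0.6477 0.0206 0.2262] [179.9  -0.  -94.5] t 51.25 F [-0.2 -0.5 -3.6] w 0.01577371666474489
```

View pics/s30.png

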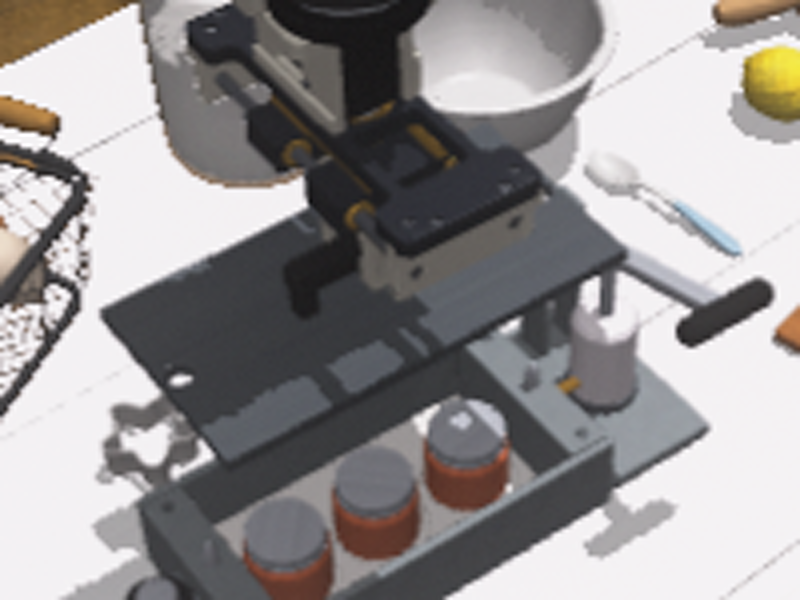

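```bash
python3 -c "
from caps import *
go(.47,.24,.21,-94.5)
go(.47,.24,.0185,-94.5)
"
```

```text
dp [-205.  194.   17.] yaw 0.00 rows 4.5 | at [0.6477 0.0206 0.2262] [179.9  -0.  -94.5] t 51.25 F [-0.2 -0.5 -3.6] w 0.01577371666474489
dp [-205.  194.  208.] yaw 0.00 rows 5.6 | at [0.6477 0.0206 0.2262] [179.9  -0.  -94.5] t 51.25 F [-0.2 -0.5 -3.6] w 0.01577371666474489
```

Emit:
{"fn": "apply_moves", "kwargs": {
  "commands": [
    {"grip": 0.1,"dp": [-35,35,0],"yaw": 0},
    {"grip": 0.1,"dp": [-75,72,0],"yaw": 0},
    {"grip": 0.1,"dp": [-115,110,0],"yaw": 0},
    {"grip": 0.1,"dp": [-155,147,10],"yaw": 0},
    {"grip": 0.1,"dp": [-195,184,17],"yaw": 0},
    {"grip": 0.1,"dp": [-205,194,50],"yaw": 0},
    {"grip": 0.1,"dp": [-205,194,100],"yaw": 0},
    {"grip": 0.1,"dp": [-205,194,150],"yaw": 0},
    {"grip": 0.1,"dp": [-205,194,185],"yaw": 0},
    {"grip": 0.1,"dp": [-205,194,200],"yaw": 0},
    {"grip": 0.1,"dp": [-205,194,200],"yaw": 0},
    {"grip": 0.1,"dp": [-205,194,200],"yaw": 0}
  ]
}}

```text
time_s: 52.75
tcp_pos: [0.472, 0.241, 0.0288]
eef_rot: [-179.9, 0.1, -94.5]
contact_force: [-1.1, 0.1, -4.0]
gripper_width: 0.016
```

```bash
python3 -c "
from caps import *
w=Cam('wrist');save(w.img,'w31');s=Cam('scene');save(s.img,'s31')
go(.47,.24,.0185,-94.5)
"
```

```text
dp [ 1.  2. 10.] yaw 0.00 rows 0.2 | at [0.4719 0.241  0.029 ] [-1.799e+02  1.000e-01 -9.450e+01] t 52.85 F [-0.  -0.1 -3.6] w 0.015401200014191232
```

View pics/s31.png

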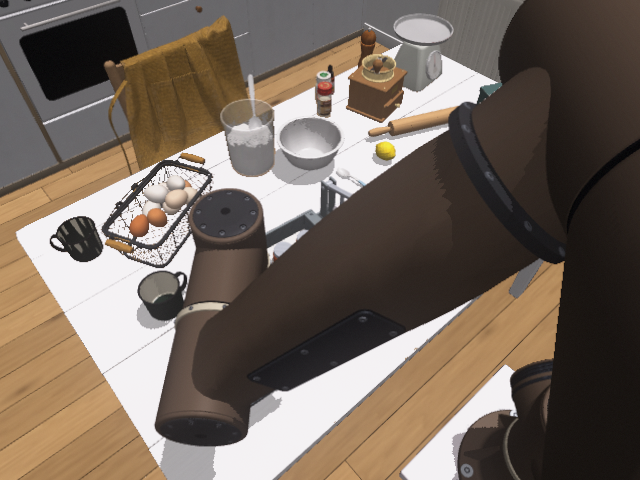

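Emit:
{"fn": "apply_moves", "kwargs": {
  "commands": [
    {"grip": 0.1,"dp": [0,0,5],"yaw": 0},
    {"grip": 0.1,"dp": [0,0,8],"yaw": 0},
    {"grip": 0.1,"dp": [0,0,9.5],"yaw": 0},
    {"grip": 0.1,"dp": [0,0,9.5],"yaw": 0},
    {"grip": 0.1,"dp": [0,0,9.5],"yaw": 0}
  ]
}}

```text
time_s: 53.48
tcp_pos: [0.4712, 0.2403, 0.02]
eef_rot: [-180.0, 0.0, -94.4]
contact_force: [-6.9, -2.1, 19.2]
gripper_width: 0.0154
```

Contact. Release and lift; then head for the jars.

Emit:
{"fn": "apply_moves", "kwargs": {
  "commands": [
    {"grip": 0.4,"dp": [0,0,-1],"yaw": 0},
    {"grip": 0.4,"dp": [0,0,-1],"yaw": 0},
    {"grip": 0.4,"dp": [0,0,-1],"yaw": 0},
    {"grip": 0.4,"dp": [0,0,-1],"yaw": 0},
    {"grip": 0.4,"dp": [0,0,-40],"yaw": 0},
    {"grip": 0.4,"dp": [0,0,-90],"yaw": 0},
    {"grip": 0.7,"dp": [0,0,-150],"yaw": 0},
    {"grip": 0.7,"dp": [0,0,-200],"yaw": 0},
    {"grip": 0.7,"dp": [0,0,-200],"yaw": 0},
    {"grip": 0.7,"dp": [0,0,-200],"yaw": 0}
  ]
}}

```text
time_s: 54.72
tcp_pos: [0.4707, 0.24, 0.2175]
eef_rot: [180.0, 0.0, -94.5]
contact_force: [0.6, -0.6, -0.6]
gripper_width: 0.0606
```

```bash
python3 -c "
from caps import *
w=Cam('wrist');save(w.img,'w32');t=Cam('top');save(t.img,'t32')
go(.6587,.1669,.2254,-94.5)
"
```

```text
dp [  58. -193.   -9.] yaw 0.00 rows 3.2 | at [0.4704 0.2397 0.2166] [ 1.799e+02 -1.000e-01 -9.450e+01] t 54.825 F [-0.4  0.1 -0.3] w 0.061274205132656884
```

View pics/w32.png

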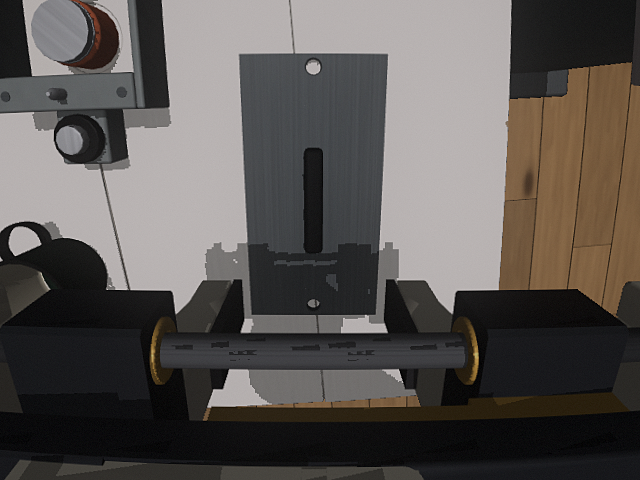

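```bash
python3 -c "
from caps import *
go(.648,.075,.22,-94.5)
"
```

```text
dp [ 150. -190.   -4.] yaw 0.00 rows 3.9 | at [0.4704 0.2397 0.2166] [ 1.799e+02 -1.000e-01 -9.450e+01] t 54.825 F [-0.4  0.1 -0.3] w 0.061274205132656884
```

Emit:
{"fn": "apply_moves", "kwargs": {
  "commands": [
    {"grip": 0.7,"dp": [38,-47,0],"yaw": 0},
    {"grip": 0.7,"dp": [75,-95,0],"yaw": 0},
    {"grip": 0.7,"dp": [113,-142,0],"yaw": 0},
    {"grip": 0.7,"dp": [150,-190,0],"yaw": 0},
    {"grip": 0.7,"dp": [150,-190,0],"yaw": 0},
    {"grip": 0.7,"dp": [150,-190,0],"yaw": 0},
    {"grip": 0.7,"dp": [150,-190,0],"yaw": 0}
  ]
}}

```text
time_s: 55.7
tcp_pos: [0.6481, 0.0766, 0.2176]
eef_rot: [179.9, -0.0, -94.4]
contact_force: [0.6, 0.8, -0.3]
gripper_width: 0.0613
```

```bash
python3 -c "
from caps import *
w=Cam('wrist');save(w.img,'w33')
for p in [(.643,-.042),(.6477,.0222),(.6529,.0866)]: print(w.px([*p,.051]))
go(.643,-.0422,.13,-94.5)
go(.643,-.0422,.026,-94.5)
"
```

```text
[308.01526131  50.25204973]
[308.61841231 137.86990225]
[308.60881343 217.55903444]
dp [119.  -4.  88.] yaw 0.00 rows 2.4 | at [0.6482 0.0768 0.218 ] [180.   -0.  -94.4] t 55.75 F [0.8 0.  1.1] w 0.06144759356374005
dp [119.  -4. 192.] yaw 0.00 rows 3.6 | at [0.6482 0.0768 0.218 ] [180.   -0.  -94.4] t 55.75 F [0.8 0.  1.1] w 0.06144759356374005
```

View pics/w33.png

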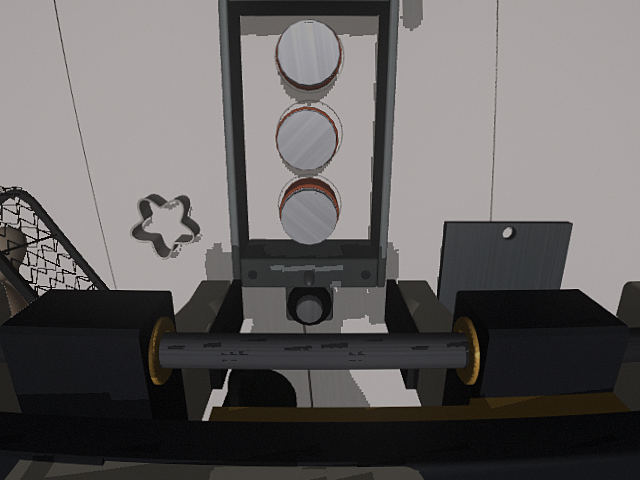

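Emit:
{"fn": "apply_moves", "kwargs": {
  "commands": [
    {"grip": 0.7,"dp": [50,-2,0],"yaw": 0},
    {"grip": 0.7,"dp": [100,-4,0],"yaw": 0},
    {"grip": 0.7,"dp": [119,-4,30],"yaw": 0},
    {"grip": 0.7,"dp": [119,-4,80],"yaw": 0},
    {"grip": 0.7,"dp": [119,-4,120],"yaw": 0},
    {"grip": 0.7,"dp": [119,-4,150],"yaw": 0},
    {"grip": 0.7,"dp": [119,-4,175],"yaw": 0},
    {"grip": 0.7,"dp": [119,-4,189],"yaw": 0},
    {"grip": 0.7,"dp": [119,-4,189],"yaw": 0},
    {"grip": 0.7,"dp": [119,-4,189],"yaw": 0}
  ]
}}

```text
time_s: 57.0
tcp_pos: [0.6443, -0.0427, 0.0303]
eef_rot: [-179.9, 0.0, -94.4]
contact_force: [0.6, -0.0, 0.0]
gripper_width: 0.0614
```

Emit:
{"fn": "apply_moves", "kwargs": {
  "commands": [
    {"grip": 0.4,"dp": [0,0,0],"yaw": 0},
    {"grip": 0.4,"dp": [0,0,0],"yaw": 0},
    {"grip": 0.4,"dp": [0,0,0],"yaw": 0},
    {"grip": 0.4,"dp": [0,0,0],"yaw": 0},
    {"grip": 0.4,"dp": [0,0,-30],"yaw": 0},
    {"grip": 0.4,"dp": [0,0,-80],"yaw": 0},
    {"grip": 0.4,"dp": [0,0,-130],"yaw": 0},
    {"grip": 0.4,"dp": [0,0,-190],"yaw": 0},
    {"grip": 0.4,"dp": [0,0,-190],"yaw": 0},
    {"grip": 0.4,"dp": [0,0,-190],"yaw": 0}
  ],
  "newtons": 15
}}

```text
time_s: 58.25
tcp_pos: [0.6431, -0.043, 0.2187]
eef_rot: [180.0, 0.0, -94.5]
contact_force: [-0.6, -0.3, -1.6]
gripper_width: 0.0509
```

```bash
python3 -c "
from caps import *
go(.485,-.349,.21,-94.5)
go(.485,-.249,.21,-94.5)
"
```

```text
dp [317. 134.   9.] yaw 0.00 rows 5.5 | at [ 0.6431 -0.043   0.2187] [180.    0.  -94.5] t 58.25 F [-0.6 -0.3 -1.6] w 0.05092330599694735
dp [218. 141.   9.] yaw 0.00 rows 4.2 | at [ 0.6431 -0.043   0.2187] [180.    0.  -94.5] t 58.25 F [-0.6 -0.3 -1.6] w 0.05092330599694735
```

Emit:
{"fn": "apply_moves", "kwargs": {
  "commands": [
    {"grip": 0.4,"dp": [0,50,-20],"yaw": 0},
    {"grip": 0.4,"dp": [45,90,-20],"yaw": 0},
    {"grip": 0.4,"dp": [95,120,-20],"yaw": 0},
    {"grip": 0.4,"dp": [150,141,-20],"yaw": 0},
    {"grip": 0.4,"dp": [205,141,-20],"yaw": 0},
    {"grip": 0.4,"dp": [218,141,-20],"yaw": 0},
    {"grip": 0.4,"dp": [218,141,-20],"yaw": 0},
    {"grip": 0.4,"dp": [218,141,-20],"yaw": 0}
  ]
}}

```text
time_s: 59.25
tcp_pos: [0.4858, -0.2486, 0.2381]
eef_rot: [179.9, 0.0, -94.4]
contact_force: [1.1, 0.1, -1.9]
gripper_width: 0.0511
```

```bash
python3 -c "
from caps import *
w=Cam('wrist');save(w.img,'w34')
go(.485,-.349,.21,-94.5)
"
```

```text
dp [100.  -7.  28.] yaw 0.00 rows 1.7 | at [ 0.4861 -0.2484  0.2384] [179.9   0.  -94.4] t 59.3 F [ 0.6  0.9 -1.1] w 0.0510241822097263
```

View pics/w34.png

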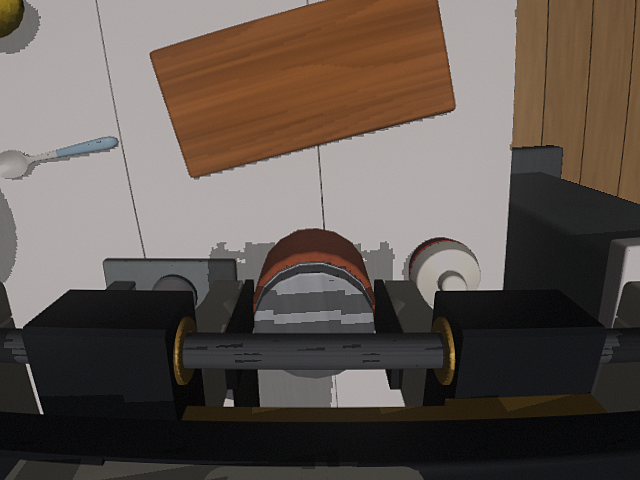

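```bash
python3 -c "
from caps import *
w=Cam('wrist')
a,b,c=[w.at(u,.012) for u in ((151.5,53),(192,176.5),(455,108))]
print(a,b,c,np.linalg.norm(a-b),np.linalg.norm(b-c)); m=(a+c)/2; u=(b-c)/np.linalg.norm(b-c)
print('centre',m,u); 
for k in (.092,0,-.092): print((m+u*k).round(4))
p=m+u*-.092
go(p[0],p[1],.2,-94.5)
"
```

```text
[ 0.61994605 -0.38434368  0.012     ] [ 0.60047039 -0.27090186  0.012     ] [ 0.35059263 -0.31529033  0.012     ] 0.11510146307446965 0.2537897335732402
centre [ 0.48526934 -0.349817    0.012     ] [0.98458575 0.17490254 0.        ]
[ 0.5759 -0.3337  0.012 ]
[ 0.4853 -0.3498  0.012 ]
[ 0.3947 -0.3659  0.012 ]
dp [124.  82.  39.] yaw 0.00 rows 2.5 | at [ 0.4862 -0.2484  0.2387] [180.    0.  -94.4] t 59.35 F [-0.4 -0.5 -0.4] w 0.05099617166719211
```

Emit:
{"fn": "apply_moves", "kwargs": {
  "commands": [
    {"grip": 0.4,"dp": [50,30,0],"yaw": 0},
    {"grip": 0.4,"dp": [90,60,0],"yaw": 0},
    {"grip": 0.4,"dp": [124,82,20],"yaw": 0},
    {"grip": 0.4,"dp": [124,82,70],"yaw": 0},
    {"grip": 0.4,"dp": [124,82,120],"yaw": 0},
    {"grip": 0.4,"dp": [124,82,160],"yaw": 0},
    {"grip": 0.4,"dp": [124,82,185],"yaw": 0},
    {"grip": 0.4,"dp": [124,82,194],"yaw": 0},
    {"grip": 0.4,"dp": [124,82,194],"yaw": 0},
    {"grip": 0.4,"dp": [124,82,194],"yaw": 0}
  ]
}}

```text
time_s: 60.6
tcp_pos: [0.3956, -0.3669, 0.0463]
eef_rot: [-179.9, -0.0, -94.4]
contact_force: [-0.0, 0.1, -0.2]
gripper_width: 0.0508
```

Emit:
{"fn": "apply_moves", "kwargs": {
  "commands": [
    {"grip": 0.4,"dp": [0,0,3],"yaw": 0},
    {"grip": 0.4,"dp": [0,0,5],"yaw": 0},
    {"grip": 0.4,"dp": [0,0,6.5],"yaw": 0},
    {"grip": 0.4,"dp": [0,0,6.5],"yaw": 0},
    {"grip": 0.4,"dp": [0,0,6.5],"yaw": 0}
  ]
}}

```text
time_s: 61.22
tcp_pos: [0.3947, -0.3667, 0.039]
eef_rot: [-180.0, -0.0, -94.5]
contact_force: [-0.2, 1.5, 6.0]
gripper_width: 0.0509
```

Contact at 6 N. Release and return.

Emit:
{"fn": "apply_moves", "kwargs": {
  "commands": [
    {"grip": 0.7,"dp": [0,0,0],"yaw": 0},
    {"grip": 0.7,"dp": [0,0,0],"yaw": 0},
    {"grip": 0.7,"dp": [0,0,0],"yaw": 0},
    {"grip": 0.7,"dp": [0,0,-40],"yaw": 0},
    {"grip": 0.7,"dp": [0,0,-90],"yaw": 0},
    {"grip": 0.7,"dp": [0,0,-140],"yaw": 0},
    {"grip": 0.7,"dp": [-30,-20,-185],"yaw": 0},
    {"grip": 0.7,"dp": [-80,-40,-185],"yaw": 0},
    {"grip": 0.7,"dp": [-130,-60,-185],"yaw": 0},
    {"grip": 0.7,"dp": [-130,-60,-185],"yaw": 0}
  ]
}}

```text
time_s: 62.48
tcp_pos: [0.4659, -0.2391, 0.2237]
eef_rot: [-180.0, 0.0, -94.2]
contact_force: [-0.3, -0.5, -0.7]
gripper_width: 0.0613
```

```bash
python3 -c "
from caps import *
w=Cam('wrist');save(w.img,'w35')
go(.648,.075,.22,-94.5)
"
```

```text
dp [-328. -159.    4.] yaw 0.00 rows 5.8 | at [ 0.4652 -0.2403  0.2236] [-180.     0.   -94.3] t 62.525 F [ 0.1  0.3 -0.7] w 0.06132367162677527
```

View pics/w35.png

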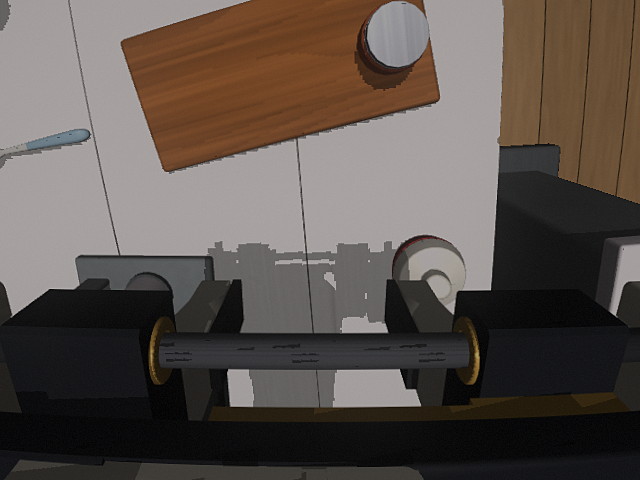

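Emit:
{"fn": "apply_moves", "kwargs": {
  "commands": [
    {"grip": 0.7,"dp": [-55,-27,0],"yaw": 0},
    {"grip": 0.7,"dp": [-110,-54,0],"yaw": 0},
    {"grip": 0.7,"dp": [-165,-80,0],"yaw": 0},
    {"grip": 0.7,"dp": [-220,-107,0],"yaw": 0},
    {"grip": 0.7,"dp": [-275,-134,0],"yaw": 0},
    {"grip": 0.7,"dp": [-328,-159,0],"yaw": 0},
    {"grip": 0.7,"dp": [-328,-159,0],"yaw": 0},
    {"grip": 0.7,"dp": [-328,-159,0],"yaw": 0},
    {"grip": 0.7,"dp": [-328,-159,0],"yaw": 0}
  ]
}}

```text
time_s: 63.65
tcp_pos: [0.6483, 0.0714, 0.2237]
eef_rot: [180.0, -0.0, -94.6]
contact_force: [-0.3, -0.4, -0.7]
gripper_width: 0.0616
```

```bash
python3 -c "
from caps import *
w=Cam('wrist');save(w.img,'w36')
for p in [(.643,-.042),(.6477,.0222),(.6529,.0866)]: print(w.px([*p,.051]))
go(.6477,.022,.029,-94.5)
"
```

```text
[308.64437466  58.43571456]
[309.42271816 143.81624066]
[309.57789235 221.51504276]
dp [ 49.  -3. 195.] yaw -0.00 rows 3.2 | at [0.6483 0.0715 0.2239] [-180.     0.   -94.6] t 63.7 F [-0.   0.2 -0.2] w 0.061415546817650726
```

View pics/w36.png

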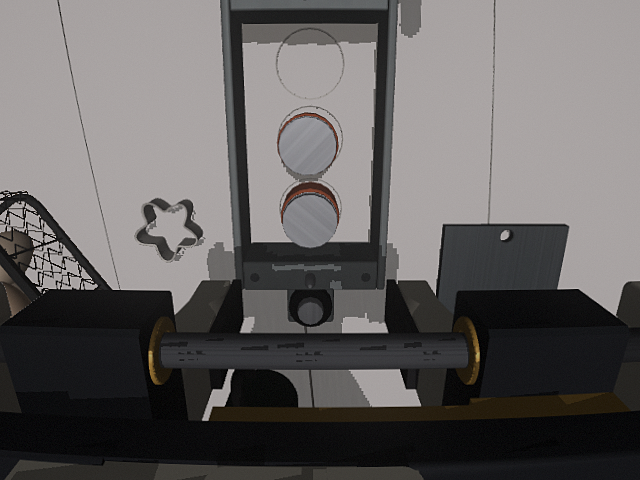

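Emit:
{"fn": "apply_moves", "kwargs": {
  "commands": [
    {"grip": 0.7,"dp": [49,-3,0],"yaw": 0},
    {"grip": 0.7,"dp": [49,-3,40],"yaw": 0},
    {"grip": 0.7,"dp": [49,-3,90],"yaw": 0},
    {"grip": 0.7,"dp": [49,-3,130],"yaw": 0},
    {"grip": 0.7,"dp": [49,-3,160],"yaw": 0},
    {"grip": 0.7,"dp": [49,-3,182],"yaw": 0},
    {"grip": 0.7,"dp": [49,-3,195],"yaw": 0},
    {"grip": 0.7,"dp": [49,-3,195],"yaw": 0},
    {"grip": 0.7,"dp": [49,-3,195],"yaw": 0}
  ]
}}

```text
time_s: 64.82
tcp_pos: [0.6485, 0.0238, 0.0297]
eef_rot: [-179.9, 0.0, -94.5]
contact_force: [0.4, -0.6, 1.1]
gripper_width: 0.0614
```

Emit:
{"fn": "apply_moves", "kwargs": {
  "commands": [
    {"grip": 0.4,"dp": [0,0,0],"yaw": 0},
    {"grip": 0.4,"dp": [0,0,0],"yaw": 0},
    {"grip": 0.4,"dp": [0,0,0],"yaw": 0},
    {"grip": 0.4,"dp": [0,0,0],"yaw": 0},
    {"grip": 0.4,"dp": [0,0,-30],"yaw": 0},
    {"grip": 0.4,"dp": [0,0,-80],"yaw": 0},
    {"grip": 0.4,"dp": [0,0,-130],"yaw": 0},
    {"grip": 0.4,"dp": [0,0,-180],"yaw": 0},
    {"grip": 0.4,"dp": [0,0,-210],"yaw": 0},
    {"grip": 0.4,"dp": [0,0,-210],"yaw": 0},
    {"grip": 0.4,"dp": [0,0,-210],"yaw": 0}
  ],
  "newtons": 15
}}

```text
time_s: 66.2
tcp_pos: [0.647, 0.0239, 0.2373]
eef_rot: [179.9, 0.0, -94.5]
contact_force: [0.1, -0.2, -2.4]
gripper_width: 0.0507
```

```bash
python3 -c "
from caps import *
go(.4853,-.3498,.2,-94.5)
go(.4853,-.3498,.04,-94.5)
"
```

```text
dp [385. 132.  38.] yaw 0.00 rows 6.5 | at [0.647  0.0239 0.2373] [179.9   0.  -94.5] t 66.2 F [ 0.1 -0.2 -2.4] w 0.05073130561242686
dp [385. 132. 198.] yaw 0.00 rows 7.2 | at [0.647  0.0239 0.2373] [179.9   0.  -94.5] t 66.2 F [ 0.1 -0.2 -2.4] w 0.05073130561242686
```

Emit:
{"fn": "apply_moves", "kwargs": {
  "commands": [
    {"grip": 0.4,"dp": [55,22,0],"yaw": 0},
    {"grip": 0.4,"dp": [110,44,0],"yaw": 0},
    {"grip": 0.4,"dp": [165,66,0],"yaw": 0},
    {"grip": 0.4,"dp": [220,88,0],"yaw": 0},
    {"grip": 0.4,"dp": [275,110,0],"yaw": 0},
    {"grip": 0.4,"dp": [330,132,0],"yaw": 0},
    {"grip": 0.4,"dp": [385,132,0],"yaw": 0},
    {"grip": 0.4,"dp": [385,132,40],"yaw": 0},
    {"grip": 0.4,"dp": [385,132,90],"yaw": 0},
    {"grip": 0.4,"dp": [385,132,140],"yaw": 0},
    {"grip": 0.4,"dp": [385,132,180],"yaw": 0},
    {"grip": 0.4,"dp": [385,132,190],"yaw": 0}
  ]
}}

```text
time_s: 67.7
tcp_pos: [0.4832, -0.3486, 0.0445]
eef_rot: [179.6, 0.1, -94.5]
contact_force: [0.3, 0.3, -0.8]
gripper_width: 0.0509
```

Emit:
{"fn": "apply_moves", "kwargs": {
  "commands": [
    {"grip": 0.4,"dp": [0,0,0],"yaw": 0},
    {"grip": 0.4,"dp": [0,0,3],"yaw": 0},
    {"grip": 0.4,"dp": [0,0,6],"yaw": 0},
    {"grip": 0.4,"dp": [0,0,7],"yaw": 0},
    {"grip": 0.4,"dp": [0,0,7],"yaw": 0}
  ]
}}

```text
time_s: 68.32
tcp_pos: [0.4863, -0.3498, 0.0419]
eef_rot: [-180.0, -0.0, -94.5]
contact_force: [-0.0, -0.0, -1.2]
gripper_width: 0.051
```

Emit:
{"fn": "apply_moves", "kwargs": {
  "commands": [
    {"grip": 0.4,"dp": [0,0,1.5],"yaw": 0},
    {"grip": 0.4,"dp": [0,0,3],"yaw": 0},
    {"grip": 0.4,"dp": [0,0,3.5],"yaw": 0},
    {"grip": 0.4,"dp": [0,0,3.5],"yaw": 0}
  ]
}}

```text
time_s: 68.82
tcp_pos: [0.4862, -0.3498, 0.0386]
eef_rot: [-180.0, -0.0, -94.5]
contact_force: [-1.7, 1.9, 5.0]
gripper_width: 0.0506
```

Emit:
{"fn": "apply_moves", "kwargs": {
  "commands": [
    {"grip": 0.7,"dp": [0,0,0],"yaw": 0},
    {"grip": 0.7,"dp": [0,0,0],"yaw": 0},
    {"grip": 0.7,"dp": [0,0,0],"yaw": 0},
    {"grip": 0.7,"dp": [0,0,-40],"yaw": 0},
    {"grip": 0.7,"dp": [0,0,-90],"yaw": 0},
    {"grip": 0.7,"dp": [0,0,-140],"yaw": 0},
    {"grip": 0.7,"dp": [-30,-10,-185],"yaw": 0},
    {"grip": 0.7,"dp": [-80,-30,-185],"yaw": 0},
    {"grip": 0.7,"dp": [-130,-50,-185],"yaw": 0},
    {"grip": 0.7,"dp": [-130,-50,-185],"yaw": 0},
    {"grip": 0.7,"dp": [-130,-50,-185],"yaw": 0}
  ]
}}

```text
time_s: 70.2
tcp_pos: [0.5461, -0.2238, 0.2229]
eef_rot: [180.0, -0.0, -94.4]
contact_force: [-0.3, -0.2, 0.1]
gripper_width: 0.0612
```

```bash
python3 -c "
from caps import *
w=Cam('wrist');save(w.img,'w37')
go(.654,.12,.22,-94.5)
"
```

```text
dp [-352.  -81.    3.] yaw 0.00 rows 5.8 | at [ 0.5459 -0.2243  0.2229] [180.   -0.  -94.5] t 70.25 F [ 0.1 -0.6 -1.3] w 0.06110342395301115
```

View pics/w37.png

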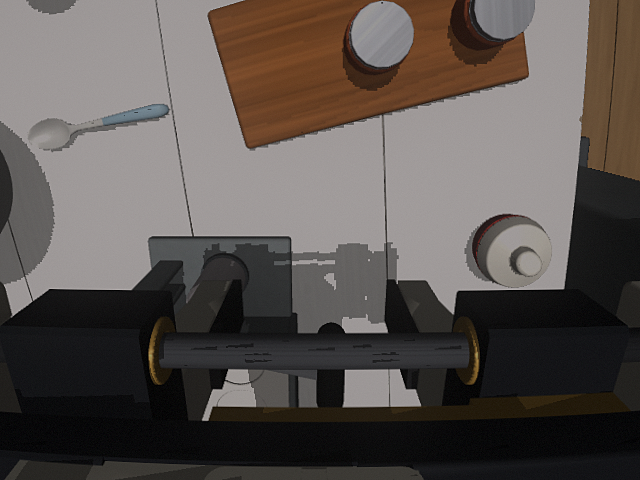

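Two jars stand on the board. Third jar.

Emit:
{"fn": "apply_moves", "kwargs": {
  "commands": [
    {"grip": 0.7,"dp": [-55,-14,0],"yaw": 0},
    {"grip": 0.7,"dp": [-110,-28,0],"yaw": 0},
    {"grip": 0.7,"dp": [-170,-42,0],"yaw": 0},
    {"grip": 0.7,"dp": [-230,-56,0],"yaw": 0},
    {"grip": 0.7,"dp": [-290,-70,0],"yaw": 0},
    {"grip": 0.7,"dp": [-352,-81,0],"yaw": 0},
    {"grip": 0.7,"dp": [-352,-81,0],"yaw": 0},
    {"grip": 0.7,"dp": [-352,-81,0],"yaw": 0},
    {"grip": 0.7,"dp": [-352,-81,0],"yaw": 0}
  ]
}}

```text
time_s: 71.38
tcp_pos: [0.6543, 0.1189, 0.2232]
eef_rot: [180.0, -0.0, -94.6]
contact_force: [0.2, 0.4, -0.0]
gripper_width: 0.0613
```

```bash
python3 -c "
from caps import *
w=Cam('wrist');save(w.img,'w38')
for p in [(.6529,.0866)]: print(w.px([*p,.051]))
go(.6529,.0867,.029,-94.5)
"
```

```text
[312.13261992 164.89346291]
dp [ 32.  -1. 194.] yaw -0.00 rows 3.2 | at [0.6543 0.1189 0.2233] [-180.     0.   -94.6] t 71.425 F [-0.1  0.3 -0.3] w 0.06116520609402774
```

View pics/w38.png

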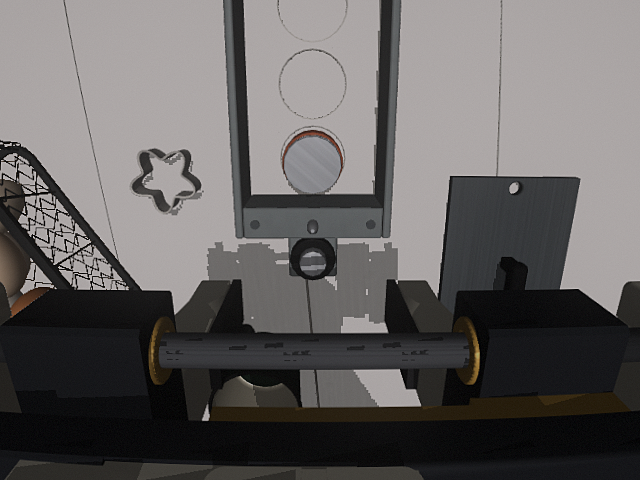

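Emit:
{"fn": "apply_moves", "kwargs": {
  "commands": [
    {"grip": 0.7,"dp": [32,-1,0],"yaw": 0},
    {"grip": 0.7,"dp": [32,-1,40],"yaw": 0},
    {"grip": 0.7,"dp": [32,-1,90],"yaw": 0},
    {"grip": 0.7,"dp": [32,-1,130],"yaw": 0},
    {"grip": 0.7,"dp": [32,-1,160],"yaw": 0},
    {"grip": 0.7,"dp": [32,-1,182],"yaw": 0},
    {"grip": 0.7,"dp": [32,-1,194],"yaw": 0},
    {"grip": 0.7,"dp": [32,-1,194],"yaw": 0},
    {"grip": 0.7,"dp": [32,-1,194],"yaw": 0}
  ]
}}

```text
time_s: 72.55
tcp_pos: [0.6536, 0.0886, 0.0302]
eef_rot: [-179.9, 0.0, -94.5]
contact_force: [0.1, 0.8, -0.8]
gripper_width: 0.0613
```

Emit:
{"fn": "apply_moves", "kwargs": {
  "commands": [
    {"grip": 0.4,"dp": [0,0,0],"yaw": 0},
    {"grip": 0.4,"dp": [0,0,0],"yaw": 0},
    {"grip": 0.4,"dp": [0,0,0],"yaw": 0},
    {"grip": 0.4,"dp": [0,0,0],"yaw": 0},
    {"grip": 0.4,"dp": [0,0,-30],"yaw": 0},
    {"grip": 0.4,"dp": [0,0,-80],"yaw": 0},
    {"grip": 0.4,"dp": [0,0,-130],"yaw": 0},
    {"grip": 0.4,"dp": [0,0,-180],"yaw": 0},
    {"grip": 0.4,"dp": [0,0,-210],"yaw": 0},
    {"grip": 0.4,"dp": [0,0,-210],"yaw": 0},
    {"grip": 0.4,"dp": [0,0,-210],"yaw": 0}
  ],
  "newtons": 15
}}

```text
time_s: 73.92
tcp_pos: [0.6521, 0.0886, 0.2379]
eef_rot: [179.9, -0.0, -94.5]
contact_force: [0.4, -1.1, -1.8]
gripper_width: 0.0512
```

```bash
python3 -c "
from caps import *
go(.5759,-.3337,.2,-94.5)
go(.5759,-.3337,.046,-94.5)
"
```

```text
dp [427.  43.  38.] yaw 0.00 rows 6.9 | at [0.6521 0.0886 0.2379] [179.9  -0.  -94.5] t 73.925 F [ 0.4 -1.1 -1.8] w 0.05116720374155597
dp [427.  43. 192.] yaw 0.00 rows 7.5 | at [0.6521 0.0886 0.2379] [179.9  -0.  -94.5] t 73.925 F [ 0.4 -1.1 -1.8] w 0.05116720374155597
```

Emit:
{"fn": "apply_moves", "kwargs": {
  "commands": [
    {"grip": 0.4,"dp": [60,8,0],"yaw": 0},
    {"grip": 0.4,"dp": [120,16,0],"yaw": 0},
    {"grip": 0.4,"dp": [180,24,0],"yaw": 0},
    {"grip": 0.4,"dp": [240,32,0],"yaw": 0},
    {"grip": 0.4,"dp": [300,40,0],"yaw": 0},
    {"grip": 0.4,"dp": [360,43,0],"yaw": 0},
    {"grip": 0.4,"dp": [415,43,0],"yaw": 0},
    {"grip": 0.4,"dp": [427,43,30],"yaw": 0},
    {"grip": 0.4,"dp": [427,43,80],"yaw": 0},
    {"grip": 0.4,"dp": [427,43,130],"yaw": 0},
    {"grip": 0.4,"dp": [427,43,170],"yaw": 0},
    {"grip": 0.4,"dp": [427,43,190],"yaw": 0}
  ]
}}

```text
time_s: 75.42
tcp_pos: [0.5739, -0.3328, 0.0442]
eef_rot: [179.6, 0.1, -94.5]
contact_force: [0.0, 0.5, -2.1]
gripper_width: 0.0508
```

Emit:
{"fn": "apply_moves", "kwargs": {
  "commands": [
    {"grip": 0.4,"dp": [0,0,2],"yaw": 0},
    {"grip": 0.4,"dp": [0,0,4],"yaw": 0},
    {"grip": 0.4,"dp": [0,0,6],"yaw": 0},
    {"grip": 0.4,"dp": [0,0,6],"yaw": 0},
    {"grip": 0.4,"dp": [0,0,6],"yaw": 0}
  ]
}}

```text
time_s: 76.05
tcp_pos: [0.577, -0.3338, 0.0437]
eef_rot: [-179.9, -0.0, -94.5]
contact_force: [0.5, 0.7, -1.5]
gripper_width: 0.0511
```

Emit:
{"fn": "apply_moves", "kwargs": {
  "commands": [
    {"grip": 0.4,"dp": [0,0,2],"yaw": 0},
    {"grip": 0.4,"dp": [0,0,4],"yaw": 0},
    {"grip": 0.4,"dp": [0,0,5],"yaw": 0},
    {"grip": 0.4,"dp": [0,0,5],"yaw": 0}
  ]
}}

```text
time_s: 76.55
tcp_pos: [0.5768, -0.3338, 0.039]
eef_rot: [-180.0, -0.0, -94.4]
contact_force: [-2.4, 2.3, 6.5]
gripper_width: 0.0508
```

Emit:
{"fn": "apply_moves", "kwargs": {
  "commands": [
    {"grip": 0.7,"dp": [0,0,0],"yaw": 0},
    {"grip": 0.7,"dp": [0,0,0],"yaw": 0},
    {"grip": 0.7,"dp": [0,0,0],"yaw": 0},
    {"grip": 0.7,"dp": [0,0,-40],"yaw": 0},
    {"grip": 0.7,"dp": [0,0,-90],"yaw": 0},
    {"grip": 0.7,"dp": [0,0,-140],"yaw": 0},
    {"grip": 0.7,"dp": [-40,0,-185],"yaw": 0},
    {"grip": 0.7,"dp": [-95,0,-195],"yaw": 0},
    {"grip": 0.7,"dp": [-150,20,-195],"yaw": 0},
    {"grip": 0.7,"dp": [-150,20,-195],"yaw": 0},
    {"grip": 0.7,"dp": [-150,20,-195],"yaw": 0}
  ]
}}

```text
time_s: 77.92
tcp_pos: [0.5686, -0.1824, 0.2333]
eef_rot: [-180.0, -0.0, -94.4]
contact_force: [-0.8, -0.2, 0.8]
gripper_width: 0.0616
```

```bash
python3 -c "
from caps import *
w=Cam('wrist');save(w.img,'w39')
t=Cam('top');save(t.img,'t39');s=Cam('scene');save(s.img,'s39')
print(get_state()['contact_force'],get_state()['tcp_pos'])
"
```

```text
[-0.14481402  0.2101504   0.07958451] [ 0.5685465  -0.18359242  0.23268009]
```

View pics/w39.png

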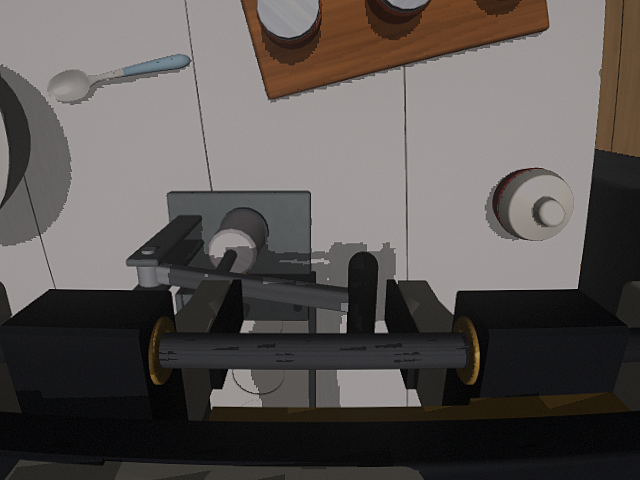

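View pics/t39.png

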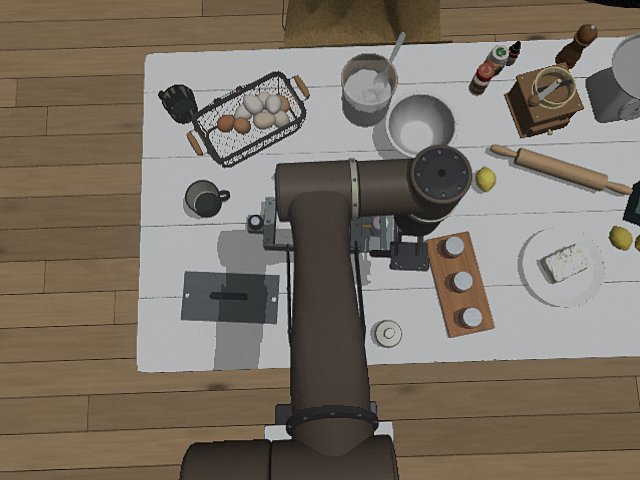

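View pics/s39.png

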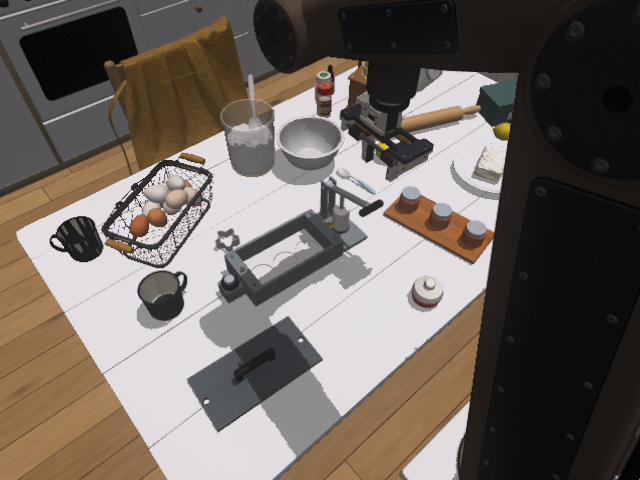

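```bash
python3 -c "
from plant import *
print(close_job())"
```

```text
the job is handed in; nothing more can be done
None
```

The sealing sequence is finished and the job was handed in at about 78 s; the interface gave no verdict.

**What I did:** All three jars went into the recesses, and the cover went over both pins and lay flush. I gave the lever three full strokes to its stop and let it come fully up each time. After that I pressed the vent button, laid the cover on the bare table, and set the jars in a row on the board.

**Last checks:** The final pictures show:
- three jars upright on the board
- the cover lying flat on the table
- the lever up
- timer, mug, cutter and spoon where they were
- the gripper clear of everything, with a force reading of about 0 N

The vent button looked out again after the press; I saw that earlier, not in the last pictures.

**What disagreed:**
- **Vent button:** it met the fingers about 5 mm higher than the stated 54 mm. It travelled about 6 mm on its spring to a hard stop. The first press reached 31 N and the second 14 N, so I judged it fully pressed.
- **Camera positions:** by-eye readings of jar positions in the top and scene views differed from the wrist camera by up to about 4 mm. I went by the wrist camera.
- **One wrong move:** early on I moved a held jar the wrong way because of a sign slip. I corrected it and nothing was touched.

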